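Roll-check the degreased brass rollers

TASK

The degreased brass rollers on the blue drying rack must not be touched by the gripper's own fingers: with the red-handled self-closing tongs (squeeze to open, let go to grip) carry every one of them to the long track and set it down softly, lying across the lane on the dark stretch before the white line, then hang the tongs back on their rest. Then take the yellow paddle and with it gently roll the rollers along the lane until every one is fully past the white line, in the green bay in front of the red stop. Finally put the paddle back on its black mat, standing on its blade and foot as before, and leave everything else on the bench alone.

Things in the scene. Friction and masses are not known exactly. Their poses are not given: they have to be found in the camera images.
- roller1: hollow brass roller 1 of up to 4, all alike: 24 mm across, 90 mm long, about 140 g; origin at its centre, y along its axis (its x and z turn as it rolls). Starts in a V rest of the rack, axis 50 mm above the bench. Polished and slick against its fellows and the paddle. On the flat it stops rolling within about 10 mm once let go.
- roller2: hollow brass roller 2 of up to 4, all alike: 24 mm across, 90 mm long, about 140 g; origin at its centre, y along its axis (its x and z turn as it rolls). Starts in a V rest of the rack, axis 50 mm above the bench. Polished and slick against its fellows and the paddle. On the flat it stops rolling within about 10 mm once let go.
- roller3: hollow brass roller 3 of up to 4, all alike: 24 mm across, 90 mm long, about 140 g; origin at its centre, y along its axis (its x and z turn as it rolls). Starts in a V rest of the rack, axis 50 mm above the bench. Polished and slick against its fellows and the paddle. On the flat it stops rolling within about 10 mm once let go.
- roller4: hollow brass roller 4 of up to 4, all alike: 24 mm across, 90 mm long, about 140 g; origin at its centre, y along its axis (its x and z turn as it rolls). Starts in a V rest of the rack, axis 50 mm above the bench. Polished and slick against its fellows and the paddle. On the flat it stops rolling within about 10 mm once let go.
- tongs: self-closing cross-arm tongs, upright, 150 mm tall, about 120 g; origin at the bottom middle between the jaw tips, z up. A steel crossbar (84 mm along x, 18 mm along y, z 84 to 92 mm) hangs on the rest; below it they are at most 24 mm wide along x. Squeezing the pads spreads the jaws equally; let go, a spring shuts them.
- tongs_pads (a point): middle between the two red finger pads, 127 mm above the tongs' origin. The pads are 26 mm wide along x, 46 mm high (z 104 to 150 of the tongs) and face out along +y and -y: 50 mm over their outsides when relaxed, 42 mm with a roller gripped, 32 mm fully squeezed. Spring at the pads: 13, 16 and 19 N: grip with about 8 N to carry with the jaws shut, 25 N to open fully.
- tongs_jaws (a point): middle between the two white jaws, 13 mm above the tongs' origin. The jaws are flat, 24 mm wide along x, 6 mm thick, z 0 to 26 mm, facing each other along y: 16 mm apart relaxed, 34 mm fully open.
- tongs_a (a joint): inward travel of the tongs' +y pad, m: 0 relaxed, 0.009 fully squeezed; the two together are 0.008 with a roller gripped between the jaws
- tongs_b (a joint): inward travel of the tongs' -y pad, m: 0 relaxed, 0.009 fully squeezed; the two together are 0.008 with a roller gripped between the jaws
- rest: fixed tongs rest: red base 100 x 90 mm and two upright aluminium plates, each 12 mm thick along x and 70 mm along y, middles at x = -32 and +32 mm, tops 105 mm above the bench. The tongs hang between them, crossbar lying across both plates (tongs' x along the rest's x), jaw tips 21 mm above the bench. Origin at the middle of the underside.
- rack: fixed blue drying rack, 246 x 104 mm, origin at the middle of its underside. V rests at x = -84, -28, +28, +84 mm hold rollers 1 to 4, each lying along the rack's y, axis 50 mm up. The V plates stand at y = -32 and +32 mm, up to 58 mm high; between them (|y| under 28 mm) nothing is higher than 6 mm.
- track: fixed track; origin at the underside, x the rolling direction. Dark floor 12 mm above the bench, lane y -50 to +50 mm between aluminium walls (tops 26 mm up), from a sill (x -180 to -176, 4 mm above the floor) to a red stop (face at x = +180, top 40 mm up). White line at x = +50, floor green beyond. A roller on the floor has its axis at z = 24 mm; lay it along y.
- line (a point): middle of the track's white line, on the floor
- paddle: push paddle: yellow blade (8 mm thick, 84 mm wide along y, 36 mm high, front face at x = +60 mm), wooden handle behind it (16 mm wide along y, x -66 to +52, z 22 to 36 mm), small foot at the rear (30 mm wide, x -66 to -54); about 90 g, balances near x = +12 mm. Origin under its middle, level with the lower edges of blade and foot, which stand on the mat.
- paddle_face (a point): middle of the blade's front face, 18 mm above the blade's lower edge
- mat: fixed black rubber mat for the paddle, 230 (x) x 140 (y) x 3 mm, origin under its middle
- collet: small steel collet standing upright, 40 mm across, 45 mm high; a bystander to be left alone
- arbor: dark steel arbor standing upright, 44 mm across, 55 mm high; a bystander to be left alone
- jar: small jar with a yellow lid, 52 mm across, 55 mm high; a bystander to be left alone
Things that resemble listed ones, but are neither listed nor needed, are in the scene too. What is shaped like the tongs but pink is not meant. Several things have the shape of the paddle; the one meant has the colours described above.

How it is judged:
On the way, in this order (a step that is already met when the one before it is completed fails the run):
1. every roller lies across the track's lane, short of the white line, and the tongs hang on their rest again (x of roller1 in the frame of track between -0.175 and 0.04 m and y of roller1 in the frame of track between -0.02 and 0.02 m and z of roller1 in the frame of track between 0.018 and 0.03 m and angle between the y axis of each of roller1, roller2, roller3, roller4 and the y axis of track, either way round below 0.3 rad and x of roller2 in the frame of track between -0.175 and 0.04 m and y of roller2 in the frame of track between -0.02 and 0.02 m and z of roller2 in the frame of track between 0.018 and 0.03 m and x of roller3 in the frame of track between -0.175 and 0.04 m and y of roller3 in the frame of track between -0.02 and 0.02 m and z of roller3 in the frame of track between 0.018 and 0.03 m and x of roller4 in the frame of track between -0.175 and 0.04 m and y of roller4 in the frame of track between -0.02 and 0.02 m and z of roller4 in the frame of track between 0.018 and 0.03 m and height (world z) of tongs between 0.014 and 0.028 m and angle between tongs's own z axis and vertical below 0.15 rad and horizontal distance between tongs and rest below 0.03 m), for 0.2 s.
2. every roller is past the white line in the green bay, with the paddle's blade right behind one of them in the lane (x of each of roller1, roller2, roller3, roller4 in the frame of track above 0.06 m and (distance between paddle_face and roller1 below 0.045 m or distance between paddle_face and roller2 below 0.045 m or distance between paddle_face and roller3 below 0.045 m or distance between paddle_face and roller4 below 0.045 m)), for 0.1 s.
At the end, for the whole second after the job is handed in: Every roller lies still on the track floor, centre 10 mm or more past the white line; the tongs hang on the rest (within 30 mm of its middle, tilt under 0.15 rad) and the paddle stands on its mat (middle within 80 mm of the mat's, level within 0.1 rad), all at rest (x of roller1 in the frame of track between 0.06 and 0.18 m and y of roller1 in the frame of track between -0.02 and 0.02 m and z of roller1 in the frame of track between 0.018 and 0.03 m and linear speed of each of roller1, roller2, roller3, roller4, tongs, paddle below 0.03 m/s and x of roller2 in the frame of track between 0.06 and 0.18 m and y of roller2 in the frame of track between -0.02 and 0.02 m and z of roller2 in the frame of track between 0.018 and 0.03 m and x of roller3 in the frame of track between 0.06 and 0.18 m and y of roller3 in the frame of track between -0.02 and 0.02 m and z of roller3 in the frame of track between 0.018 and 0.03 m and x of roller4 in the frame of track between 0.06 and 0.18 m and y of roller4 in the frame of track between -0.02 and 0.02 m and z of roller4 in the frame of track between 0.018 and 0.03 m and height (world z) of tongs between 0.014 and 0.028 m and angle between tongs's own z axis and vertical below 0.15 rad and horizontal distance between tongs and rest below 0.03 m and horizontal distance between paddle and mat below 0.08 m and angle between paddle's own z axis and vertical below 0.1 rad and height (world z) of paddle below 0.01 m); the robot touches nothing.
It fails at once if the gripper's fingers touch a roller (contact force between the fingers and roller1 above 0.3 N or contact force between the fingers and roller2 above 0.3 N or contact force between the fingers and roller3 above 0.3 N or contact force between the fingers and roller4 above 0.3 N).
It fails at once if a roller is dropped or slammed on to the track (over 30 N) (contact force between any of roller1, roller2, roller3, roller4 and track above 30 N).
It fails at once if the paddle pushes a roller harder than 25 N, or drives it faster than 0.3 m/s (contact force between paddle and roller1 above 25 N or contact force between paddle and roller2 above 25 N or contact force between paddle and roller3 above 25 N or contact force between paddle and roller4 above 25 N or (contact force between paddle and roller1 above 0.02 N and linear speed of roller1 above 0.3 m/s) or (contact force between paddle and roller2 above 0.02 N and linear speed of roller2 above 0.3 m/s) or (contact force between paddle and roller3 above 0.02 N and linear speed of roller3 above 0.3 m/s) or (contact force between paddle and roller4 above 0.02 N and linear speed of roller4 above 0.3 m/s)).
It fails at once if a bystander is moved more than 30 mm (distance of any of collet, arbor, jar from where it was at the start of the episode above 0.03 m).
Of roller1, roller2, roller3, roller4 only 2 to 4 are there at a start; the rules pass over those that are not, and their reading is None.
At some moment in a run one of paddle may be knocked a few centimetres aside while the robot is not near it.
It also fails if it takes over 210 s, if anything falls off the work surface, if the arm or the gripper's body presses on something with over 40 N, if the wrist force passes 120 N, or if a joint passes its speed limit or range.

ROBOT

A 6-joint arm with a two-finger parallel gripper is mounted at the origin on the work surface. World frame = base frame: x ahead of the robot, y to its left, z up, the work surface at z = 0. Lengths are in m, angles in rad, forces in N, time in s.
With the tool pointing down it reaches from about 0.225 to 0.725 m from the base axis. Payload 3.1 kg.
Tool frame: the origin (TCP) lies at the centre of the arm's flange, where the gripper is bolted on; the fingertips stand 173 mm ahead of it and the grasp point (between the pads) lies 155 mm ahead of it; z points along the fingers, x is the direction in which the jaws open and shut, and the axes are right-handed (so a half turn about z gives the same grasp; the last joint's range is limited). The gripper opens to 85 mm and grips with 20 to 120 N. Pads are 22 mm wide; open, the fingers measure 114 mm over their backs; the gripper's body (76 mm by 85 mm) begins 54 mm behind the grasp point. The pads swing forward as they close: fully open they stand 13 mm farther back than shut.
Start: joints at [-1.267, 0.048, 0.099, 1.622, 0, 1.443], TCP at [0.22, -0.477, 0.405] pointing down, gripper open.
Joint ranges: [-2.91, 2.91], [-0.99, 1.94], [-1.21, 1.42], [-2.12, 2.29], [-1.49, 1.47], [-3.14, 3.14]. Speed limits (rad/s): [2.79, 2.79, 3.14, 3.14, 3.14, 3.14].

INTERFACE

Orientations are given as a 3x3 rotation matrix whose columns are the frame's x, y, z axes.
In Python, from station import bot gives the robot as it stands. The module is installed in compiled form; this text tells all that it offers.
- The arm moves only by the tool play_rows, never from a script. Its argument "series" is text: rows parted by semicolons, each of 5 numbers parted by spaces: the shift along the tool's x, y, z in cm, then the turn about the tool's z in rad, then the gripper's target within -1 to 1 (shut at 1, half-way at 0, fully open at -1). In form: tx ty tz twist grip; .... A call has 1 to 10 rows; each row is the pose to reach, as a shift and turn from the pose commanded when the call began, along the tool's axes at that moment; what a row does not reach only later rows make up. A row lasts 1/10 s, in which the tool goes at most 50 mm and 8.59 degrees, less where a joint would pass 70% of its speed; a pose out of reach is approached as far as the arm can. A call with a gripper value outside its range is refused whole. The fingers move at their own pace and stop on an object; "newtons" is the grip in N (left out, the last holds). Time passes only in rows, so rows that repeat a pose let the fingers close. It gives the time, the measured TCP pose, the force and the opening at its end, in the units of the state.
- bot.read_state(): the state, without advancing time (a new reading comes with each control period).
- bot.grab_frame(name): name is "scene" or "top" or "wrist"; returns a dict with "color" (480x640x3 uint8, red, green, blue), "mtx" (3x3 intrinsics, pixels), "k1" (the pictures are not rectified: a ray, as slopes to the right and down, at radius r is drawn at 1 + k1 r^2 times it, then the intrinsics apply), "rvec" (rotation vector, rad) and "tvec" (3), from world to camera coordinates, as OpenCV has them. Camera axes: x right, y down, z forward; pixel columns grow to the right and rows downward; lengths in m; the calibration is good to about 2 mm. A picture is of the moment at which its call begins. There is no depth.
- bot.hand_in(): hands the job in, once; it reports no verdict.
The state is a dict: "time": time; "joints": joint angles; "dq": joint speeds; "joint_torque": joint torques, N m; "eef_pos": TCP position; "tool_rot": TCP orientation; "wrist_force": force on the tool from outside, world axes, zero at the start; "ft_torque": the same for the moment, N m; "gripper_width": opening from 0.0 (shut) to 1.0 (fully open).
Only numpy, scipy, OpenCV 4.12 (cv2) and the standard library are available. Lean on these libraries where they do the work, as an engineer would, in place of code of your own. Each camera call takes 0.05 s, during which the arm holds its last target.

## Working session

There is one attempt and no reset: what is moved stays moved. The work goes in short steps, Python scripts to look and compute and a tool call to move; the robot and the scene stay as the last step left them, time stands still between calls to the robot, and variables do not carry over. Pictures are saved under pics/ and viewed, and the job is handed in when it is done.

Besides the shell and the picture viewer there is one more tool, called after "Call:" by a JSON object that holds its "fn" and its "kwargs", one argument or row to a line. play_rows: Moves the arm, as the interface text tells. Its arguments: {"type":"object","properties":{"series":{"type":"string"},"newtons":{"type":"number"}},"required":["series"]}

```bash
ls; mkdir -p pics; python3 - <<'E'
from station import bot
import cv2
s=bot.read_state()
for k,v in s.items(): print(k,v)
for n in ("scene","top","wrist"):
    f=bot.grab_frame(n)
    cv2.imwrite(f"pics/{n}0.png",f["color"][:,:,::-1])
    print(n,f["mtx"].tolist(),f["k1"],f["rvec"],f["tvec"])
E
```

```text
pics
time 0.0
joints [-1.26681066e+00  4.87266920e-02  9.75449914e-02  1.62198037e+00
 -1.40275456e-05  1.44301749e+00]
dq [-4.68218584e-04  9.94124898e-04 -4.02246286e-05  5.15685440e-05
  5.37919848e-04 -2.86213420e-03]
joint_torque [-4.45749038e-04 -3.38782775e+01  3.20013678e+01  2.04012782e-02
 -1.29424784e-04 -1.72293454e-06]
eef_pos [ 0.21963087 -0.47661497  0.40350269]
tool_rot [[ 4.18473189e-01 -9.08228864e-01 -7.21512553e-04]
 [-9.08226115e-01 -4.18473713e-01  2.25308041e-03]
 [-2.34824670e-03 -2.87557202e-04 -9.99997202e-01]]
wrist_force [-0.14813088  0.15611129 -0.63966289]
ft_torque [ 0.0124356  -0.00517944 -0.0081509 ]
gripper_width 1.0000041401492183
scene [[555.0369091100021, 0.0, 319.4196436910189], [0.0, 555.0369091100021, 236.56701540880488], [0.0, 0.0, 1.0]] -0.0581432074835988 [ 1.84103253  1.49290598 -0.67649875] [-0.04324266 -0.24824235  1.65765551]
top [[446.23331041387877, 0.0, 318.4311897582135], [0.0, 446.23331041387877, 240.41980170467437], [0.0, 0.0, 1.0]] -0.023014685598487596 [ 2.10079732 -2.12453375  0.17019516] [-0.04423286  0.49450635  0.97948622]
wrist [[368.92463436896566, 0.0, 317.556846330147], [0.0, 368.92463436896566, 238.0525062700258], [0.0, 0.0, 1.0]] -0.0781812400372427 [-2.44069717  1.5640855   0.22268909] [-0.52361885 -0.03382985  0.3794706 ]
```

View pics/scene0.png

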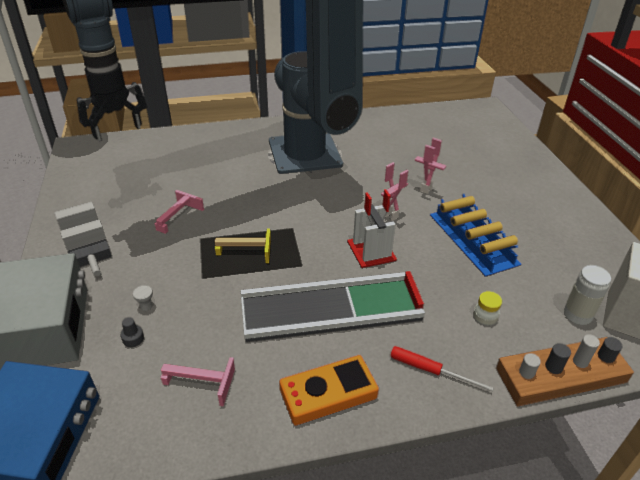

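View pics/top0.png

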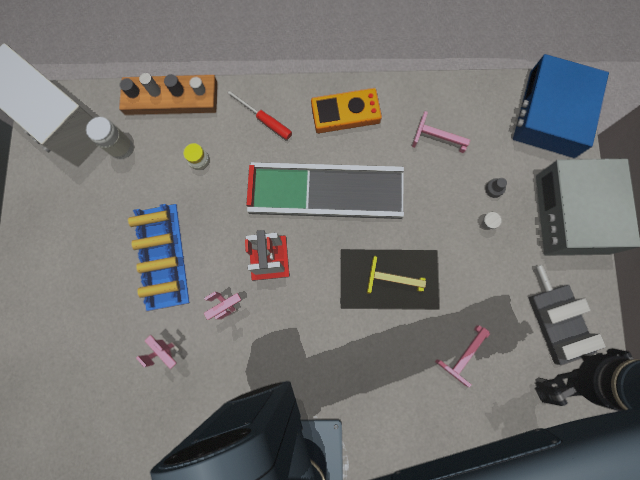

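View pics/wrist0.png

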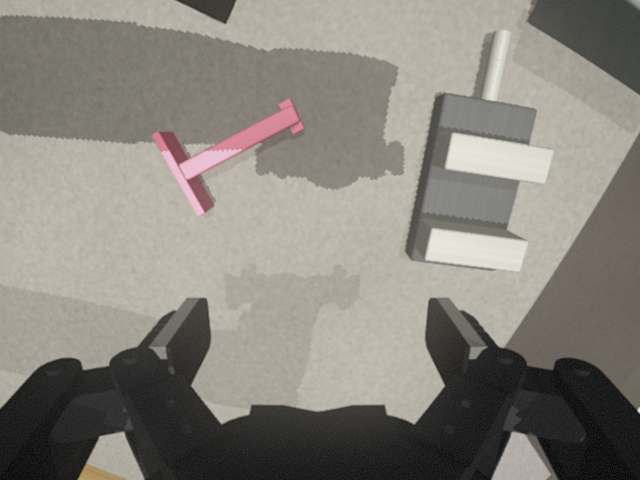

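```bash
cat > h.py <<'E'
import numpy as np, cv2
from station import bot
def grab(n,save=None):
    f=bot.grab_frame(n); f["R"]=cv2.Rodrigues(np.array(f["rvec"],float))[0]; f["t"]=np.array(f["tvec"],float).ravel()
    f["name"]=n; f["K"]=np.array(f["mtx"]); f["hsv"]=cv2.cvtColor(f["color"],cv2.COLOR_RGB2HSV)
    if save: cv2.imwrite(f"pics/{save}.png",f["color"][:,:,::-1])
    return f
def rays(f,px):
    px=np.atleast_2d(np.array(px,float)).reshape(-1,1,2)
    n=cv2.undistortPointsIter(px,f["K"],np.array([f["k1"],0,0,0.]),None,None,(3,40,1e-10)).reshape(-1,2)
    d=np.c_[n,np.ones(len(n))]@f["R"]
    return -f["R"].T@f["t"], d/np.linalg.norm(d,axis=1)[:,None]
def plane(f,px,z):
    o,d=rays(f,px); return o+d*((z-o[2])/d[:,2])[:,None]
def proj(f,P):
    return cv2.projectPoints(np.atleast_2d(np.array(P,float)),np.array(f["rvec"],float),f["t"],f["K"],np.array([f["k1"],0,0,0.]))[0].reshape(-1,2)
def tri(obs):
    A=np.zeros((3,3));b=np.zeros(3);L=[]
    for f,p in obs:
        o,d=rays(f,p);M=np.eye(3)-np.outer(d[0],d[0]);A+=M;b+=M@o;L.append((M,o))
    X=np.linalg.solve(A,b); return X,[np.linalg.norm(M@(X-o)) for M,o in L]
def blobs(f,lo,hi,amin=20,roi=None):
    m=cv2.inRange(f["hsv"],np.array(lo),np.array(hi))
    if roi is not None:
        k=np.zeros_like(m);x0,y0,x1,y1=roi;k[y0:y1,x0:x1]=1;m=m*k
    c,_=cv2.findContours(m,cv2.RETR_EXTERNAL,cv2.CHAIN_APPROX_NONE)
    return sorted([k for k in c if cv2.contourArea(k)>amin],key=lambda k:-cv2.contourArea(k))
def crop(f,x0,y0,x1,y1,s,name):
    cv2.imwrite(f"pics/{name}.png",cv2.resize(f["color"][y0:y1,x0:x1,::-1],None,fx=s,fy=s,interpolation=cv2.INTER_CUBIC))
E
python3 - <<'E'
from h import *
T=grab("top");S=grab("scene")
crop(T,110,140,310,340,4,"t_rack");crop(T,235,150,450,320,3.7,"t_track");crop(S,330,130,530,280,4,"s_rack");crop(S,190,210,440,345,3.2,"s_track")
E
```

```text
(no output)
```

View pics/t_rack.png

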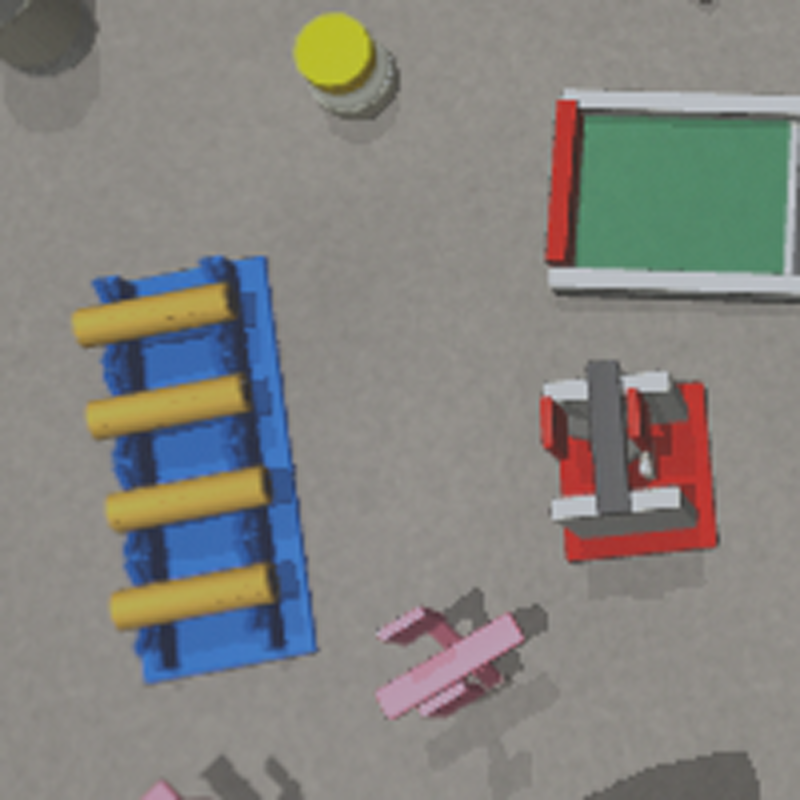

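View pics/t_track.png

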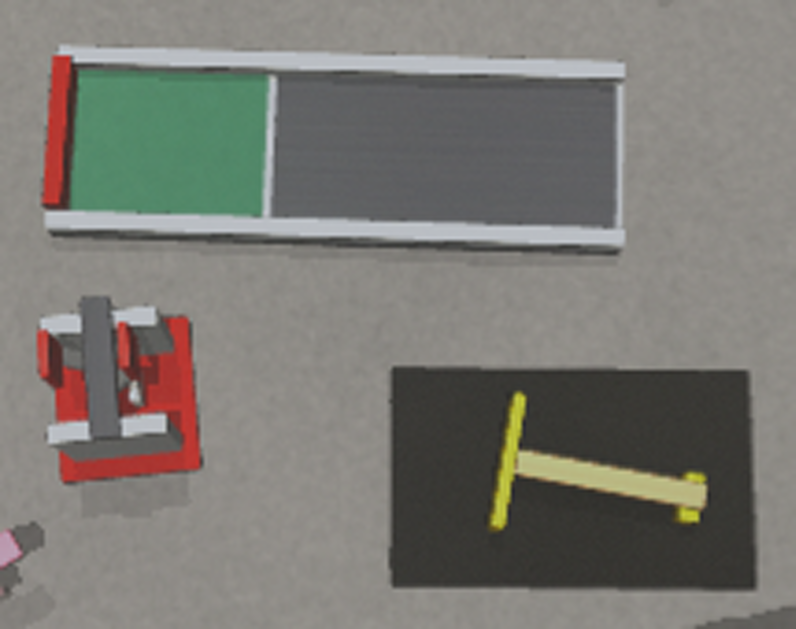

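View pics/s_rack.png

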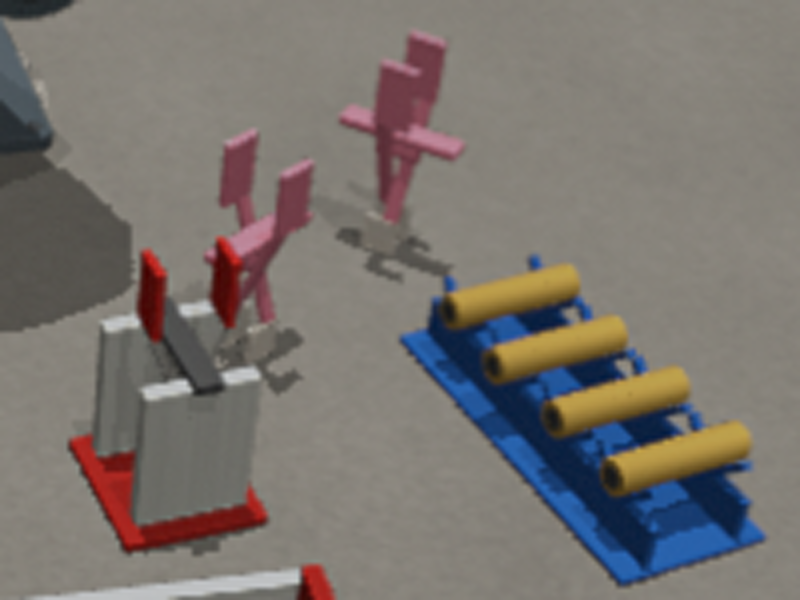

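View pics/s_track.png

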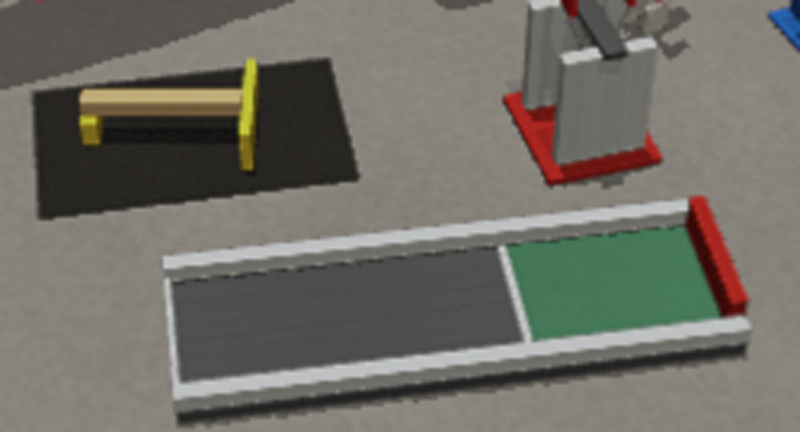

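```bash
python3 - <<'E'
from h import *
T=grab("top");S=grab("scene")
np.set_printoptions(precision=4,suppress=True)
def rc(c):
    r=cv2.minAreaRect(c); return np.array(r[0]),r
bt=blobs(T,(12,110,90),(24,255,255),60,(110,190,200,310)); bs=blobs(S,(12,110,70),(24,255,255),60,(425,180,530,270))
bt=sorted(bt,key=lambda c:rc(c)[0][1]);bs=sorted(bs,key=lambda c:rc(c)[0][1])
print([ (rc(c)[1],cv2.contourArea(c)) for c in bt]);print([rc(c)[1] for c in bs])
P=[]
for a,b in zip(bt,bs[::-1]):
    X,e=tri([(T,rc(a)[0]),(S,rc(b)[0])]);print(X,e, plane(T,rc(a)[0],.05)[0]);P.append(X)
    bx=cv2.boxPoints(rc(a)[1]); w=plane(T,bx,.05)
    i=max(range(4),key=lambda i:np.linalg.norm(w[i]-w[(i+1)%4])); d=w[i]-w[(i+1)%4]; print(' ang',np.arctan2(d[1],d[0]),np.linalg.norm(d))
# red things
for n,f,roi in(("T",T,(235,150,310,290)),("S",S,(335,180,430,310))):
    for lo,hi in(((0,150,60),(6,255,255)),((174,150,60),(180,255,255))):
        for c in blobs(f,lo,hi,8,roi): print(n,lo[0],rc(c)[1],cv2.contourArea(c))
E
```

```text
[(((147.6160125732422, 218.3879852294922), (9.391487121582031, 38.818145751953125), 79.69515228271484), 268.0), (((151.09246826171875, 241.32643127441406), (9.275856018066406, 39.25345993041992), 79.3803482055664), 242.5), (((156.17831420898438, 264.42724609375), (9.44236946105957, 39.771263122558594), 79.11447143554688), 232.5), (((157.2674560546875, 288.890869140625), (9.631217002868652, 39.771263122558594), 79.11447143554688), 243.0)]
[((457.9792785644531, 203.32130432128906), (8.754570007324219, 33.1859245300293), 75.25643920898438), ((469.3195495605469, 216.44813537597656), (8.889361381530762, 34.011470794677734), 75.0685806274414), ((484.1037902832031, 229.61322021484375), (9.47787857055664, 35.576385498046875), 74.05460357666016), ((499.1743469238281, 243.7477264404297), (9.961394309997559, 36.30162048339844), 73.3007583618164)]
[0.5506 0.3486 0.0519] [np.float64(6.42774080035548e-05), np.float64(6.427740800336455e-05)] [0.551  0.3494 0.05  ]
 ang 1.7388597535163572 0.09135443926420828
[0.4958 0.3366 0.0519] [np.float64(0.0003730229832546705), np.float64(0.00037302298325468495
[... 556 characters left out ...]
8216094971, 39.328372955322266), 4.085616588592529) 145.0
T 0 ((253.4154052734375, 255.8231201171875), (13.891889572143555, 7.814188003540039), 82.87498474121094) 75.5
T 0 ((268.0, 243.0), (12.0, 2.0), 90.0) 22.0
T 0 ((246.2970428466797, 245.47030639648438), (11.144415855407715, 2.487593412399292), 84.2894058227539) 16.5
S 0 ((369.2329406738281, 256.9757080078125), (50.88032150268555, 23.53809356689453), 18.004159927368164) 318.5
S 0 ((413.328369140625, 289.4881591796875), (39.000003814697266, 7.4615397453308105), 67.38013458251953) 192.5
S 0 ((386.2425842285156, 200.07424926757812), (6.467741966247559, 21.79131317138672), 5.7105937004089355) 84.0
S 0 ((367.5, 203.5), (21.0, 5.0), 90.0) 80.5
```

```bash
python3 - <<'E'
from h import *
np.set_printoptions(precision=4,suppress=True)
T=grab("top");S=grab("scene")
cb=np.array([[590,364],[618,362],[603,512],[630,510]])/4+[110,140]
w=plane(T,cb,.113);print(w,w.mean(0));d=w[2]+w[3]-w[0]-w[1];print("crossbar dir",np.arctan2(d[1],d[0]),np.linalg.norm(d)/2)
# crossbar centre in scene approx
print(proj(S,w.mean(0)),"vs", np.array([190,345])/4+[330,130])
# pads (top faces)
tp=np.array([[547,398],[635,392],])/4+[110,140]; print("pads top",plane(T,tp,.165))
# track corners floor z=.012 : line, green, dark
tc=np.array([[75,70],[275,75],[266,215],[72,213],[617,82],[615,228]])/3.7+[235,150]
w=plane(T,tc,.012);print("track",w)
# wall tops outer corners z=.026
tc=np.array([[60,46],[625,63],[625,246],[47,228]])/3.7+[235,150];w=plane(T,tc,.026);print("walltops",w)
d=(w[0]+w[3]-w[1]-w[2])/2;print("x dir",np.arctan2(d[1],d[0]),np.linalg.norm(d),w.mean(0))
# red stop
# paddle: blade top z=.039, handle top z=.039
pp=np.array([[519,393],[497,528],[515,460],[707,495]])/3.7+[235,150];w=plane(T,pp,.039);print("paddle",w); d=w[2]-w[3];print(np.arctan2(d[1],d[0]));d=w[0]-w[1];print(np.arctan2(d[1],d[0]),np.linalg.norm(d))
mt=np.array([[391,367],[748,371],[755,588],[391,585]])/3.7+[235,150];w=plane(T,mt,.003);print("mat",w,w.mean(0))
E
```

```text
[[0.5038 0.08   0.113 ]
 [0.5047 0.0649 0.113 ]
 [0.4233 0.0718 0.113 ]
 [0.4242 0.0574 0.113 ]] [0.464  0.0685 0.113 ]
crossbar dir -3.0440981138706067 0.08086671274980986
[[374.4818 214.6579]] vs [377.5  216.25]
pads top [[0.4754 0.0932 0.165 ]
 [0.4779 0.0483 0.165 ]]
track [[ 0.6813  0.1048  0.012 ]
 [ 0.6753 -0.0282  0.012 ]
 [ 0.5798 -0.0219  0.012 ]
 [ 0.5832  0.105   0.012 ]
 [ 0.6665 -0.2534  0.012 ]
 [ 0.5677 -0.2477  0.012 ]]
walltops [[ 0.693   0.1126  0.026 ]
 [ 0.6745 -0.2567  0.026 ]
 [ 0.5522 -0.2512  0.026 ]
 [ 0.5697  0.1186  0.026 ]]
x dir 1.522211545813185 0.36997417849292036 [ 0.6224 -0.0692  0.026 ]
paddle [[ 0.4566 -0.1795  0.039 ]
 [ 0.3736 -0.1634  0.039 ]
 [ 0.4151 -0.1757  0.039 ]
 [ 0.3922 -0.292   0.039 ]]
1.3765978296627328
-0.19076560007700755 0.08455896508891168
mat [[ 0.48   -0.1016  0.003 ]
 [ 0.4743 -0.3301  0.003 ]
 [ 0.3368 -0.3267  0.003 ]
 [ 0.3411 -0.0991  0.003 ]] [ 0.408  -0.2144  0.003 ]
```

```bash
cat >> h.py <<'E'
def yaw():
    R=np.array(bot.read_state()["tool_rot"]); return np.arctan2(R[1,0],R[0,0])
def goal(p,yw=None,grasp=False):
    """print row for target TCP pos p (or grasp-point pos) and tool-x yaw, from measured pose"""
    s=bot.read_state();R=np.array(s["tool_rot"]);e=np.array(s["eef_pos"])
    p=np.array(p,float)
    if grasp: p=p+[0,0,.155]
    y=np.arctan2(R[1,0],R[0,0]); Rz=np.array([[np.cos(y),np.sin(y),0],[np.sin(y),-np.cos(y),0],[0,0,-1]])
    d=Rz.T@(p-e)*100
    tw=0 if yw is None else -((yw-y+np.pi)%(2*np.pi)-np.pi)
    print("row %.2f %.2f %.2f %.3f"%(*d,tw),"| pos",np.round(e,4),"yaw %.4f"%y,"j6 %.2f"%s["joints"][5],"t %.1f"%s["time"],"F",np.round(s["wrist_force"],1),"w %.3f"%s["gripper_width"])
E
python3 - <<'E'
from h import *
W=grab("wrist");s=bot.read_state();R=np.array(s["tool_rot"])
c=-W["R"].T@W["t"]; print("cam in tool",R.T@(c-s["eef_pos"]), "cam axes in tool",np.round(R.T@W["R"].T,3))
goal([0.43,0.0,0.46],1.6)
E
```

```text
cam in tool [-0.00032707 -0.07168324  0.03070385] cam axes in tool [[ 1.    -0.001 -0.   ]
 [ 0.001  0.961  0.276]
 [ 0.    -0.276  0.961]]
row -34.51 -39.05 -5.53 -2.739 | pos [ 0.2197 -0.4768  0.4047] yaw -1.1390 j6 1.44 t 0.5 F [-0.1 -0.1 -0.2] w 1.001
```

Call:
{"fn": "play_rows", "kwargs": {
  "series": "-34.5 -39 -5.5 -2.74 -1;-34.5 -39 -5.5 -2.74 -1;-34.5 -39 -5.5 -2.74 -1;-34.5 -39 -5.5 -2.74 -1;-34.5 -39 -5.5 -2.74 -1;-34.5 -39 -5.5 -2.74 -1;-34.5 -39 -5.5 -2.74 -1;-34.5 -39 -5.5 -2.74 -1;-34.5 -39 -5.5 -2.74 -1;-34.5 -39 -5.5 -2.74 -1"
}}

```text
time: 1.5
eef_pos: [0.4203, -0.0196, 0.4579]
tool_rot: [[0.933, 0.359, 0.002], [0.359, -0.933, -0.001], [0.001, 0.001, -1.0]]
wrist_force: [1.4, -0.8, -0.2]
gripper_width: 1.001
```

```bash
python3 - <<'E'
from h import *
goal([0.43,0.02,0.46],1.6)
E
```

```text
row 2.33 -3.35 -0.21 -1.233 | pos [ 0.4203 -0.0196  0.4579] yaw 0.3673 j6 1.00 t 1.5 F [ 1.4 -0.8 -0.2] w 1.001
```

Call:
{"fn": "play_rows", "kwargs": {
  "series": "2.3 -3.3 0 -1.23 -1;2.3 -3.3 0 -1.23 -1;2.3 -3.3 0 -1.23 -1;2.3 -3.3 0 -1.23 -1;2.3 -3.3 0 -1.23 -1;2.3 -3.3 0 -1.23 -1;2.3 -3.3 0 -1.23 -1;2.3 -3.3 0 -1.23 -1;2.3 -3.3 0 -1.23 -1;2.3 -3.3 0 -1.23 -1"
}}

```text
time: 2.5
eef_pos: [0.4299, 0.0173, 0.4574]
tool_rot: [[-0.02, 1.0, 0.0], [1.0, 0.02, -0.0], [-0.0, 0.0, -1.0]]
wrist_force: [-0.1, -0.8, 0.6]
gripper_width: 1.003
```

```bash
python3 - <<'E'
from h import *
W=grab("wrist","w1"); goal([0.43,0.02,0.46],1.6)
E
```

```text
row 0.27 0.02 -0.26 -0.010 | pos [0.4299 0.0173 0.4574] yaw 1.5902 j6 -0.14 t 2.5 F [ 0.5 -0.5  0.5] w 1.001
```

View pics/w1.png

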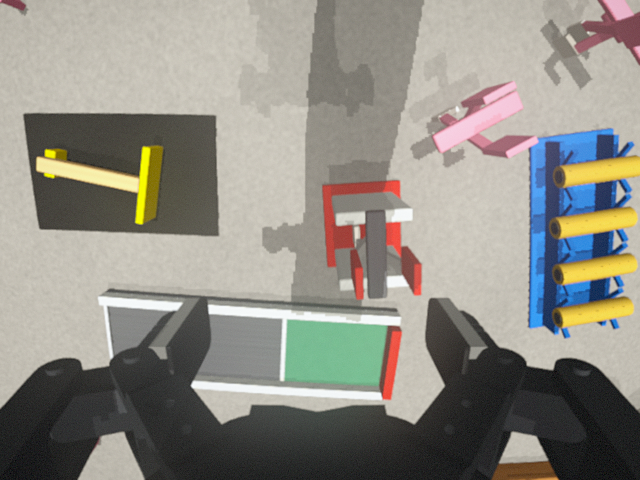

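```bash
python3 - <<'E'
from h import *
W=grab("wrist");T=grab("top"); crop(W,310,170,440,310,5.5,"w1c"); crop(T,240,220,300,290,8,"t1c")
E
```

```text
(no output)
```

View pics/w1c.png

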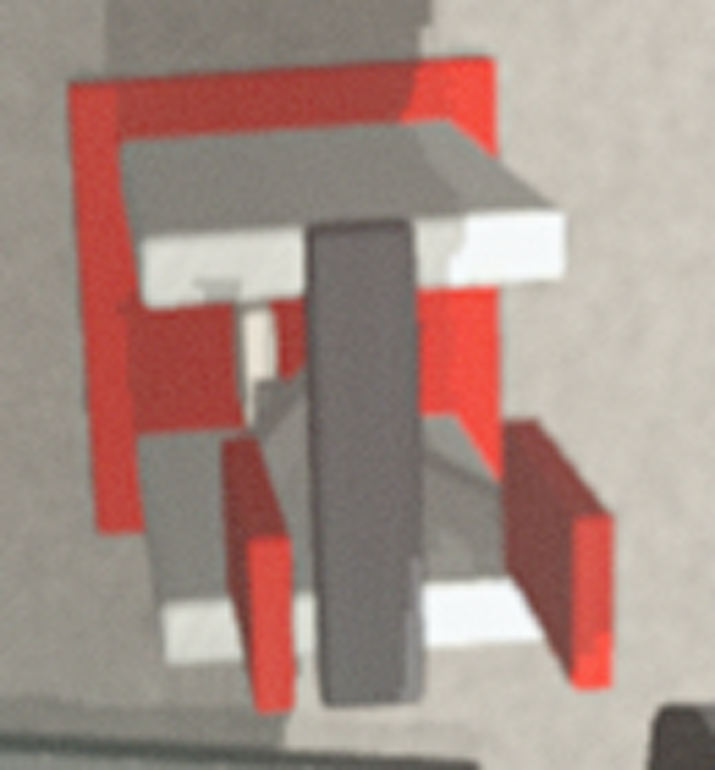

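View pics/t1c.png

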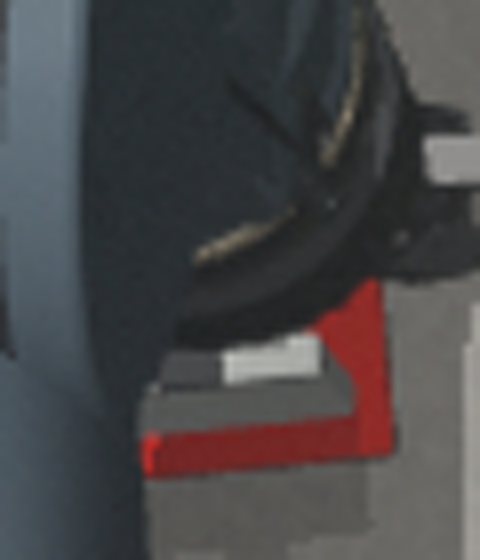

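```bash
python3 - <<'E'
from h import *
np.set_printoptions(precision=4,suppress=True)
W=grab("wrist");S=grab("scene")
o=np.array([310,170])
L=np.array([[248,540],[290,538],[293,708],[258,710]])/5.5+o;Rr=np.array([[572,517],[612,515],[612,686],[577,688]])/5.5+o
for z in(.165,.171):
    a=plane(W,L,z);b=plane(W,Rr,z);print(z,a.mean(0),b.mean(0),(a.mean(0)+b.mean(0))/2,np.linalg.norm(a.mean(0)-b.mean(0)))
    print("padlen",np.linalg.norm(b[0]-b[3]),np.linalg.norm(b[0]-b[1]),"ang",np.arctan2(*(b.mean(0)-a.mean(0))[[1,0]]))
cb=np.array([[310,228],[410,222],[423,698],[325,703]])/5.5+o
w=plane(W,cb,.113);print("cb",w.mean(0));d=w[0]+w[1]-w[2]-w[3];print(np.arctan2(d[1],d[0])+np.pi,np.linalg.norm(d)/2)
# heights by two views: pads' top centres in wrist + first top image / scene
t0=dict(grab("top"))
for n,p,q in(("right/+y pad",Rr.mean(0),None),):pass
S0=cv2.imread("pics/scene0.png"); cv2.imwrite("pics/s0c.png",cv2.resize(S0[180:280,335:410],None,fx=8,fy=6,interpolation=2)); 
T0=cv2.imread("pics/top0.png"); cv2.imwrite("pics/t0c.png",cv2.resize(T0[225:285,240:300],None,fx=10,fy=10,interpolation=2))
# red base (z ~?) corners
E
```

```text
0.165 [0.4722 0.051  0.165 ] [0.4682 0.0959 0.165 ] [0.4702 0.0734 0.165 ] 0.04502237417742072
padlen 0.025907183859779824 0.005565514165224638 ang 1.660713400138571
0.171 [0.4696 0.0502 0.171 ] [0.4657 0.094  0.171 ] [0.4677 0.0721 0.171 ] 0.04399004485837747
padlen 0.025313151537830238 0.00543790109387328 ang 1.660713400138568
cb [0.4669 0.072  0.113 ]
0.0920382082523834 0.0823119435421338
```

View pics/t0c.png

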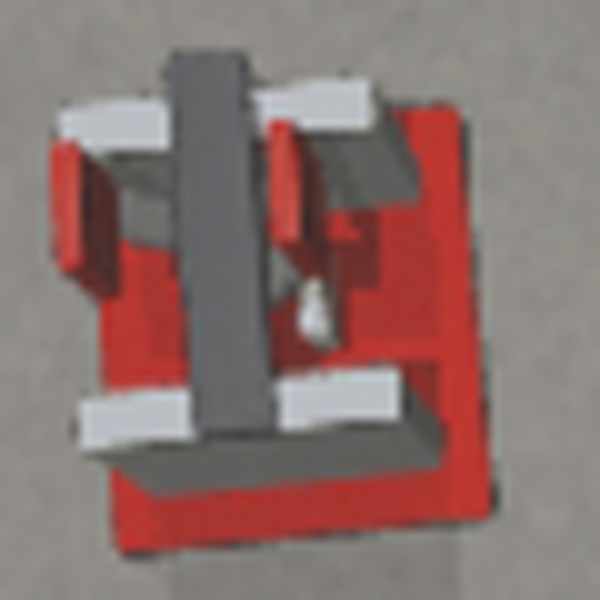

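View pics/s0c.png

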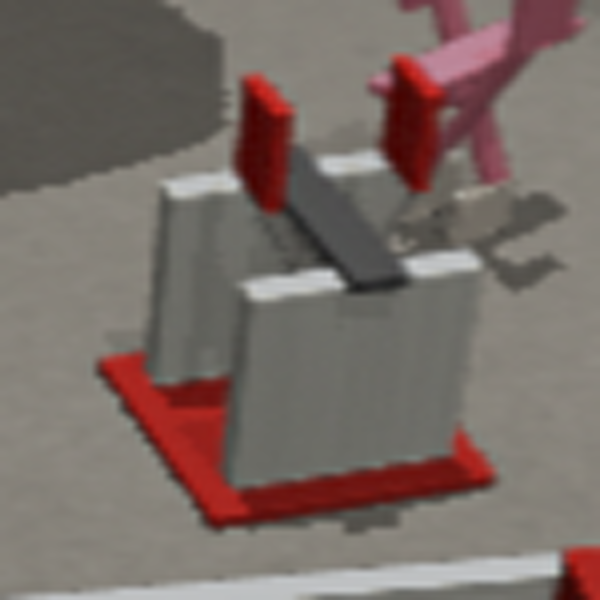

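```bash
python3 - <<'E'
from h import *
np.set_printoptions(precision=4,suppress=True)
W=grab("wrist");T=grab("top");S=grab("scene")
o=np.array([310,170]);
ow=lambda x,y:np.array([x,y])/5.5+o
ot=lambda x,y:np.array([x,y])/10+[240,225]
os_=lambda x,y:np.array([x/8+335,y/6+180])
for n,a,b in(("-y pad",ow(272,624),ot(285,182)),("+y pad",ow(593,601),ot(67,207)),("bar",ow(367,463),ot(221,242)),
  ("-y vs scene",ow(272,624),os_(268,93)),("+y vs scene",ow(593,601),os_(417,77))):
    f=S if "scene" in n else T
    print(n,tri([(W,a),(f,b)]))
# base outer corners top z~? 
b=np.array([[70,85],[495,58]])/5.5+o;print("base W z.006",plane(W,b,.006))
b=np.array([ot(458,105),ot(490,518),ot(122,552)]);print("base T",plane(T,b,.006))
E
```

```text
-y pad (array([0.4637, 0.0472, 0.1842]), [np.float64(0.0012163548710408423), np.float64(0.0012163548710408555)])
+y pad (array([0.4585, 0.0888, 0.188 ]), [np.float64(7.971921504669349e-05), np.float64(7.971921504668112e-05)])
bar (array([0.4617, 0.0688, 0.1243]), [np.float64(0.0010581240501710478), np.float64(0.0010581240501710259)])
-y vs scene (array([0.4686, 0.0494, 0.1724]), [np.float64(0.0006327917210969177), np.float64(0.0006327917210969797)])
+y vs scene (array([0.4651, 0.0931, 0.1712]), [np.float64(0.000740395746639632), np.float64(0.0007403957466396659)])
base W z.006 [[0.4196 0.0238 0.006 ]
 [0.4121 0.1119 0.006 ]]
base T [[0.5145 0.0293 0.006 ]
 [0.4152 0.0213 0.006 ]
 [0.4081 0.1082 0.006 ]]
```

```bash
python3 - <<'E'
from h import *
goal([0.466,0.071,0.36],1.663);goal([0.466,0.071,0.303],1.663)
E
```

```text
row 5.30 3.71 9.72 -0.072 | pos [0.4299 0.0172 0.4572] yaw 1.5908 j6 -0.14 t 3.0 F [-0.2 -1.   1.3] w 0.998
row 5.30 3.71 15.42 -0.072 | pos [0.4299 0.0172 0.4572] yaw 1.5908 j6 -0.14 t 3.0 F [-0.2 -1.   1.3] w 0.998
```

Call:
{"fn": "play_rows", "kwargs": {
  "series": "5.3 3.7 2 -0.07 -1;5.3 3.7 5 -0.07 -1;5.3 3.7 9.5 -0.07 -1;5.3 3.7 9.5 -0.07 -1;5.3 3.7 12 -0.07 -1;5.3 3.7 14 -0.07 -1;5.3 3.7 15.4 -0.07 -1;5.3 3.7 15.4 -0.07 -1;5.3 3.7 15.4 -0.07 -1"
}}

```text
time: 3.85
eef_pos: [0.4665, 0.0708, 0.3052]
tool_rot: [[-0.09, 0.996, 0.003], [0.996, 0.09, 0.0], [-0.0, 0.003, -1.0]]
wrist_force: [0.4, 0.6, 0.4]
gripper_width: 1.001
```

```bash
python3 - <<'E'
from h import *
W=grab("wrist","w2"); S=grab("scene");crop(S,330,130,450,280,4,"s2"); goal([0.466,0.071,0.303],1.663)
E
```

```text
row 0.02 -0.06 0.24 -0.002 | pos [0.4667 0.0709 0.3054] yaw 1.6608 j6 -0.08 t 4.0 F [-0.9  0.7  0.5] w 1.001
```

View pics/w2.png

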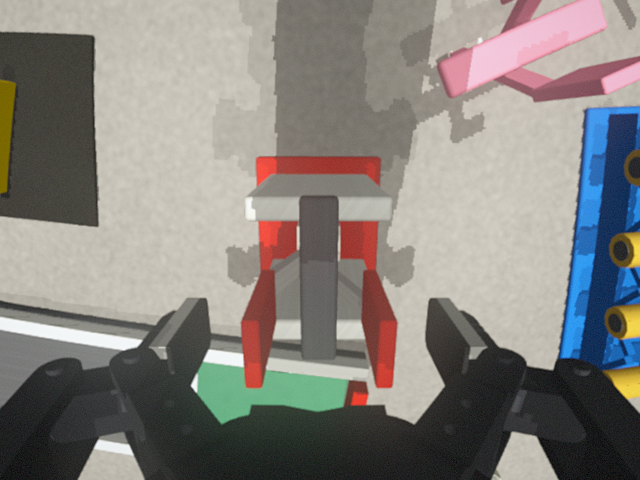

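View pics/s2.png

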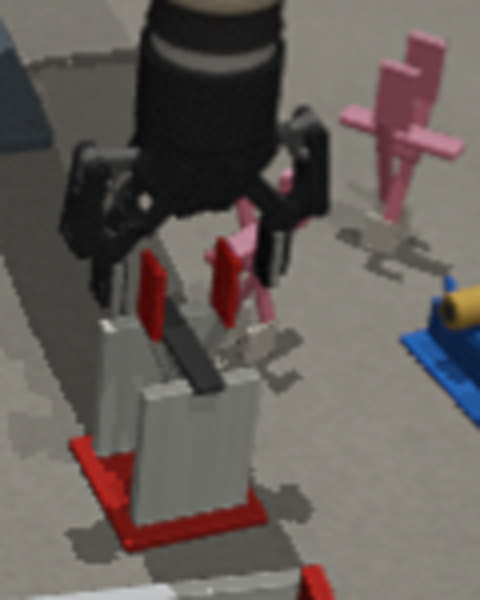

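Call:
{"fn": "play_rows", "kwargs": {
  "series": "0 0 0 0 0.3;0 0 0 0 0.3;0 0 0 0 0.3;0 0 0 0 0.3;0 0 0 0 0.3;0 0 0 0 0.3;0 0 0 0 0.3;0 0 0 0 0.3",
  "newtons": 8
}}

```text
time: 4.75
eef_pos: [0.4659, 0.0711, 0.3063]
tool_rot: [[-0.09, 0.996, 0.003], [0.996, 0.09, 0.0], [-0.0, 0.003, -1.0]]
wrist_force: [-3.9, 1.0, 11.4]
gripper_width: 0.351
```

```bash
python3 - <<'E'
from h import *
W=grab("wrist","w3"); goal([0.466,0.071,0.303],1.663)
E
```

```text
row -0.01 0.01 0.33 -0.002 | pos [0.4659 0.0711 0.3063] yaw 1.6609 j6 -0.08 t 4.8 F [-2.7  0.2 10.6] w 0.358
```

View pics/w3.png

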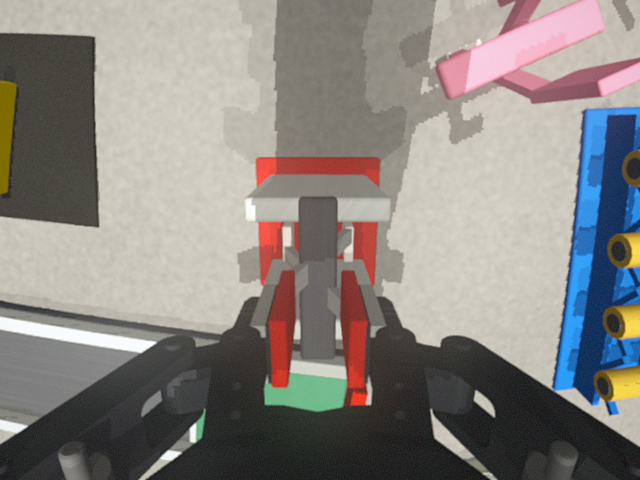

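Call:
{"fn": "play_rows", "kwargs": {
  "series": "0 0 0 0 -0.3;0 0 0 0 -0.3;0 0 0 0 -0.3;0 0 0 0 -0.3;0 0 0 0 -0.3;0 0 0 0 -0.3",
  "newtons": 8
}}

```text
time: 5.4
eef_pos: [0.4658, 0.071, 0.303]
tool_rot: [[-0.09, 0.996, -0.0], [0.996, 0.09, -0.0], [0.0, -0.0, -1.0]]
wrist_force: [-0.0, -0.6, -0.5]
gripper_width: 0.647
```

Call:
{"fn": "play_rows", "kwargs": {
  "series": "0 0 0 0 -0.15;0 0 0 0 -0.15;0 0 0 0 -0.15;0 0 0 0 -0.1;0 0 0 0 -0.1;0 0 0 0 -0.1",
  "newtons": 8
}}

```text
time: 6.0
eef_pos: [0.4659, 0.071, 0.3036]
tool_rot: [[-0.09, 0.996, 0.001], [0.996, 0.09, -0.0], [-0.0, 0.001, -1.0]]
wrist_force: [-0.2, -0.2, 3.0]
gripper_width: 0.556
```

Call:
{"fn": "play_rows", "kwargs": {
  "series": "0 0 0 0 0;0 0 0 0 0;0 0 0 0 0;0 0 0 0 0;0 0 0 0 0",
  "newtons": 8
}}

```text
time: 6.5
eef_pos: [0.4659, 0.071, 0.3042]
tool_rot: [[-0.09, 0.996, 0.001], [0.996, 0.09, -0.0], [-0.0, 0.001, -1.0]]
wrist_force: [-0.6, 0.5, 4.5]
gripper_width: 0.504
```

Call:
{"fn": "play_rows", "kwargs": {
  "series": "0 0 0 0 -0.3;0 0 0 0 -0.3;0 0 0 0 -0.3;0 0 0 0 -0.3;0 0 0 0 -0.3",
  "newtons": 8
}}

```text
time: 7.0
eef_pos: [0.4658, 0.071, 0.303]
tool_rot: [[-0.09, 0.996, -0.0], [0.996, 0.09, -0.0], [0.0, -0.0, -1.0]]
wrist_force: [0.6, 0.7, 0.5]
gripper_width: 0.652
```

Call:
{"fn": "play_rows", "kwargs": {
  "series": "0 0 0 0 1;0 0 0 0 1;0 0 0 0 1;0 0 0 0 1;0 0 0 0 1;0 0 0 0 1;0 0 0 0 1;0 0 0 0 1",
  "newtons": 8
}}

```text
time: 7.8
eef_pos: [0.4657, 0.071, 0.3056]
tool_rot: [[-0.09, 0.996, 0.002], [0.996, 0.09, -0.0], [-0.0, 0.002, -1.0]]
wrist_force: [-2.7, -0.6, 9.4]
gripper_width: 0.355
```

```bash
python3 - <<'E'
from h import *
W=grab("wrist","w4"); goal([0.466,0.071,0.303],1.663); print(bot.read_state()["ft_torque"])
E
```

```text
row -0.00 0.03 0.26 -0.002 | pos [0.4657 0.071  0.3056] yaw 1.6610 j6 -0.08 t 7.8 F [-3.   0.3  9.3] w 0.354
[-0.00710035  0.92686611  0.00970226]
```

View pics/w4.png

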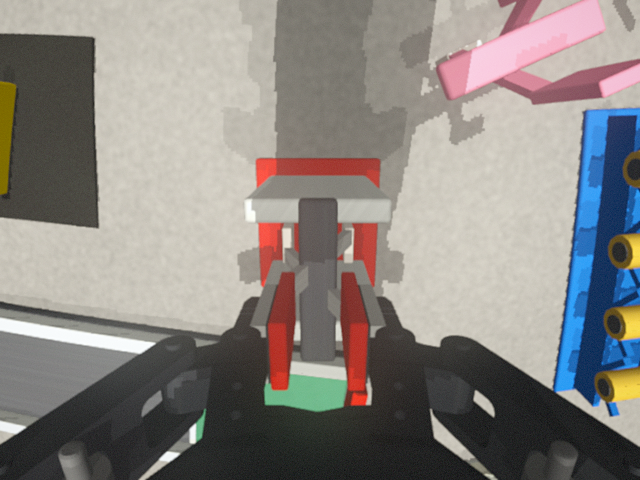

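Call:
{"fn": "play_rows", "kwargs": {
  "series": "0 0 0 0 -0.3;0 0 0 0 -0.3;0 0 0 0 -0.3;0 0 0 0 -0.3;0 0 0 0 -0.3",
  "newtons": 3
}}

```text
time: 8.35
eef_pos: [0.4658, 0.071, 0.3029]
tool_rot: [[-0.09, 0.996, -0.0], [0.996, 0.09, 0.0], [0.0, -0.0, -1.0]]
wrist_force: [0.4, -0.3, -0.4]
gripper_width: 0.65
```

Call:
{"fn": "play_rows", "kwargs": {
  "series": "0 0 0 0 1;0 0 0 0 1;0 0 0 0 1;0 0 0 0 1;0 0 0 0 1;0 0 0 0 1",
  "newtons": 3
}}

```text
time: 8.95
eef_pos: [0.4657, 0.071, 0.3056]
tool_rot: [[-0.09, 0.996, 0.002], [0.996, 0.09, -0.0], [-0.0, 0.002, -1.0]]
wrist_force: [-3.9, 0.1, 9.8]
gripper_width: 0.36
```

Call:
{"fn": "play_rows", "kwargs": {
  "series": "0 0 0 0 1;0 0 0 0 1;0 0 0 0 1;0 0 0 0 1",
  "newtons": 100
}}

```text
time: 9.35
eef_pos: [0.4658, 0.071, 0.3066]
tool_rot: [[-0.09, 0.996, 0.003], [0.996, 0.09, -0.0], [-0.0, 0.003, -1.0]]
wrist_force: [-4.4, -0.2, 12.9]
gripper_width: 0.283
```

Call:
{"fn": "play_rows", "kwargs": {
  "series": "0 0 0 0 1;0 0 0 0 1;0 0 0 0 1;0 0 0 0 1",
  "newtons": 20
}}

```text
time: 9.75
eef_pos: [0.4658, 0.071, 0.3067]
tool_rot: [[-0.09, 0.996, 0.003], [0.996, 0.09, -0.0], [-0.0, 0.003, -1.0]]
wrist_force: [-3.3, 0.1, 13.3]
gripper_width: 0.279
```

Call:
{"fn": "play_rows", "kwargs": {
  "series": "0 0 0 0 -0.2;0 0 0 0 -0.2;0 0 0 0 -0.2;0 0 0 0 -0.2;0 0 0 0 1;0 0 0 0 1;0 0 0 0 1;0 0 0 0 1;0 0 0 0 1",
  "newtons": 25
}}

```text
time: 10.65
eef_pos: [0.4657, 0.071, 0.3052]
tool_rot: [[-0.09, 0.996, 0.001], [0.996, 0.09, -0.0], [-0.0, 0.001, -1.0]]
wrist_force: [-3.2, -0.0, 9.1]
gripper_width: 0.35
```

Call:
{"fn": "play_rows", "kwargs": {
  "series": "0 0 -0.5 0 1;0 0 -1 0 1;0 0 -2 0 1;0 0 -4 0 1;0 0 -6 0 1;0 0 -9 0 1;0 0 -12 0 1;0 0 -12 0 1;0 0 -12 0 1"
}}

```text
time: 11.55
eef_pos: [0.4662, 0.071, 0.424]
tool_rot: [[-0.09, 0.996, 0.002], [0.996, 0.09, 0.0], [-0.0, 0.002, -1.0]]
wrist_force: [-0.6, 1.3, -1.1]
gripper_width: 0.351
```

```bash
python3 - <<'E'
from h import *
W=grab("wrist","w5"); S=grab("scene");crop(S,330,80,530,280,4,"s5"); goal([0.466,0.071,0.303],1.663)
E
```

```text
row -0.00 0.03 11.88 -0.002 | pos [0.4657 0.071  0.4218] yaw 1.6610 j6 -0.08 t 11.7 F [-0.3 -0.2 -1.2] w 0.352
```

View pics/w5.png

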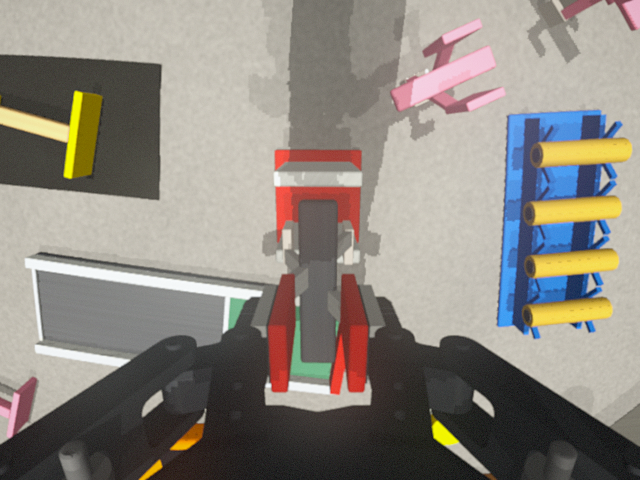

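View pics/s5.png

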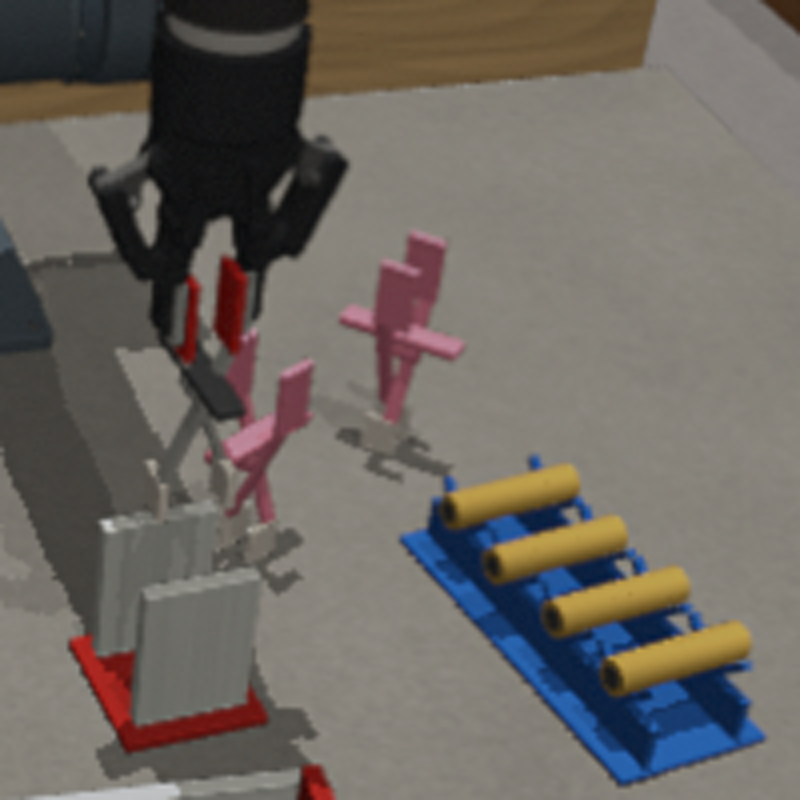

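```bash
python3 - <<'E'
from h import *
np.set_printoptions(precision=4,suppress=True)
W=grab("wrist");S=grab("scene")
f=lambda c:np.array(cv2.minAreaRect(c)[0])
bw=sorted(blobs(W,(12,110,90),(28,255,255),200,(505,110,640,340)),key=lambda c:f(c)[1])
bs=sorted(blobs(S,(12,110,70),(24,255,255),60,(425,180,530,270)),key=lambda c:f(c)[1])
P=[]
for a,b in zip(bw,bs):
    X,e=tri([(W,f(a)),(S,f(b))]);w=plane(W,cv2.boxPoints(cv2.minAreaRect(a)),.05);print(f(a),X,e[0],plane(W,f(a),.05)[0]);
    i=max(range(4),key=lambda i:np.linalg.norm(w[i]-w[(i+1)%4])); d=w[i]-w[(i+1)%4]; print(' ang',np.arctan2(d[1],d[0]),np.linalg.norm(d))
# track via wrist: line & walls
E
```

```text
[585.7603 153.9258] [0.3889 0.3152 0.055 ] 0.001080157536864964 [0.3888 0.3203 0.05  ]
 ang 1.739157462709325 0.09761733887932685
[575.108  212.1104] [0.4444 0.3207 0.0546] 0.00021225226137285783 [0.4451 0.3244 0.05  ]
 ang 1.7339203157175382 0.10119889595487372
[573.2375 265.3762] [0.4984 0.3346 0.0544] 0.0002117885440277764 [0.4998 0.3384 0.05  ]
 ang 1.7451647876764949 0.10321987601065687
[568.195 314.294] [0.553  0.3465 0.0541] 0.00027297073595980334 [0.5549 0.3495 0.05  ]
 ang 1.740502411495493 0.10422648037815575
```

```bash
python3 - <<'E'
from h import *
goal([0.5525,0.348,0.40],0.172)
E
```

```text
row 26.81 11.15 2.14 1.489 | pos [0.4656 0.071  0.4214] yaw 1.6610 j6 -0.08 t 11.8 F [ 0.5 -0.7 -1. ] w 0.353
```

Call:
{"fn": "play_rows", "kwargs": {
  "series": "3 1 0 0.15 1;6 2.5 0 0.3 1;9.5 4 0 0.45 1;13 5.5 0 0.6 1;16.5 7 0 0.75 1;20 8.5 0 0.9 1;23 9.8 0 1.05 1;25 10.6 1 1.2 1;26.3 11 1.6 1.35 1;26.8 11.1 2 1.49 1"
}}

```text
time: 12.75
eef_pos: [0.5522, 0.3495, 0.3999]
tool_rot: [[0.986, 0.166, -0.004], [0.166, -0.986, -0.002], [-0.004, 0.001, -1.0]]
wrist_force: [0.6, -1.0, -1.6]
gripper_width: 0.352
```

Call:
{"fn": "play_rows", "kwargs": {
  "series": "0 0 0 0 1;0 0 0 0 1;0 0 0 0 1"
}}

```text
time: 13.05
eef_pos: [0.5522, 0.3474, 0.4032]
tool_rot: [[0.985, 0.172, -0.0], [0.172, -0.985, -0.0], [-0.0, 0.0, -1.0]]
wrist_force: [0.2, 0.6, -0.8]
gripper_width: 0.35
```

```bash
python3 - <<'E'
from h import *
W=grab("wrist","w6"); S=grab("scene");crop(S,380,80,580,280,4,"s6"); goal([0.5525,0.348,0.40],0.172)
E
```

```text
row 0.03 -0.06 0.38 -0.001 | pos [0.5523 0.3474 0.4038] yaw 0.1715 j6 1.86 t 13.2 F [-0.4  0.3 -1.6] w 0.351
```

View pics/w6.png

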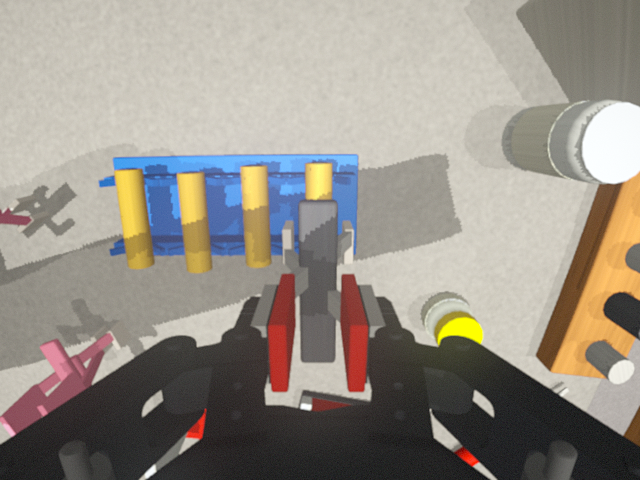

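View pics/s6.png

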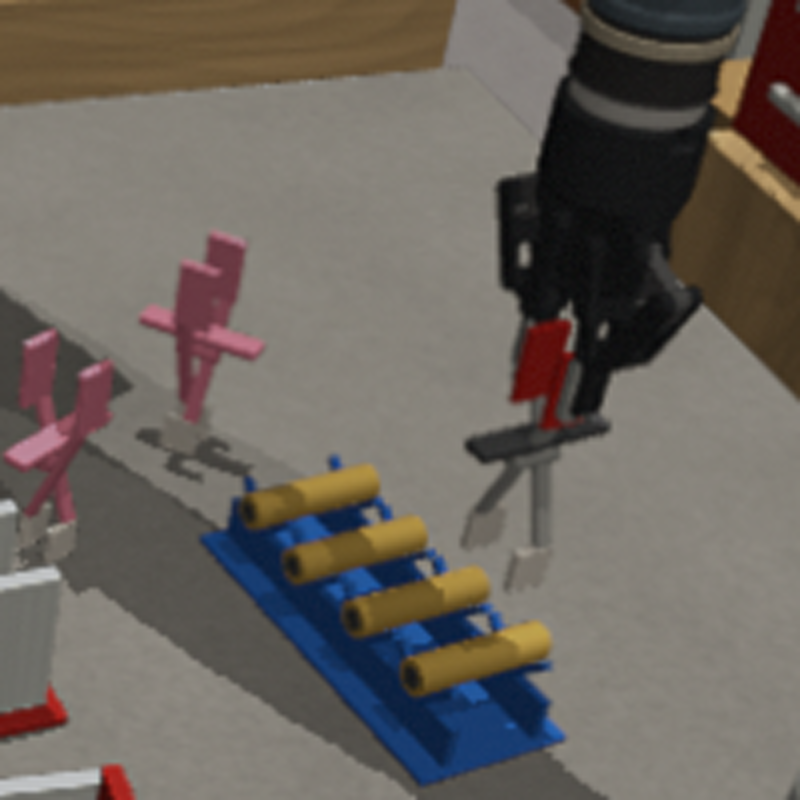

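Call:
{"fn": "play_rows", "kwargs": {
  "series": "0 0 1.5 0 1;0 0 3.5 0 1;0 0 5 0 1;0 0 6 0 1;0 0 6.8 0 1;0 0 7.4 0 1;0 0 7.8 0 1;0 0 7.8 0 1;0 0 7.8 0 1"
}}

```text
time: 14.05
eef_pos: [0.5524, 0.348, 0.3258]
tool_rot: [[0.985, 0.17, 0.001], [0.17, -0.985, 0.0], [0.001, -0.0, -1.0]]
wrist_force: [-0.6, 0.3, -1.2]
gripper_width: 0.35
```

```bash
python3 - <<'E'
from h import *
W=grab("wrist","w7"); S=grab("scene");crop(S,430,140,530,270,5,"s7");goal([0.5525,0.348,0.325],0.172)
E
```

```text
row 0.01 0.00 0.10 -0.001 | pos [0.5524 0.348  0.326 ] yaw 0.1710 j6 1.86 t 14.2 F [ 0.5 -0.4 -0.3] w 0.354
```

View pics/w7.png

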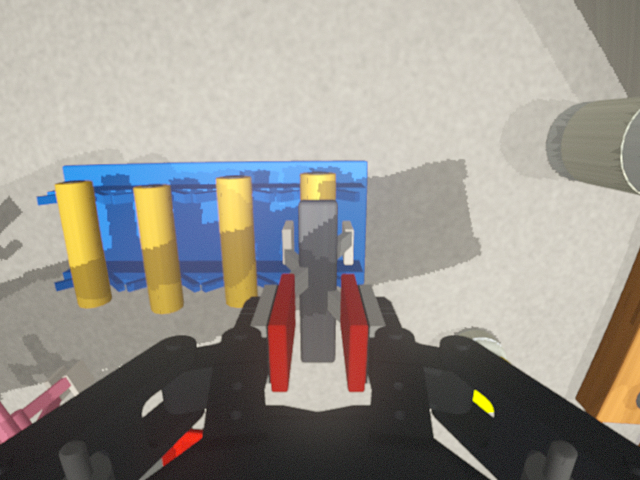

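View pics/s7.png

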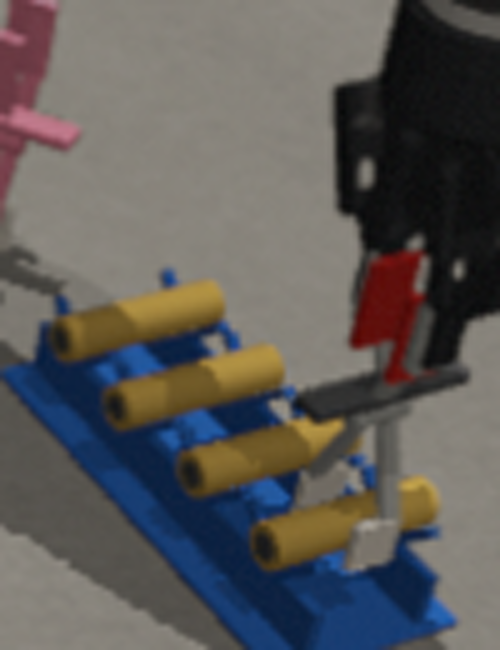

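```bash
python3 - <<'E'
from h import *
W=grab("wrist");S=grab("scene");s=bot.read_state();R=np.array(s["tool_rot"])
X=plane(W,[[318,174]],.058)[0];print("roller +end rel tool y",(R.T@(X-s["eef_pos"])*1000).round(1))
X=plane(W,[[349,222],[349,265],[287,222],[287,267]],.041+.026);print(((X-s["eef_pos"])@R*1000).round(1))
o=lambda x,y:np.array([x,y])/5+[430,140]
a=plane(S,[o(264,545),o(425,497)],.05);print(((a-s["eef_pos"])@R*1000).round(1))
a=plane(S,[o(350,568),o(395,565),o(355,528),o(395,520)],.041);print(((a-s["eef_pos"])@R*1000).round(1))
E
```

```text
roller +end rel tool y [  1.7 -45.1 267.9]
[[ 21.4 -15.7 258.9]
 [ 22.1  13.4 258.9]
 [-18.  -15.8 258.9]
 [-18.8  14.7 258.9]]
[[ -2.1  44.4 275.9]
 [ -2.9 -47.1 275.9]]
[[ 17.9   8.6 284.9]
 [ 23.9 -12.3 284.9]
 [ -4.5 -10.6 284.9]
 [ -2.3 -31.9 284.9]]
```

Call:
{"fn": "play_rows", "kwargs": {
  "series": "0 0 0 0 0.2;0 0 0 0 0.15;0 0 0 0 0.1;0 0 0 0 0.08;0 0 0 0 0.06;0 0 0 0 0.06;0 0 0 0 0.06",
  "newtons": 20
}}

```text
time: 14.95
eef_pos: [0.5524, 0.3479, 0.3253]
tool_rot: [[0.985, 0.17, 0.0], [0.17, -0.985, 0.0], [0.0, -0.0, -1.0]]
wrist_force: [0.8, -0.2, -1.3]
gripper_width: 0.472
```

```bash
python3 - <<'E'
from h import *
for i in range(4):
    S=grab("scene"); s=bot.read_state(); print(s["gripper_width"],s["wrist_force"].round(2),s["ft_torque"].round(3))
E
```

```text
0.467760160738255 [ 0.06  0.15 -1.71] [ 0.064 -0.191 -0.03 ]
0.46708060997182926 [-0.1  -0.47 -2.02] [ 0.038 -0.22   0.014]
0.4719716842868791 [ 1.15  0.46 -1.31] [ 0.044 -0.173  0.049]
0.4681318858606177 [ 1.8  -0.38 -0.39] [ 0.023 -0.179  0.039]
```

Call:
{"fn": "play_rows", "kwargs": {
  "series": "0 0 0 0 0.05;0 0 0 0 0.05;0 0 0 0 0.04;0 0 0 0 0.04;0 0 0 0 0.04"
}}

```text
time: 15.65
eef_pos: [0.5524, 0.3479, 0.3254]
tool_rot: [[0.985, 0.17, 0.001], [0.17, -0.985, 0.0], [0.001, -0.0, -1.0]]
wrist_force: [1.2, 0.6, -1.6]
gripper_width: 0.485
```

```bash
python3 - <<'E'
from h import *
for i in range(4):
    S=grab("scene"); s=bot.read_state(); print(s["gripper_width"],s["wrist_force"].round(2),s["ft_torque"].round(3))
W=grab("wrist","w8");goal([0.5525,0.348,0.325],0.172)
E
```

```text
0.48239665423863065 [ 2.18  0.18 -1.29] [ 0.127 -0.449  0.064]
0.48020108190059135 [ 2.    0.14 -1.43] [ 0.06  -0.452  0.009]
0.4768442636810744 [ 1.49  0.94 -1.09] [ 0.129 -0.42   0.031]
0.48268188279602464 [ 1.6  -0.16 -0.49] [ 0.105 -0.54   0.015]
row 0.01 -0.01 0.03 -0.001 | pos [0.5524 0.3479 0.3253] yaw 0.1709 j6 1.86 t 15.9 F [ 2.1  0.5 -0.4] w 0.478
```

View pics/w8.png

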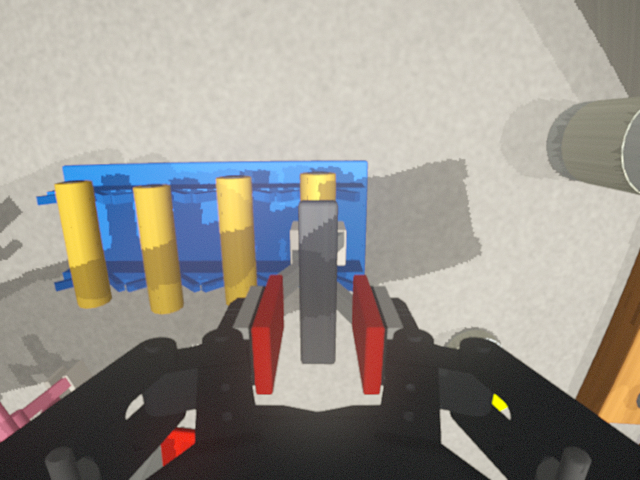

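Call:
{"fn": "play_rows", "kwargs": {
  "series": "0 0 0 0 0.035;0 0 0 0 0.03;0 0 0 0 0.03;0 0 0 0 0.03"
}}

```text
time: 16.3
eef_pos: [0.5523, 0.3479, 0.3253]
tool_rot: [[0.985, 0.17, 0.0], [0.17, -0.985, 0.0], [0.0, -0.0, -1.0]]
wrist_force: [2.4, 0.8, -1.4]
gripper_width: 0.485
```

```bash
python3 - <<'E'
from h import *
for i in range(5):
    S=grab("scene"); s=bot.read_state(); print(s["gripper_width"],s["wrist_force"].round(2),s["ft_torque"].round(3))
goal([0.5525,0.348,0.325],0.172)
E
```

```text
0.4863173105843109 [ 1.86  0.4  -1.28] [ 0.006 -0.663  0.002]
0.487663950750649 [ 1.46  0.56 -1.27] [ 0.159 -0.689 -0.035]
0.48857717007459694 [ 1.32 -0.69 -0.72] [ 0.122 -0.656 -0.029]
0.4829027380115212 [ 1.83 -0.1  -1.01] [ 0.089 -0.676  0.07 ]
0.48733321430731014 [ 3.14  0.36 -0.41] [ 0.103 -0.704  0.019]
row 0.02 -0.00 0.03 -0.001 | pos [0.5523 0.3479 0.3253] yaw 0.1710 j6 1.86 t 16.6 F [ 3.1  0.4 -0.4] w 0.487
```

Call:
{"fn": "play_rows", "kwargs": {
  "series": "0.05 0 0 0 0.03;0.1 0 0 0 0.03;0.1 0 0 0 0.03;0.1 0 0 0 0.03"
}}

```text
time: 16.95
eef_pos: [0.553, 0.348, 0.3252]
tool_rot: [[0.985, 0.17, -0.001], [0.17, -0.985, -0.0], [-0.001, 0.0, -1.0]]
wrist_force: [0.0, 0.3, -0.6]
gripper_width: 0.491
```

```bash
python3 - <<'E'
from h import *
for i in range(5):
    S=grab("scene"); s=bot.read_state(); print(s["gripper_width"],s["wrist_force"].round(2),s["ft_torque"].round(3))
goal([0.5525,0.348,0.325],0.172)
E
```

```text
0.4850335151991818 [-0.6  -0.91 -0.46] [-0.045 -0.093  0.019]
0.487010061695917 [-0.24 -0.51  0.8 ] [-0.02  -0.029 -0.002]
0.48010372552857133 [-0.66 -0.35 -0.19] [0.005 0.024 0.012]
0.48403940764837844 [-1.37  0.17 -0.2 ] [-0.064  0.007  0.052]
0.4825234747783542 [-0.17 -0.14  0.44] [-0.033  0.045 -0.042]
row -0.05 -0.00 0.01 -0.001 | pos [0.553  0.348  0.3251] yaw 0.1711 j6 1.86 t 17.2 F [-0.2 -0.1  0.4] w 0.483
```

Call:
{"fn": "play_rows", "kwargs": {
  "series": "0 0 -0.2 0 0.03;0 0 -0.5 0 0.03;0 0 -0.9 0 0.03;0 0 -1.3 0 0.03;0 0 -1.7 0 0.03;0 0 -2 0 0.03;0 0 -2 0 0.03"
}}

```text
time: 17.9
eef_pos: [0.5534, 0.3482, 0.3462]
tool_rot: [[0.985, 0.17, 0.001], [0.17, -0.985, 0.001], [0.001, -0.0, -1.0]]
wrist_force: [-0.3, 0.3, -3.1]
gripper_width: 0.487
```

```bash
python3 - <<'E'
from h import *
W=grab("wrist","w9");S=grab("scene");crop(S,430,140,530,270,5,"s9")
for i in range(4):
    s=bot.read_state(); print(s["gripper_width"],s["wrist_force"].round(2),s["ft_torque"].round(3)); grab("scene")
E
```

```text
0.48789423533905923 [-0.28  0.44 -2.7 ] [ 0.044  0.028 -0.04 ]
0.48884322088022997 [ 0.25 -0.26 -2.67] [ 0.002 -0.007  0.038]
0.4833028755450874 [ 0.44  0.01 -1.65] [-0.018  0.022  0.052]
0.4801685402535763 [-0.09  0.38 -2.82] [0.009 0.032 0.031]
```

View pics/s9.png

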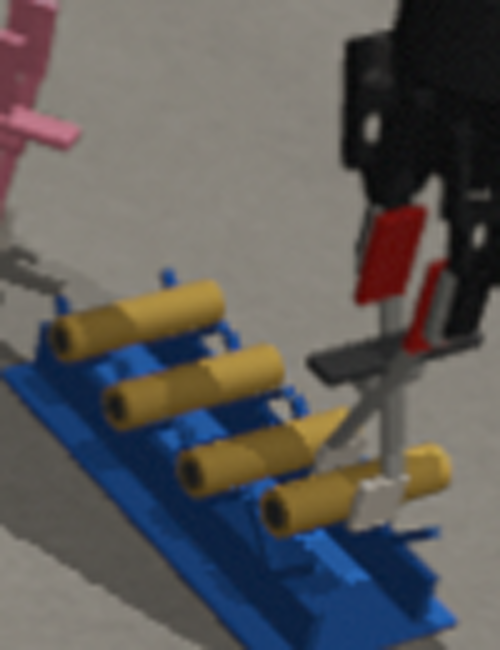

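```bash
python3 - <<'E'
from h import *
goal([0.56,0.0,0.41],1.522)
E
```

```text
row -5.25 34.41 -6.51 -1.351 | pos [0.5532 0.348  0.3449] yaw 0.1710 j6 1.86 t 18.2 F [-0.1 -0.8 -1.5] w 0.482
```

Call:
{"fn": "play_rows", "kwargs": {
  "series": "0 0.5 -2 0 0.03;0 1.5 -4.5 0 0.03;-0.5 3.5 -6.5 -0.1 0.03;-1 6.5 -6.5 -0.2 0.03;-1.5 9.5 -6.5 -0.32 0.03;-2 12.5 -6.5 -0.44 0.03;-2.5 15.5 -6.5 -0.56 0.03;-3 18.5 -6.5 -0.68 0.03;-3.5 21.5 -6.5 -0.8 0.03;-4 24.5 -6.5 -0.92 0.03"
}}

```text
time: 19.2
eef_pos: [0.5553, 0.0986, 0.4102]
tool_rot: [[0.457, 0.889, 0.0], [0.889, -0.457, 0.0], [0.0, 0.0, -1.0]]
wrist_force: [0.7, -0.7, -1.3]
gripper_width: 0.49
```

```bash
python3 - <<'E'
from h import *
goal([0.56,0.0,0.41],1.522)
E
```

```text
row -8.56 4.93 0.02 -0.426 | pos [0.5553 0.0986 0.4102] yaw 1.0960 j6 0.53 t 19.2 F [ 0.7 -0.7 -1.3] w 0.490
```

Call:
{"fn": "play_rows", "kwargs": {
  "series": "-2.5 1.4 0 -0.12 0.03;-5 2.8 0 -0.24 0.03;-7 4 0 -0.35 0.03;-8.2 4.7 0 -0.42 0.03;-8.5 4.9 0 -0.43 0.03;-8.5 4.9 0 -0.43 0.03"
}}

```text
time: 19.8
eef_pos: [0.5597, 0.0015, 0.4101]
tool_rot: [[0.052, 0.999, -0.0], [0.999, -0.052, 0.0], [0.0, -0.0, -1.0]]
wrist_force: [-0.4, 0.8, -2.1]
gripper_width: 0.485
```

```bash
python3 - <<'E'
from h import *
W=grab("wrist","w10");goal([0.56,0.0,0.41],1.522)
E
```

```text
row -0.21 0.04 0.02 -0.002 | pos [0.5597 0.0021 0.4102] yaw 1.5198 j6 -0.07 t 19.9 F [-1.2  0.1 -2.7] w 0.482
```

View pics/w10.png

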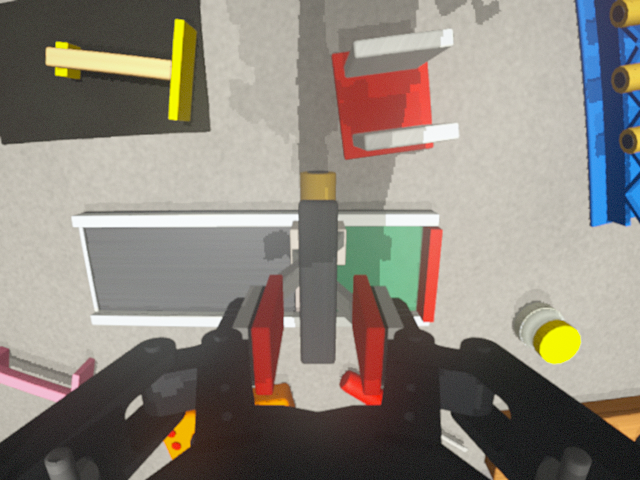

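```bash
python3 - <<'E'
from h import *
W=grab("wrist");crop(W,70,195,250,335,4.4,"w10a");crop(W,340,195,450,335,5,"w10b")
g=W["color"].mean(2)
for x in(110,150,190,230,360,400,430): print(x,[int(v) for v in g[206:236,x]],'|',[int(v) for v in g[305:330,x]])
E
```

```text
110 [177, 176, 179, 175, 151, 106, 104, 130, 157, 209, 244, 251, 250, 249, 249, 250, 249, 249, 251, 252, 241, 175, 126, 131, 137, 138, 138, 137, 137, 136] | [137, 137, 129, 125, 114, 125, 138, 138, 140, 153, 204, 241, 248, 247, 247, 246, 246, 247, 247, 239, 204, 189, 194, 196, 196]
150 [180, 180, 180, 178, 141, 105, 121, 142, 182, 237, 250, 251, 250, 249, 250, 249, 249, 249, 250, 250, 235, 172, 132, 136, 141, 143, 140, 139, 139, 140] | [134, 130, 129, 126, 127, 127, 137, 144, 144, 142, 174, 227, 247, 248, 246, 246, 247, 247, 247, 246, 233, 203, 192, 191, 193]
190 [179, 180, 179, 170, 122, 112, 132, 156, 203, 245, 252, 250, 249, 250, 249, 249, 248, 249, 250, 249, 230, 171, 139, 145, 147, 146, 143, 144, 146, 144] | [134, 132, 128, 129, 124, 124, 131, 141, 144, 141, 161, 211, 241, 248, 246, 246, 246, 247, 246, 247, 245, 219, 196, 189, 191]
230 [182, 182, 179, 166, 128, 117, 136, 160, 212, 247, 251, 250, 249, 249, 249, 249, 249, 250, 250, 239, 208, 158, 145, 149, 149, 149, 149, 145, 147, 147] | [64, 66, 70, 68, 72, 72, 71, 63, 67, 69, 72, 67, 64, 68, 68, 66, 69, 61, 67, 66, 68, 64, 65, 66, 66]
360 [130, 129, 129, 110, 89, 106, 127, 140, 177, 203, 212, 211, 211, 209, 211, 212, 213, 214, 211, 195, 151, 120, 115, 120, 118, 119, 120, 118, 121, 116] | [71, 72, 71, 69, 72, 71, 71, 67, 73, 67, 70, 72, 66, 70, 71, 72, 70, 72, 70, 67, 69, 77, 72, 65, 71]
400 [181, 181, 173, 146, 108, 118, 141, 160, 211, 246, 250, 248, 248, 248, 249, 248, 248, 249, 248, 228, 180, 159, 158, 158, 163, 158, 161, 161, 158, 159] | [64, 58, 67, 65, 68, 67, 67, 57, 61, 67, 70, 71, 73, 76, 87, 94, 104, 104, 107, 113, 106, 106, 119, 125, 92]
430 [185, 184, 182, 166, 124, 120, 142, 160, 209, 247, 251, 249, 249, 248, 248, 248, 247, 249, 248, 230, 161, 101, 107, 119, 128, 133, 133, 135, 135, 136] | [129, 122, 127, 126, 125, 123, 121, 123, 123, 122, 120, 121, 123, 120, 120, 117, 135, 177, 191, 192, 193, 192, 197, 195, 194]
```

View pics/w10a.png

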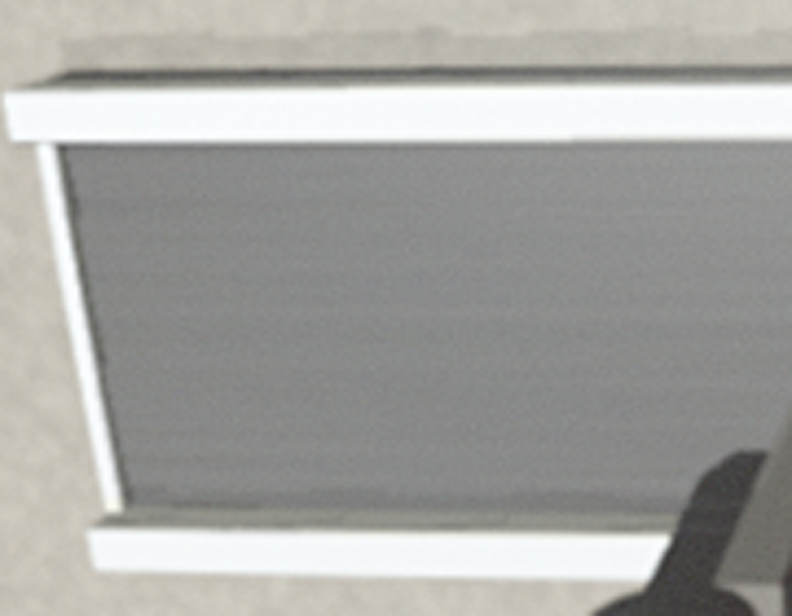

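View pics/w10b.png

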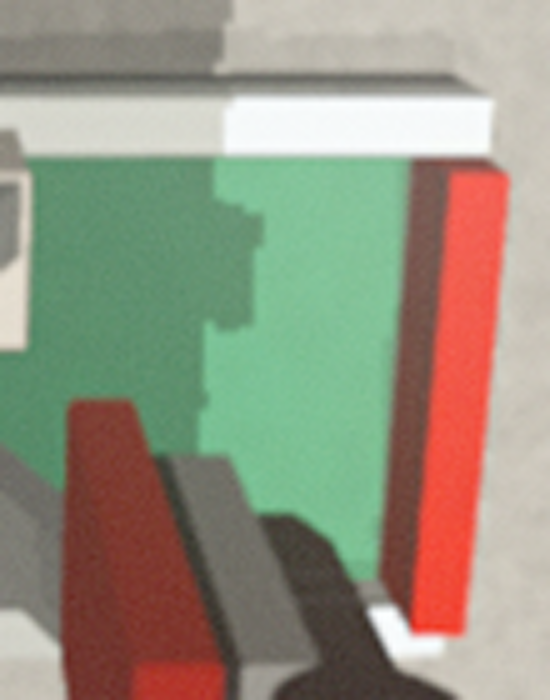

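```bash
python3 - <<'E'
from h import *
np.set_printoptions(precision=4,suppress=True)
W=grab("wrist")
c=np.array([110,150,190])
ni=plane(W,np.c_[c,[226.9,226.7,226.5]],.026);fi=plane(W,np.c_[c,[314.9,315.8,316.4]],.026)
no=plane(W,[[110,214.6],[190,213.8],[230,213.6],[400,213.8],[430,213.8]],.026)
nib=plane(W,[[230,226],[400,225.8]],.026)
print("near in",ni,nib,"\nfar in",fi,"\nnear out",no)
k=np.polyfit(no[:,1],no[:,0],1);th=np.pi/2-np.arctan(k[0]);print("dir",th)
sill=plane(W,[np.array([60,145])/4.4+[70,195],np.array([123,510])/4.4+[70,195]],.016)
stop=plane(W,[np.array([450,172])/5+[340,195],np.array([413,632])/5+[340,195]],.040)
print("sill in",sill,"stop",stop)
u=np.array([np.cos(th),np.sin(th)]);v=np.array([-u[1],u[0]])
print("v of near",(ni[:,:2]@v),nib[:,:2]@v,"far",fi[:,:2]@v,"u sill",sill[:,:2]@u,"stop",stop[:,:2]@u)
E
```

```text
near in [[ 0.5699 -0.2078  0.026 ]
 [ 0.572  -0.1657  0.026 ]
 [ 0.574  -0.1246  0.026 ]] [[ 0.5756 -0.0842  0.026 ]
 [ 0.5841  0.0843  0.026 ]] 
far in [[ 0.6684 -0.2297  0.026 ]
 [ 0.6709 -0.1842  0.026 ]
 [ 0.6732 -0.1398  0.026 ]] 
near out [[ 0.5573 -0.2052  0.026 ]
 [ 0.5611 -0.1227  0.026 ]
 [ 0.5631 -0.0828  0.026 ]
 [ 0.5719  0.0841  0.026 ]
 [ 0.5734  0.114   0.026 ]]
dir 1.519888181434506
sill in [[ 0.5717 -0.2435  0.016 ]
 [ 0.668  -0.2496  0.016 ]] stop [[0.5854 0.1102 0.04  ]
 [0.6839 0.1063 0.04  ]]
v of near [-0.5798 -0.5797 -0.5796] [-0.5792 -0.5791] far [-0.6792 -0.6794 -0.6795] u sill [-0.2141 -0.2153] stop [0.1399 0.1409]
```

```bash
cat >> h.py <<'E'
TO=np.array([.6267,-.0711]);TH=1.520;TU=np.array([np.cos(TH),np.sin(TH)]);TV=np.array([-TU[1],TU[0]])
def tr(s,v,z): p=TO+s*TU+v*TV; return [p[0],p[1],z]
E
python3 - <<'E'
from h import *
goal(tr(.02,0,.34),TH);goal(tr(.02,0,.305),TH)
E
```

```text
row -5.04 7.06 7.02 0.001 | pos [0.5597 0.0027 0.4102] yaw 1.5213 j6 -0.07 t 19.9 F [-0.3  0.1 -0.9] w 0.484
row -5.04 7.06 10.52 0.001 | pos [0.5597 0.0027 0.4102] yaw 1.5213 j6 -0.07 t 19.9 F [-0.3  0.1 -0.9] w 0.484
```

Call:
{"fn": "play_rows", "kwargs": {
  "series": "-1.5 2 0 0 0.03;-3 4.5 0 0 0.03;-4.5 6.5 1 0 0.03;-5 7 3 0 0.03;-5 7 5 0 0.03;-5 7 6.5 0 0.03;-5 7 7 0 0.03;-5 7 7 0 0.03;-5 7 7 0 0.03"
}}

```text
time: 20.85
eef_pos: [0.6274, -0.0511, 0.3413]
tool_rot: [[0.049, 0.999, 0.001], [0.999, -0.049, -0.0], [-0.0, 0.001, -1.0]]
wrist_force: [-0.1, 0.5, -2.7]
gripper_width: 0.49
```

```bash
python3 - <<'E'
from h import *
W=grab("wrist","w11");S=grab("scene");crop(S,330,200,450,350,4,"s11");goal(tr(.02,0,.34),TH);goal(tr(.02,0,.302),TH)
E
```

```text
row 0.02 0.02 0.19 0.001 | pos [ 0.6275 -0.0514  0.3419] yaw 1.5214 j6 -0.14 t 20.9 F [-0.1  0.3 -1.6] w 0.480
row 0.02 0.02 3.99 0.001 | pos [ 0.6275 -0.0514  0.3419] yaw 1.5214 j6 -0.14 t 20.9 F [-0.1  0.3 -1.6] w 0.480
```

View pics/w11.png

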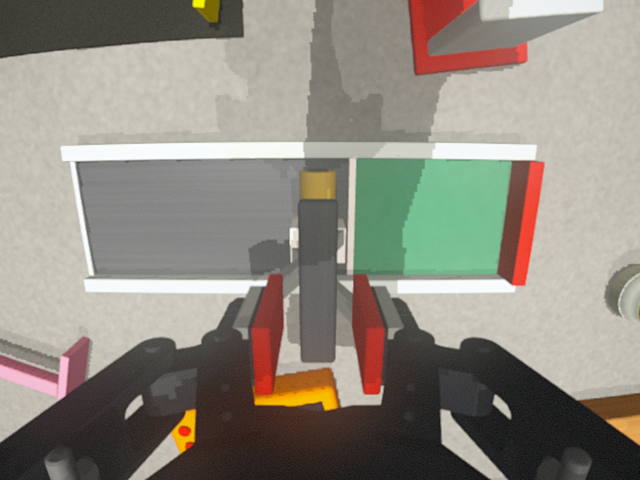

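View pics/s11.png

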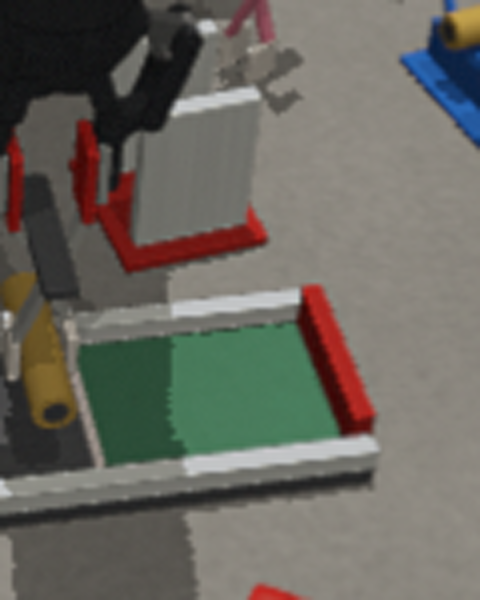

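```bash
python3 - <<'E'
from h import *
W=grab("wrist");s=bot.read_state();R=np.array(s["tool_rot"])
g=W["color"][155:205,318].astype(int);print(g.tolist())
for z in(.067,.075):
  X=plane(W,[[318,170.5]],z)[0];print((R.T@(X-s["eef_pos"])*1000).round(1), (X[:2]-TO)@TV)
E
```

```text
[[179, 180, 171], [170, 170, 161], [125, 125, 120], [96, 96, 91], [98, 99, 95], [97, 97, 91], [101, 99, 97], [95, 96, 91], [102, 102, 97], [103, 101, 97], [95, 96, 89], [102, 101, 98], [100, 99, 98], [92, 92, 88], [84, 86, 83], [84, 86, 81], [106, 97, 84], [144, 121, 80], [167, 141, 77], [178, 151, 78], [179, 150, 80], [178, 149, 75], [181, 154, 85], [179, 150, 78], [176, 147, 75], [177, 148, 76], [177, 151, 78], [176, 150, 74], [177, 150, 74], [178, 149, 74], [178, 150, 79], [176, 146, 73], [175, 149, 75], [177, 150, 75], [176, 148, 74], [177, 149, 72], [176, 148, 71], [174, 146, 68], [177, 148, 74], [175, 147, 69], [178, 150, 78], [178, 151, 73], [176, 147, 73], [154, 128, 69], [111, 98, 78], [77, 77, 73], [83, 81, 79], [86, 85, 81], [92, 88, 86], [92, 90, 85]]
[  1.3 -44.8 274.7] 0.044264628983321494
[  1.3 -45.6 266.7] 0.04508412592130142
```

Call:
{"fn": "play_rows", "kwargs": {
  "series": "0 0 1 0 0.03;0 0 2 0 0.03;0 0 3 0 0.03;0 0 3.5 0 0.03;0 0 3.7 0 0.03;0 0 3.8 0 0.03;0 0 3.8 0 0.03"
}}

```text
time: 21.7
eef_pos: [0.6272, -0.0516, 0.3023]
tool_rot: [[0.05, 0.999, 0.0], [0.999, -0.05, -0.0], [-0.0, 0.0, -1.0]]
wrist_force: [-0.2, 0.5, -2.2]
gripper_width: 0.487
```

Call:
{"fn": "play_rows", "kwargs": {
  "series": "0 0 0.1 0 0.03;0 0 0.2 0 0.03;0 0 0.3 0 0.03;0 0 0.3 0 0.03"
}}

```text
time: 22.1
eef_pos: [0.6273, -0.0516, 0.2994]
tool_rot: [[0.05, 0.999, 0.0], [0.999, -0.05, -0.0], [-0.0, 0.0, -1.0]]
wrist_force: [0.4, 0.3, -1.9]
gripper_width: 0.484
```

```bash
python3 - <<'E'
from h import *
for i in range(4):
    S=grab("scene"); s=bot.read_state(); print(s["gripper_width"],s["wrist_force"].round(2),s["ft_torque"].round(3))
crop(S,330,200,450,350,4,"s12");goal(tr(.02,0,.299),TH)
E
```

```text
0.4861268222951471 [ 0.63  1.07 -1.52] [ 0.008 -0.023  0.028]
0.4875563955582679 [-0.44  0.27 -1.86] [ 0.017 -0.06  -0.024]
0.4859444056898757 [-0.66  0.61 -1.05] [ 0.07  -0.005  0.033]
0.48331078865551913 [ 0.48  0.46 -1.43] [-0.041 -0.052  0.017]
row 0.05 0.04 0.04 0.001 | pos [ 0.6273 -0.0516  0.2994] yaw 1.5210 j6 -0.14 t 22.3 F [ 0.5  0.5 -1.4] w 0.483
```

View pics/s12.png

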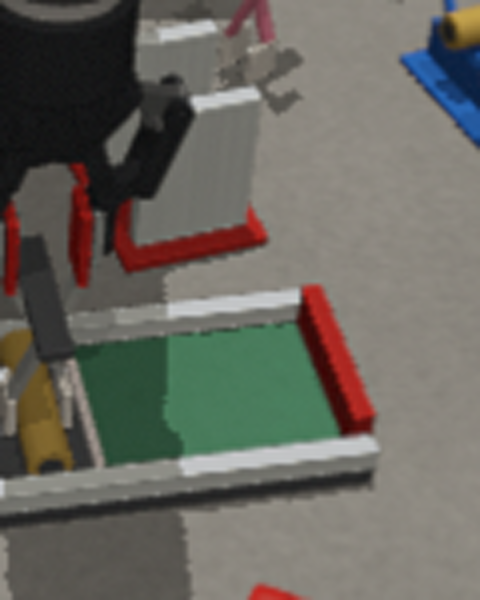

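Call:
{"fn": "play_rows", "kwargs": {
  "series": "0 0 0.05 0 0.03;0 0 0.1 0 0.03;0 0 0.1 0 0.03"
}}

```text
time: 22.6
eef_pos: [0.6272, -0.0516, 0.2992]
tool_rot: [[0.05, 0.999, 0.001], [0.999, -0.05, -0.0], [-0.0, 0.001, -1.0]]
wrist_force: [-1.6, -0.3, 3.4]
gripper_width: 0.487
```

```bash
python3 - <<'E'
from h import *
for i in range(4):
    S=grab("scene"); s=bot.read_state(); print(s["eef_pos"][2],s["gripper_width"],s["wrist_force"].round(2),s["ft_torque"].round(3))
E
```

```text
0.29917430740492956 0.48671031644761426 [-0.64  0.21  2.77] [0.059 0.322 0.014]
0.29905533736987905 0.4854316767750456 [-0.83  0.17  2.76] [0.067 0.274 0.043]
0.29899325684895994 0.48900137884752676 [-0.7   0.21  2.51] [0.059 0.161 0.019]
0.29888708443806083 0.48510083860241704 [-0.01 -0.27  2.53] [0.065 0.176 0.045]
```

Call:
{"fn": "play_rows", "kwargs": {
  "series": "0 0 -0.05 0 0.06;0 0 -0.05 0 0.1;0 0 -0.1 0 0.15;0 0 -0.1 0 0.2;0 0 -0.1 0 0.25;0 0 -0.1 0 1;0 0 -0.1 0 1;0 0 -0.1 0 1",
  "newtons": 25
}}

```text
time: 23.6
eef_pos: [0.6272, -0.0516, 0.2992]
tool_rot: [[0.05, 0.999, 0.0], [0.999, -0.05, 0.0], [0.0, 0.0, -1.0]]
wrist_force: [0.0, 1.1, -1.0]
gripper_width: 0.349
```

```bash
python3 - <<'E'
from h import *
W=grab("wrist","w13");S=grab("scene");crop(S,300,200,450,350,4,"s13"); s=bot.read_state(); print(s["eef_pos"][2],s["gripper_width"],s["wrist_force"].round(2),s["ft_torque"].round(3))
E
```

```text
0.29927337481001587 0.35581783330385613 [-0.3   0.04 -2.62] [ 0.049 -0.033 -0.034]
```

View pics/w13.png

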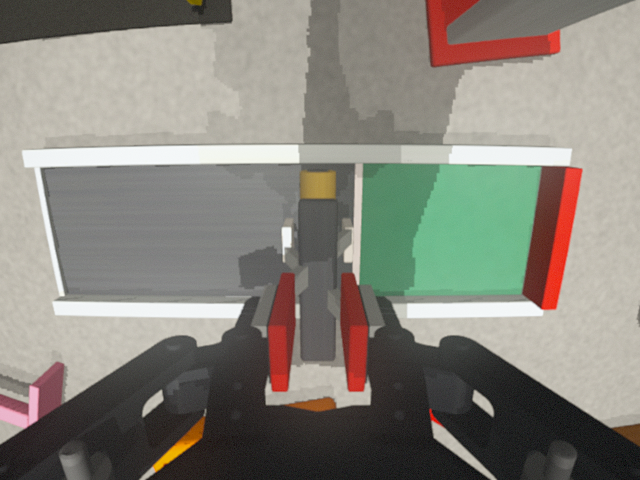

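Jaws open around the roller lying in the lane (roller end at about (318,180)). Lift off and look.

Call:
{"fn": "play_rows", "kwargs": {
  "series": "0 0 -0.5 0 1;0 0 -1.2 0 1;0 0 -2.5 0 1;0 0 -5 0 1;0 0 -8 0 1;0 0 -10 0 1;0 0 -10 0 1"
}}

```text
time: 24.4
eef_pos: [0.6278, -0.0517, 0.4053]
tool_rot: [[0.05, 0.999, 0.01], [0.999, -0.05, -0.002], [-0.001, 0.01, -1.0]]
wrist_force: [-0.1, -0.6, -0.3]
gripper_width: 0.346
```

```bash
python3 - <<'E'
from h import *
W=grab("wrist","w14");S=grab("scene","s14");goal([.4975,.336,.40],.172)
E
```

```text
row 38.07 -14.90 0.03 1.349 | pos [ 0.6274 -0.0516  0.4003] yaw 1.5210 j6 -0.14 t 24.5 F [ 0.3 -0.5 -1.4] w 0.345
```

View pics/s14.png

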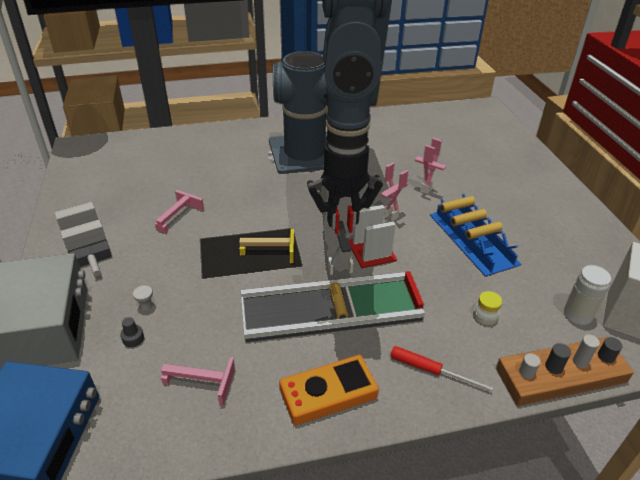

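Call:
{"fn": "play_rows", "kwargs": {
  "series": "3 -1 0 0.12 1;7 -2.5 0 0.26 1;11.5 -4.5 0 0.4 1;16 -6.5 0 0.54 1;20.5 -8.5 0 0.68 1;25 -10.5 0 0.82 1;29.5 -12 0 0.96 1;33.5 -13.5 0 1.1 1;36.5 -14.4 0 1.24 1;38.1 -14.9 0 1.35 1"
}}

```text
time: 25.5
eef_pos: [0.4956, 0.339, 0.3967]
tool_rot: [[0.986, 0.168, -0.004], [0.168, -0.986, -0.001], [-0.004, 0.0, -1.0]]
wrist_force: [0.6, -0.2, -1.3]
gripper_width: 0.35
```

Call:
{"fn": "play_rows", "kwargs": {
  "series": "0 0 0 0 1;0 0 0 0 1;0 0 0 0 1"
}}

```text
time: 25.8
eef_pos: [0.4976, 0.3354, 0.3982]
tool_rot: [[0.985, 0.17, -0.001], [0.17, -0.985, -0.001], [-0.002, 0.001, -1.0]]
wrist_force: [-0.5, -0.7, -1.5]
gripper_width: 0.352
```

```bash
python3 - <<'E'
from h import *
W=grab("wrist","w15");goal([.498,.336,.3251],.172)
E
```

```text
row 0.04 -0.07 7.35 -0.002 | pos [0.4977 0.3352 0.3986] yaw 0.1703 j6 1.88 t 25.9 F [-0.7 -0.4 -1.2] w 0.348
```

View pics/w15.png

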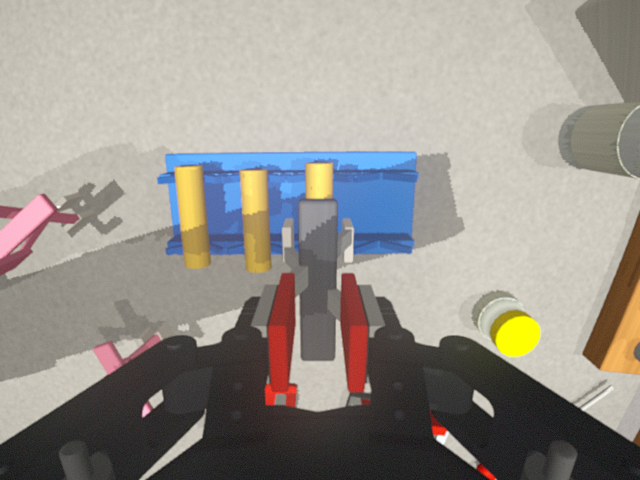

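Call:
{"fn": "play_rows", "kwargs": {
  "series": "0.05 -0.05 1.5 0 1;0.05 -0.05 3.5 0 1;0.05 -0.05 5 0 1;0.05 -0.05 6 0 1;0.05 -0.05 6.8 0 1;0.05 -0.05 7.2 0 1;0.05 -0.05 7.3 0 1;0.05 -0.05 7.3 0 1"
}}

```text
time: 26.65
eef_pos: [0.4979, 0.3369, 0.3268]
tool_rot: [[0.985, 0.17, 0.001], [0.17, -0.985, 0.0], [0.001, -0.0, -1.0]]
wrist_force: [-0.1, 0.6, -1.2]
gripper_width: 0.347
```

Call:
{"fn": "play_rows", "kwargs": {
  "series": "0 0 0 0 0.2;0 0 0 0 0.15;0 0 0 0 0.1;0 0 0 0 0.08;0 0 0 0 0.06;0 0 0 0 0.05;0 0 0 0 0.04;0 0 0 0 0.03;0 0 0 0 0.03;0 0 0 0 0.03",
  "newtons": 20
}}

```text
time: 27.65
eef_pos: [0.4978, 0.3369, 0.3262]
tool_rot: [[0.985, 0.17, 0.0], [0.17, -0.985, 0.0], [0.0, -0.0, -1.0]]
wrist_force: [1.5, 0.7, -2.3]
gripper_width: 0.486
```

```bash
python3 - <<'E'
from h import *
W=grab("wrist","w16")
for i in range(4):
    S=grab("scene"); s=bot.read_state(); print(s["eef_pos"].round(4),s["gripper_width"],s["wrist_force"].round(2),s["ft_torque"].round(3))
crop(S,430,140,530,270,5,"s16")
E
```

```text
[0.4978 0.3369 0.3261] 0.4862304645762525 [ 1.02  0.44 -1.77] [ 0.082 -0.279  0.041]
[0.4978 0.3369 0.3262] 0.48886826503640335 [ 0.53  0.67 -1.74] [ 0.105 -0.207  0.006]
[0.4978 0.3369 0.3262] 0.4854872057962705 [ 1.52  0.17 -2.66] [ 0.07  -0.285  0.08 ]
[0.4978 0.3369 0.3262] 0.4863904314035699 [ 0.8  -0.06 -1.6 ] [ 0.06  -0.295 -0.003]
```

View pics/s16.png

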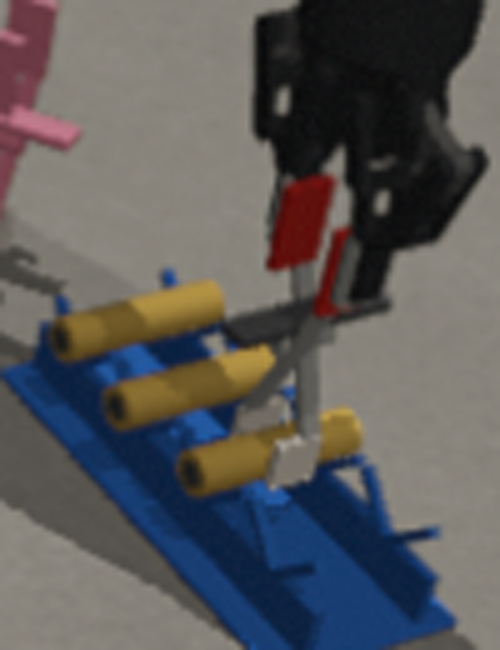

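Call:
{"fn": "play_rows", "kwargs": {
  "series": "0.05 0 0 0 0.03;0.05 0 0 0 0.03;0.05 0 -0.2 0 0.03;0.05 0 -0.5 0 0.03;0.05 0 -0.9 0 0.03;0.05 0 -1.3 0 0.03;0.05 0 -1.7 0 0.03;0.05 0 -2 0 0.03;0.05 0 -2 0 0.03"
}}

```text
time: 28.8
eef_pos: [0.4984, 0.3371, 0.3471]
tool_rot: [[0.985, 0.17, 0.001], [0.17, -0.985, 0.001], [0.001, -0.0, -1.0]]
wrist_force: [0.5, 0.3, -2.4]
gripper_width: 0.485
```

```bash
python3 - <<'E'
from h import *
for i in range(3):
    S=grab("scene"); s=bot.read_state(); print(s["eef_pos"].round(4),s["gripper_width"],s["wrist_force"].round(2),s["ft_torque"].round(3))
crop(S,430,140,530,270,5,"s17");goal(tr(-.03,0,.40),TH)
E
```

```text
[0.4983 0.3371 0.3467] 0.4897601566791658 [ 0.44 -0.52 -2.94] [ 0.033 -0.005  0.022]
[0.4983 0.337  0.3464] 0.4877811027780189 [ 0.13 -0.62 -2.42] [-0.024  0.01  -0.029]
[0.4982 0.337  0.3461] 0.4811195810455079 [ 0.66 -0.07 -1.86] [0.021 0.066 0.03 ]
row 5.06 45.33 -5.39 -1.349 | pos [0.4982 0.337  0.3461] yaw 0.1709 j6 1.88 t 28.9 F [ 0.7 -0.1 -1.9] w 0.481
```

View pics/s17.png

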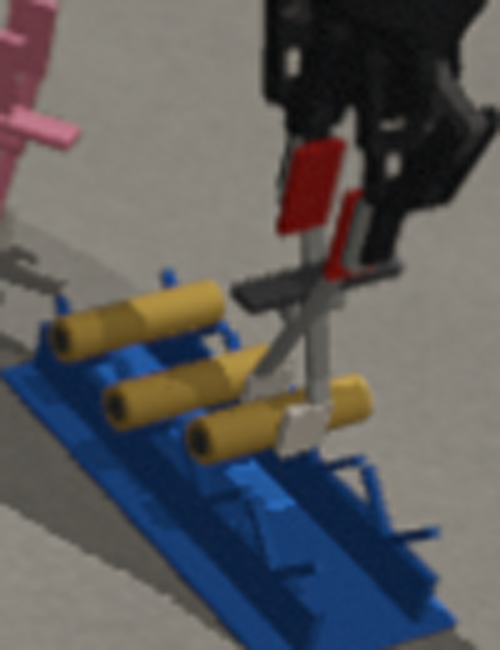

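Call:
{"fn": "play_rows", "kwargs": {
  "series": "0.5 0.5 -2 0 0.03;1 1.5 -4.5 0 0.03;1.5 4 -5.4 -0.1 0.03;2 7.5 -5.4 -0.2 0.03;2.5 11 -5.4 -0.32 0.03;3 14.5 -5.4 -0.44 0.03;3.5 18 -5.4 -0.56 0.03;4 21.5 -5.4 -0.68 0.03;4.5 25 -5.4 -0.8 0.03;4.5 28.5 -5.4 -0.92 0.03"
}}

```text
time: 29.95
eef_pos: [0.5916, 0.0624, 0.3997]
tool_rot: [[0.457, 0.889, -0.0], [0.889, -0.457, 0.0], [-0.0, -0.0, -1.0]]
wrist_force: [-0.9, 0.0, -2.1]
gripper_width: 0.484
```

```bash
python3 - <<'E'
from h import *
goal(tr(-.03,0,.34),TH)
E
```

```text
row -13.00 10.46 5.97 -0.424 | pos [0.5916 0.0624 0.3997] yaw 1.0959 j6 0.47 t 29.9 F [-0.9  0.  -2.1] w 0.484
```

Call:
{"fn": "play_rows", "kwargs": {
  "series": "-2.5 2 0 -0.1 0.03;-5.5 4.4 0 -0.2 0.03;-8.5 6.8 0 -0.3 0.03;-11 8.9 0 -0.38 0.03;-12.6 10.1 1 -0.42 0.03;-13 10.45 3 -0.425 0.03;-13 10.45 5 -0.425 0.03;-13 10.45 6 -0.425 0.03;-13 10.45 6 -0.425 0.03;-13 10.45 6 -0.425 0.03"
}}

```text
time: 30.95
eef_pos: [0.6238, -0.0994, 0.3406]
tool_rot: [[0.054, 0.999, 0.0], [0.999, -0.054, -0.0], [-0.0, 0.0, -1.0]]
wrist_force: [-0.4, 0.3, -2.2]
gripper_width: 0.486
```

```bash
python3 - <<'E'
from h import *
W=grab("wrist","w18");goal(tr(-.03,0,.2995),TH);s=bot.read_state();R=np.array(s["tool_rot"])
g=W["color"][:,318].astype(int);v=[y for y in range(150,220) if g[y][0]-g[y][2]>45];print(v[0],v[-1])
X=plane(W,[[318,v[0]-.5]],s["eef_pos"][2]-.266)[0];print((R.T@(X-s["eef_pos"])*1000).round(1))
E
```

```text
row -0.16 0.13 4.19 -0.003 | pos [ 0.624  -0.0994  0.3414] yaw 1.5166 j6 -0.21 t 31.0 F [-0.2 -0.3 -2.6] w 0.483
174 198
[  1.3 -44.6 265.9]
```

View pics/w18.png

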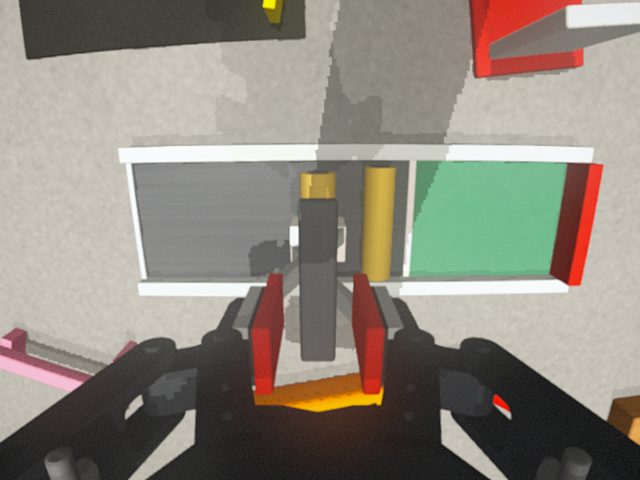

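Call:
{"fn": "play_rows", "kwargs": {
  "series": "-0.15 0.1 1 0 0.03;-0.15 0.1 2 0 0.03;-0.15 0.1 3 0 0.03;-0.15 0.1 3.6 0 0.03;-0.15 0.1 3.9 0 0.03;-0.15 0.1 4.1 0 0.03;-0.15 0.1 4.2 0 0.03;-0.15 0.1 4.2 0 0.03;-0.15 0.1 4.2 0 0.03"
}}

```text
time: 31.9
eef_pos: [0.6248, -0.1012, 0.2993]
tool_rot: [[0.055, 0.999, 0.001], [0.999, -0.055, 0.0], [0.0, 0.001, -1.0]]
wrist_force: [-1.2, 0.7, 2.9]
gripper_width: 0.488
```

```bash
python3 - <<'E'
from h import *
for i in range(3):
    S=grab("scene"); s=bot.read_state(); print(s["eef_pos"].round(4),s["gripper_width"],s["wrist_force"].round(2),s["ft_torque"].round(3))
E
```

```text
[ 0.6249 -0.1012  0.2992] 0.48541472885492193 [-1.13  1.4   2.53] [0.326 0.382 0.008]
[ 0.6249 -0.1012  0.2991] 0.48298313484544353 [-0.88  1.67  2.17] [ 0.394  0.341 -0.001]
[ 0.6249 -0.1012  0.299 ] 0.4828555377618934 [-0.82  1.61  2.32] [0.374 0.194 0.017]
```

Touching down (about +5 N). Open and lift.

Call:
{"fn": "play_rows", "kwargs": {
  "series": "0 0 -0.05 0 0.06;0 0 -0.05 0 0.1;0 0 -0.1 0 0.15;0 0 -0.1 0 0.2;0 0 -0.1 0 0.25;0 0 -0.1 0 1;0 0 -0.1 0 1;0 0 -0.1 0 1;0 0 -0.1 0 1",
  "newtons": 25
}}

```text
time: 32.95
eef_pos: [0.6247, -0.1013, 0.2992]
tool_rot: [[0.055, 0.999, 0.0], [0.999, -0.055, -0.0], [-0.0, 0.0, -1.0]]
wrist_force: [0.3, -0.5, -0.9]
gripper_width: 0.351
```

Call:
{"fn": "play_rows", "kwargs": {
  "series": "0 0 -0.5 0 1;0 0 -1.2 0 1;0 0 -2.5 0 1;0 0 -5 0 1;0 0 -8 0 1;0 0 -10 0 1;0 0 -10 0 1"
}}

```text
time: 33.65
eef_pos: [0.6253, -0.1015, 0.4053]
tool_rot: [[0.055, 0.998, 0.01], [0.998, -0.055, -0.003], [-0.002, 0.01, -1.0]]
wrist_force: [0.5, 1.2, -0.7]
gripper_width: 0.356
```

```bash
python3 - <<'E'
from h import *
W=grab("wrist","w19");goal([.4445,.3222,.40],.172)
E
```

```text
row 41.31 -20.36 0.26 1.344 | pos [ 0.6251 -0.1014  0.4026] yaw 1.5160 j6 -0.21 t 33.7 F [-0.6  0.4 -1.6] w 0.356
```

View pics/w19.png

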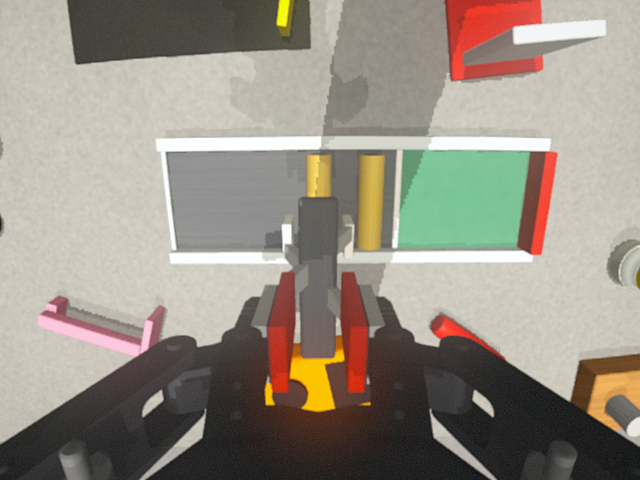

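Call:
{"fn": "play_rows", "kwargs": {
  "series": "3 -1 0 0.1 1;7 -2.5 0 0.22 1;11.5 -4.5 0 0.35 1;16 -7 0 0.48 1;20.5 -9.5 0 0.61 1;25 -12 0 0.74 1;29.5 -14.5 0 0.87 1;33.5 -16.7 0 1 1;37.5 -18.6 0 1.14 1;40 -19.8 0 1.27 1"
}}

```text
time: 34.7
eef_pos: [0.4468, 0.3113, 0.3976]
tool_rot: [[0.971, 0.24, -0.003], [0.24, -0.971, -0.0], [-0.003, -0.0, -1.0]]
wrist_force: [0.4, -0.1, -1.6]
gripper_width: 0.347
```

Call:
{"fn": "play_rows", "kwargs": {
  "series": "1 -1 0 0.05 1;1 -1 0 0.05 1;1 -1 0 0.05 1;1 -1 0 0.05 1"
}}

```text
time: 35.1
eef_pos: [0.4562, 0.3202, 0.3985]
tool_rot: [[0.981, 0.194, -0.001], [0.194, -0.981, -0.001], [-0.002, 0.001, -1.0]]
wrist_force: [-0.0, -0.3, -1.1]
gripper_width: 0.352
```

```bash
python3 - <<'E'
from h import *
goal([.4444,.3223,.3252],.172)
E
```

```text
row -1.11 -0.43 7.33 0.024 | pos [0.4562 0.3202 0.3985] yaw 0.1956 j6 1.87 t 35.1 F [-0.  -0.3 -1.1] w 0.352
```

Call:
{"fn": "play_rows", "kwargs": {
  "series": "-1.1 -0.43 0 0.025 1;-1.1 -0.43 0 0.025 1;-1.1 -0.43 1 0.025 1;-1.1 -0.43 2 0.025 1;-1.1 -0.43 2.5 0.025 1;-1.1 -0.43 2.5 0.025 1"
}}

```text
time: 35.7
eef_pos: [0.4443, 0.3228, 0.3721]
tool_rot: [[0.985, 0.17, -0.003], [0.17, -0.985, -0.002], [-0.003, 0.001, -1.0]]
wrist_force: [-0.8, 0.1, -1.9]
gripper_width: 0.349
```

```bash
python3 - <<'E'
from h import *
W=grab("wrist","w20");goal([.4444,.3223,.3252],.172)
E
```

```text
row -0.02 0.06 4.78 -0.001 | pos [0.4444 0.3229 0.373 ] yaw 0.1708 j6 1.91 t 35.8 F [-0.5 -0.5 -0.5] w 0.348
```

View pics/w20.png

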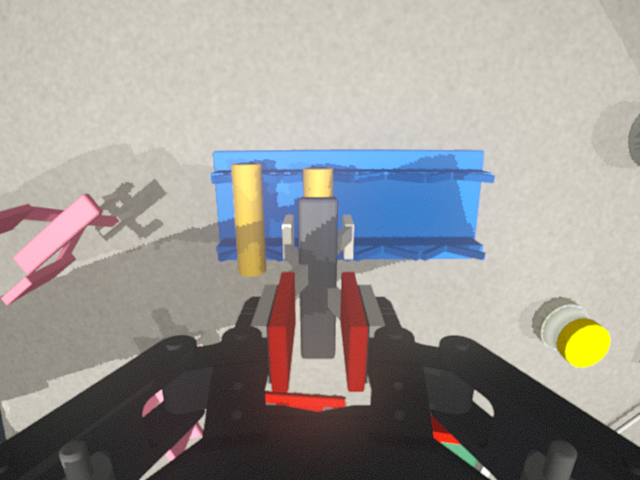

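```bash
python3 - <<'E'
from h import *
T=grab("top")
print(plane(T,np.array([[380,632],[430,612],[425,712],[470,690],[380,695],[520,630]])/4+[110,140],.13))
print(plane(T,np.array([[155,785]])/4+[110,140],.13), plane(T,[[140,362],[175,338]],.13))
E
```

```text
[[0.35993504 0.1842681  0.13      ]
 [0.37001356 0.15847886 0.13      ]
 [0.31888093 0.15944669 0.13      ]
 [0.32986635 0.13647924 0.13      ]
 [0.32768508 0.18308362 0.13      ]
 [0.36030295 0.11131082 0.13      ]]
[[0.28287605 0.29801478 0.13      ]] [[0.23162361 0.31313102 0.13      ]
 [0.27911061 0.24327173 0.13      ]]
```

Call:
{"fn": "play_rows", "kwargs": {
  "series": "0.05 0 1.2 0 1;0.05 0 2.4 0 1;0.05 0 3.4 0 1;0.05 0 4.1 0 1;0.05 0 4.6 0 1;0.05 0 4.8 0 1;0.05 0 4.8 0 1;0.05 0 4.8 0 1"
}}

```text
time: 36.6
eef_pos: [0.4451, 0.3233, 0.3268]
tool_rot: [[0.985, 0.17, 0.001], [0.17, -0.985, 0.0], [0.001, -0.0, -1.0]]
wrist_force: [-0.1, 0.4, -2.0]
gripper_width: 0.35
```

Call:
{"fn": "play_rows", "kwargs": {
  "series": "0 0 0 0 0.2;0 0 0 0 0.15;0 0 0 0 0.1;0 0 0 0 0.08;0 0 0 0 0.06;0 0 0 0 0.05;0 0 0 0 0.04;0 0 0 0 0.03;0 0 0 0 0.03;0 0 0 0 0.03",
  "newtons": 20
}}

```text
time: 37.6
eef_pos: [0.4446, 0.3231, 0.3259]
tool_rot: [[0.985, 0.17, -0.002], [0.17, -0.985, -0.0], [-0.002, 0.0, -1.0]]
wrist_force: [-4.4, -0.7, -1.0]
gripper_width: 0.482
```

```bash
python3 - <<'E'
from h import *
for i in range(3):
    S=grab("scene"); s=bot.read_state(); print(s["eef_pos"].round(4),s["gripper_width"],s["wrist_force"].round(2),s["ft_torque"].round(3))
crop(S,430,140,530,270,5,"s21")
E
```

```text
[0.4446 0.3232 0.326 ] 0.48386698911602694 [-3.89 -0.82 -0.11] [-0.243  1.441  0.019]
[0.4447 0.3231 0.326 ] 0.48316259163701764 [-3.99 -0.81  0.4 ] [-0.22   1.478 -0.058]
[0.4447 0.3232 0.326 ] 0.4852304516355886 [-3.6  -0.23 -0.52] [-0.222  1.454  0.005]
```

View pics/s21.png

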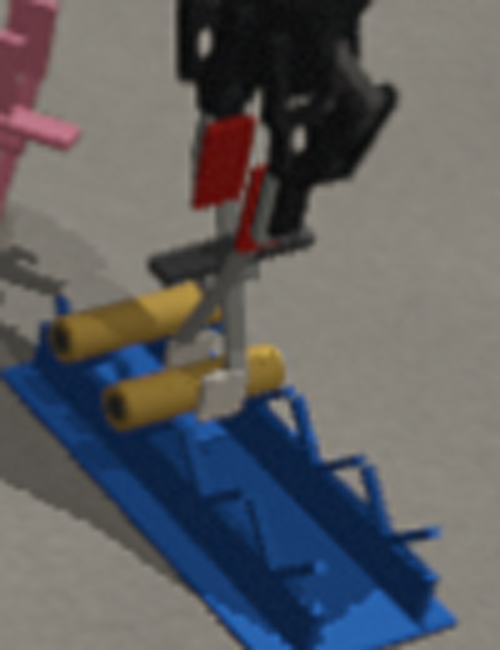

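Call:
{"fn": "play_rows", "kwargs": {
  "series": "-0.08 0 0 0 0.03;-0.16 0 0 0 0.03;-0.18 0 0 0 0.03;-0.18 0 0 0 0.03"
}}

```text
time: 38.15
eef_pos: [0.4438, 0.323, 0.3265]
tool_rot: [[0.985, 0.17, 0.002], [0.17, -0.985, 0.0], [0.002, 0.0, -1.0]]
wrist_force: [-1.4, 0.8, -2.2]
gripper_width: 0.481
```

```bash
python3 - <<'E'
from h import *
for i in range(3):
    S=grab("scene"); s=bot.read_state(); print(s["eef_pos"].round(4),s["gripper_width"],s["wrist_force"].round(2),s["ft_torque"].round(3))
E
```

```text
[0.4438 0.323  0.3265] 0.4831185996446416 [-1.75 -0.87 -2.1 ] [-0.077  0.378  0.054]
[0.4438 0.323  0.3265] 0.48882119273910873 [-0.63 -0.43 -2.17] [-0.101  0.274  0.041]
[0.4437 0.323  0.3265] 0.48615331138913237 [-0.33 -0.72 -2.7 ] [-0.004  0.204  0.028]
```

Call:
{"fn": "play_rows", "kwargs": {
  "series": "-0.04 0 0 0 0.03;-0.04 0 -0.2 0 0.03;-0.04 0 -0.5 0 0.03;-0.04 0 -0.9 0 0.03;-0.04 0 -1.3 0 0.03;-0.04 0 -1.7 0 0.03;-0.04 0 -2 0 0.03;-0.04 0 -2 0 0.03"
}}

```text
time: 39.1
eef_pos: [0.443, 0.323, 0.3471]
tool_rot: [[0.985, 0.17, 0.001], [0.17, -0.985, 0.001], [0.001, -0.0, -1.0]]
wrist_force: [0.1, 0.3, -2.1]
gripper_width: 0.482
```

```bash
python3 - <<'E'
from h import *
for i in range(3):
    S=grab("scene"); s=bot.read_state(); print(s["eef_pos"].round(4),s["gripper_width"],s["wrist_force"].round(2),s["ft_torque"].round(3))
crop(S,430,140,530,270,5,"s22");goal(tr(-.08,0,.40),TH)
E
```

```text
[0.443  0.3229 0.3467] 0.48591400903414067 [-0.62  0.08 -2.22] [0.014 0.018 0.026]
[0.4429 0.3229 0.3463] 0.4878188018613418 [ 0.37 -0.88 -1.94] [-0.038  0.004  0.01 ]
[0.4428 0.3229 0.3461] 0.486705957506117 [-0.21  0.82 -3.1 ] [-0.002  0.036 -0.048]
row 9.66 49.75 -5.39 -1.349 | pos [0.4428 0.3229 0.3461] yaw 0.1710 j6 1.91 t 39.2 F [-0.2  0.8 -3.1] w 0.487
```

View pics/s22.png

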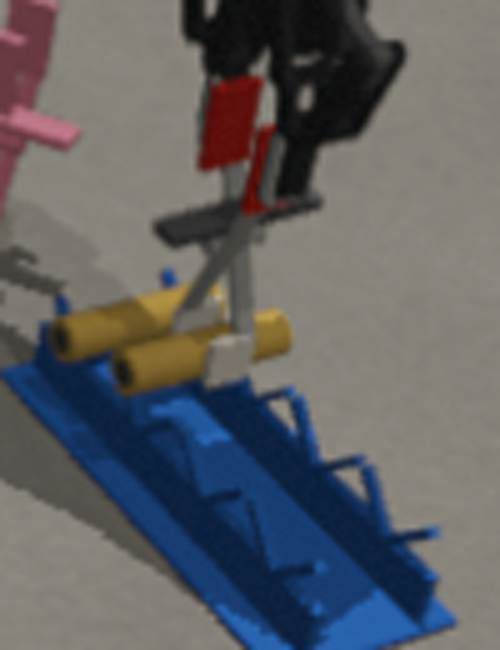

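Call:
{"fn": "play_rows", "kwargs": {
  "series": "1 0.5 -2 0 0.03;2.5 2 -4.5 0 0.03;4.5 5 -6 -0.08 0.03;6.5 8.5 -6.4 -0.2 0.03;8.5 12 -6.4 -0.32 0.03;10 15.5 -6.4 -0.44 0.03;11 19 -6.4 -0.56 0.03;11.5 22.5 -6.4 -0.68 0.03;11.8 26 -6.4 -0.8 0.03;11.8 29.5 -6.4 -0.92 0.03"
}}

```text
time: 40.25
eef_pos: [0.6098, 0.0508, 0.4095]
tool_rot: [[0.457, 0.889, -0.001], [0.889, -0.457, 0.0], [-0.0, -0.001, -1.0]]
wrist_force: [1.2, 0.9, -3.1]
gripper_width: 0.484
```

```bash
python3 - <<'E'
from h import *
goal(tr(-.08,0,.34),TH)
E
```

```text
row -17.36 10.36 6.95 -0.424 | pos [0.6098 0.0508 0.4095] yaw 1.0959 j6 0.45 t 40.2 F [ 1.2  0.9 -3.1] w 0.484
```

Call:
{"fn": "play_rows", "kwargs": {
  "series": "-2.5 1.5 0 -0.1 0.03;-5.5 3.3 0 -0.2 0.03;-9 5.4 0 -0.3 0.03;-12.5 7.5 0 -0.38 0.03;-15.5 9.2 1 -0.42 0.03;-17 10.2 3 -0.425 0.03;-17.3 10.35 5 -0.425 0.03;-17.3 10.35 6.5 -0.425 0.03;-17.3 10.35 6.9 -0.425 0.03;-17.3 10.35 6.9 -0.425 0.03"
}}

```text
time: 41.25
eef_pos: [0.621, -0.1488, 0.3399]
tool_rot: [[0.055, 0.998, -0.003], [0.998, -0.055, 0.001], [0.001, -0.003, -1.0]]
wrist_force: [0.0, -0.9, -2.6]
gripper_width: 0.482
```

```bash
python3 - <<'E'
from h import *
W=grab("wrist","w23");goal(tr(-.08,0,.301),TH);s=bot.read_state();R=np.array(s["tool_rot"])
g=W["color"][:,318].astype(int);v=[y for y in range(150,220) if g[y][0]-g[y][2]>45];print(v[0],v[-1])
X=plane(W,[[318,v[0]-.5]],s["eef_pos"][2]-.266)[0];print((R.T@(X-s["eef_pos"])*1000).round(1))
E
```

```text
row -0.21 0.15 4.02 -0.004 | pos [ 0.6213 -0.1488  0.3412] yaw 1.5163 j6 -0.29 t 41.3 F [-0.  -0.5 -3. ] w 0.486
175 196
[  1.3 -44.2 266. ]
```

View pics/w23.png

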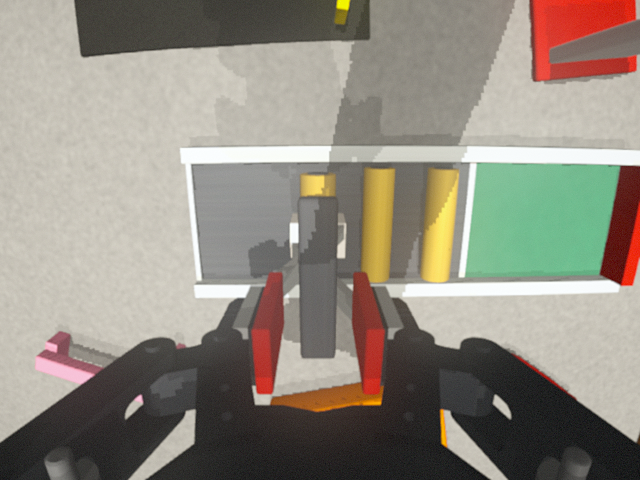

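Call:
{"fn": "play_rows", "kwargs": {
  "series": "-0.2 0.1 1 0 0.03;-0.2 0.1 2 0 0.03;-0.2 0.1 3 0 0.03;-0.2 0.1 3.5 0 0.03;-0.2 0.1 3.8 0 0.03;-0.2 0.1 4 0 0.03;-0.2 0.1 4.1 0 0.03;-0.2 0.1 4.1 0 0.03"
}}

```text
time: 42.1
eef_pos: [0.6223, -0.1511, 0.3006]
tool_rot: [[0.055, 0.998, 0.001], [0.998, -0.055, -0.0], [-0.0, 0.001, -1.0]]
wrist_force: [0.3, 0.4, -2.9]
gripper_width: 0.486
```

```bash
python3 - <<'E'
from h import *
for i in range(3):
    S=grab("scene"); s=bot.read_state(); print(s["eef_pos"].round(4),s["gripper_width"],s["wrist_force"].round(2),s["ft_torque"].round(3))
E
```

```text
[ 0.6223 -0.1511  0.3007] 0.49028526699589176 [ 0.49  0.36 -3.17] [0.001 0.041 0.03 ]
[ 0.6223 -0.1511  0.3007] 0.48445574432127786 [ 0.34  0.54 -2.19] [-0.     0.027  0.009]
[ 0.6223 -0.1511  0.3007] 0.4889898479444377 [ 0.68 -0.52 -2.88] [-0.03   0.057  0.026]
```

Call:
{"fn": "play_rows", "kwargs": {
  "series": "0 0 0.05 0 0.03;0 0 0.1 0 0.03;0 0 0.15 0 0.03;0 0 0.15 0 0.03"
}}

```text
time: 42.65
eef_pos: [0.6223, -0.1511, 0.2999]
tool_rot: [[0.055, 0.998, 0.002], [0.998, -0.055, -0.0], [-0.0, 0.002, -1.0]]
wrist_force: [-1.7, 0.7, 2.0]
gripper_width: 0.485
```

```bash
python3 - <<'E'
from h import *
for i in range(3):
    S=grab("scene"); s=bot.read_state(); print(s["eef_pos"].round(4),s["gripper_width"],s["wrist_force"].round(2),s["ft_torque"].round(3))
E
```

```text
[ 0.6223 -0.1511  0.2998] 0.4855155622675779 [-0.67 -0.51  3.86] [0.111 0.302 0.06 ]
[ 0.6223 -0.1511  0.2997] 0.4840531256908044 [-0.6  -0.6   1.65] [0.084 0.271 0.008]
[ 0.6224 -0.1511  0.2996] 0.4836966222065698 [-0.15 -0.48  3.53] [0.094 0.222 0.009]
```

Call:
{"fn": "play_rows", "kwargs": {
  "series": "0 0 -0.05 0 0.06;0 0 -0.05 0 0.1;0 0 -0.1 0 0.15;0 0 -0.1 0 0.2;0 0 -0.1 0 0.25;0 0 -0.1 0 1;0 0 -0.1 0 1;0 0 -0.1 0 1;0 0 -0.1 0 1",
  "newtons": 25
}}

```text
time: 43.7
eef_pos: [0.6222, -0.151, 0.2998]
tool_rot: [[0.055, 0.999, 0.0], [0.999, -0.055, -0.0], [-0.0, 0.0, -1.0]]
wrist_force: [-0.9, 0.2, -1.0]
gripper_width: 0.347
```

Call:
{"fn": "play_rows", "kwargs": {
  "series": "0 0 -0.5 0 1;0 0 -1.2 0 1;0 0 -2.5 0 1;0 0 -5 0 1;0 0 -8 0 1;0 0 -10 0 1;0 0 -10 0 1"
}}

```text
time: 44.4
eef_pos: [0.6227, -0.1512, 0.4059]
tool_rot: [[0.055, 0.998, 0.009], [0.998, -0.055, -0.003], [-0.003, 0.01, -1.0]]
wrist_force: [0.1, -0.2, -1.2]
gripper_width: 0.355
```

```bash
python3 - <<'E'
from h import *
W=grab("wrist","w24");goal([.388,.317,.40],.172)
E
```

```text
row 45.46 -25.99 0.31 1.344 | pos [ 0.6226 -0.1512  0.4031] yaw 1.5160 j6 -0.29 t 44.5 F [ 0.3 -0.1 -1.7] w 0.350
```

View pics/w24.png

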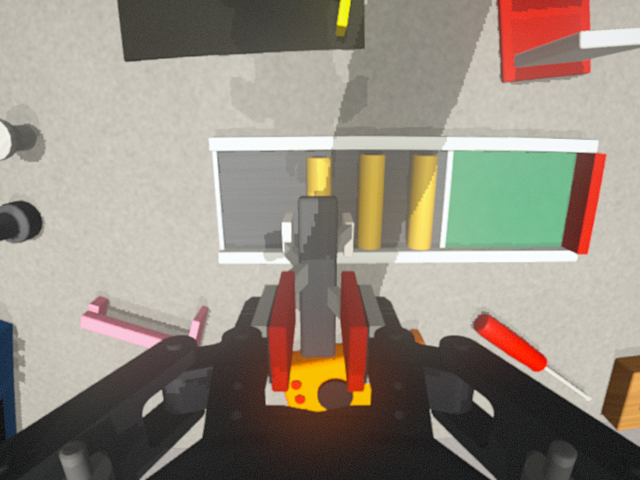

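Call:
{"fn": "play_rows", "kwargs": {
  "series": "4 0 -1 0.1 1;8.5 -0.5 -1 0.2 1;13 -1.5 -1 0.32 1;17.5 -3 -1 0.45 1;22 -4.5 -1 0.58 1;26.5 -6.5 -1 0.7 1;31 -9 -1 0.83 1;35 -11.5 -1 0.96 1;38.5 -14 -1 1.1 1;41.5 -17 -1 1.23 1"
}}

```text
time: 45.45
eef_pos: [0.4739, 0.2743, 0.4077]
tool_rot: [[0.961, 0.278, -0.002], [0.278, -0.961, -0.001], [-0.002, 0.0, -1.0]]
wrist_force: [0.9, 0.1, -1.4]
gripper_width: 0.348
```

```bash
python3 - <<'E'
from h import *
goal([.387,.3165,.38],.172)
E
```

```text
row -7.17 -6.46 2.77 0.109 | pos [0.4739 0.2743 0.4077] yaw 0.2812 j6 1.69 t 45.5 F [ 0.9  0.1 -1.4] w 0.348
```

Call:
{"fn": "play_rows", "kwargs": {
  "series": "-2 -3 0 0.05 1;-5 -5.5 0.5 0.1 1;-7 -6.4 1.5 0.11 1;-7.2 -6.5 2.5 0.11 1;-7.2 -6.5 3 0.11 1;-7.2 -6.5 3 0.11 1;-7.2 -6.5 3 0.11 1"
}}

```text
time: 46.15
eef_pos: [0.3886, 0.3143, 0.3792]
tool_rot: [[0.985, 0.174, -0.0], [0.174, -0.985, -0.001], [-0.0, 0.0, -1.0]]
wrist_force: [0.2, 0.2, -0.9]
gripper_width: 0.347
```

```bash
python3 - <<'E'
from h import *
W=grab("wrist","w25");goal([.387,.3165,.3255],.172)
E
```

```text
row -0.13 -0.25 5.42 0.003 | pos [0.3887 0.3143 0.3797] yaw 0.1745 j6 1.94 t 46.2 F [ 0.1 -0.  -1.8] w 0.353
```

View pics/w25.png

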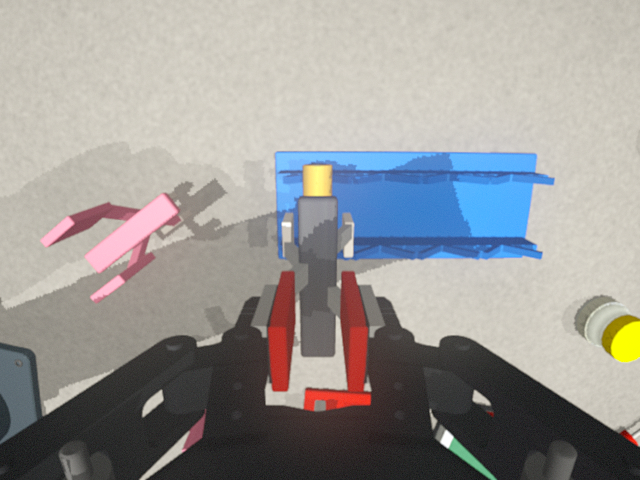

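Call:
{"fn": "play_rows", "kwargs": {
  "series": "-0.2 -0.25 1.2 0 1;-0.2 -0.25 2.4 0 1;-0.2 -0.25 3.6 0 1;-0.2 -0.25 4.5 0 1;-0.2 -0.25 5.1 0 1;-0.2 -0.25 5.4 0 1;-0.2 -0.25 5.5 0 1;-0.2 -0.25 5.5 0 1"
}}

```text
time: 47.0
eef_pos: [0.3854, 0.3169, 0.325]
tool_rot: [[0.985, 0.175, 0.0], [0.175, -0.985, 0.0], [0.001, -0.0, -1.0]]
wrist_force: [0.3, -0.2, -0.3]
gripper_width: 0.35
```

Call:
{"fn": "play_rows", "kwargs": {
  "series": "0 0 0 0 0.2;0 0 0 0 0.15;0 0 0 0 0.1;0 0 0 0 0.08;0 0 0 0 0.06;0 0 0 0 0.05;0 0 0 0 0.04;0 0 0 0 0.03;0 0 0 0 0.03;0 0 0 0 0.03",
  "newtons": 20
}}

```text
time: 48.0
eef_pos: [0.3859, 0.317, 0.3255]
tool_rot: [[0.985, 0.175, 0.002], [0.175, -0.985, 0.001], [0.002, -0.0, -1.0]]
wrist_force: [5.1, 0.5, 1.5]
gripper_width: 0.487
```

```bash
python3 - <<'E'
from h import *
for i in range(3):
    S=grab("scene"); s=bot.read_state(); print(s["eef_pos"].round(4),s["gripper_width"],s["wrist_force"].round(2),s["ft_torque"].round(3))
crop(S,430,140,530,270,5,"s26")
E
```

```text
[0.3858 0.3169 0.3255] 0.4814920935052473 [5.08 0.52 1.7 ] [ 0.314 -1.563  0.015]
[0.3858 0.317  0.3254] 0.4866672595920226 [4.47 0.63 1.49] [ 0.291 -1.656  0.009]
[0.3858 0.3169 0.3254] 0.48120311688714207 [5.3  1.14 0.98] [ 0.27  -1.665 -0.018]
```

View pics/s26.png

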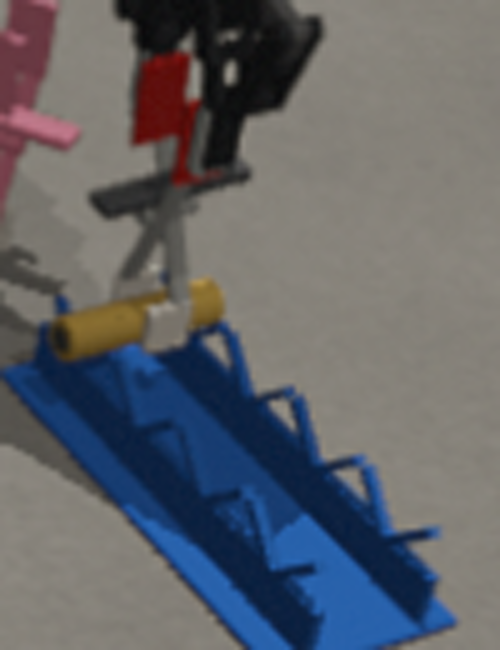

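Torque −1.6: tongs a bit too far to −x (over-corrected; 0.387 was right). Shift +1.8 mm.

Call:
{"fn": "play_rows", "kwargs": {
  "series": "0.08 0 0 0 0.03;0.15 0 0 0 0.03;0.19 0 0 0 0.03;0.19 0 0 0 0.03"
}}

```text
time: 48.55
eef_pos: [0.387, 0.3172, 0.3248]
tool_rot: [[0.985, 0.175, -0.001], [0.175, -0.985, 0.0], [-0.001, -0.0, -1.0]]
wrist_force: [3.7, 1.0, 2.8]
gripper_width: 0.489
```

```bash
python3 - <<'E'
from h import *
for i in range(3):
    S=grab("scene"); s=bot.read_state(); print(s["eef_pos"].round(4),s["gripper_width"],s["wrist_force"].round(2),s["ft_torque"].round(3))
E
```

```text
[0.387  0.3172 0.3248] 0.4855877643544344 [3.21 1.43 3.  ] [ 0.26  -1.121 -0.018]
[0.387  0.3172 0.3248] 0.48137222588665113 [3.7 0.2 3.2] [ 0.199 -1.09  -0.018]
[0.387  0.3172 0.3247] 0.4844538261736476 [ 3.73 -0.06  2.59] [ 0.179 -1.118 -0.008]
```

Call:
{"fn": "play_rows", "kwargs": {
  "series": "0.05 0 0 0 0.08;0.05 0 0 0 0.15;0.05 0 0 0 0.2;0.05 0 0 0 0.15;0.05 0 0 0 0.08;0.05 0 0 0 0.05;0.05 0 0 0 0.04;0.05 0 0 0 0.03;0.05 0 0 0 0.03"
}}

```text
time: 49.6
eef_pos: [0.3875, 0.3172, 0.3244]
tool_rot: [[0.985, 0.175, -0.001], [0.175, -0.985, -0.0], [-0.001, 0.0, -1.0]]
wrist_force: [-0.6, 0.6, -2.1]
gripper_width: 0.485
```

```bash
python3 - <<'E'
from h import *
for i in range(3):
    S=grab("scene"); s=bot.read_state(); print(s["eef_pos"].round(4),s["gripper_width"],s["wrist_force"].round(2),s["ft_torque"].round(3))
E
```

```text
[0.3876 0.3172 0.3245] 0.48760728802554193 [ 0.67 -0.27 -2.08] [-0.009 -0.003 -0.029]
[0.3875 0.3172 0.3245] 0.48186178776795147 [ 0.45  0.09 -2.64] [0.015 0.049 0.012]
[0.3876 0.3172 0.3245] 0.47944380952666843 [ 0.2  -0.15 -2.85] [0.015 0.022 0.014]
```

Centred now. Lift.

Call:
{"fn": "play_rows", "kwargs": {
  "series": "0 0 -0.2 0 0.03;0 0 -0.5 0 0.03;0 0 -0.9 0 0.03;0 0 -1.3 0 0.03;0 0 -1.7 0 0.03;0 0 -2 0 0.03;0 0 -2 0 0.03"
}}

```text
time: 50.45
eef_pos: [0.3879, 0.3173, 0.3456]
tool_rot: [[0.985, 0.175, 0.001], [0.175, -0.985, 0.001], [0.001, -0.001, -1.0]]
wrist_force: [-0.3, -0.1, -3.0]
gripper_width: 0.488
```

```bash
python3 - <<'E'
from h import *
for i in range(3):
    S=grab("scene"); s=bot.read_state(); print(s["eef_pos"].round(4),s["gripper_width"],s["wrist_force"].round(2),s["ft_torque"].round(3))
W=grab("wrist","w27");crop(S,430,140,530,270,5,"s27");goal(tr(-.13,0,.40),TH)
E
```

```text
[0.3878 0.3173 0.3451] 0.48667999403986006 [ 0.29  0.89 -3.3 ] [-0.013 -0.031 -0.008]
[0.3877 0.3172 0.3448] 0.4853042683668192 [ 0.47 -0.16 -2.53] [-0.004  0.018  0.018]
[0.3877 0.3172 0.3446] 0.48588011105326284 [ 0.08 -0.14 -2.37] [-0.018  0.006  0.017]
row 13.82 55.08 -5.55 -1.344 | pos [0.3876 0.3172 0.3445] yaw 0.1760 j6 1.95 t 50.6 F [-1.  -1.4 -2.5] w 0.485
```

View pics/s27.png

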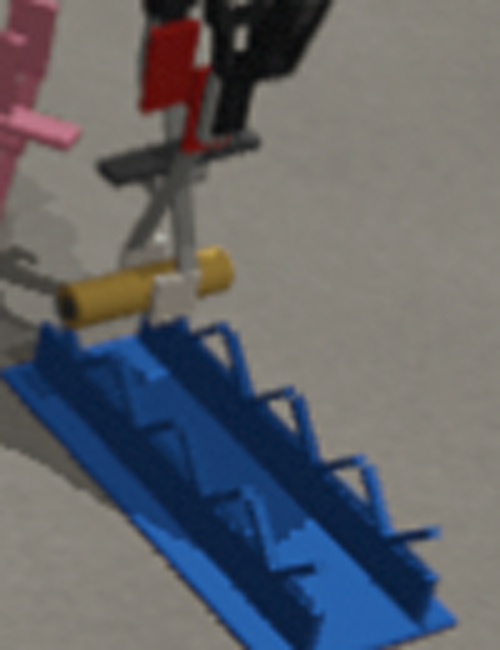

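Lifted; carry via +x to stay clear of the rest and pink tongs.

Call:
{"fn": "play_rows", "kwargs": {
  "series": "1.5 0 -2 0 0.03;4 0.5 -4.5 0 0.03;7 1.5 -6 0 0.03;10 3.5 -6.5 -0.05 0.03;13 6 -6.5 -0.15 0.03;15 9 -6.5 -0.27 0.03;16.5 12.5 -6.5 -0.4 0.03;17.5 16 -6.5 -0.52 0.03;18 19.5 -6.5 -0.64 0.03;18 23 -6.5 -0.76 0.03"
}}

```text
time: 51.65
eef_pos: [0.6061, 0.1209, 0.4087]
tool_rot: [[0.589, 0.808, -0.001], [0.808, -0.589, -0.0], [-0.001, -0.001, -1.0]]
wrist_force: [0.8, -0.6, -2.2]
gripper_width: 0.485
```

```bash
python3 - <<'E'
from h import *
goal(tr(-.13,0,.40),TH)
E
```

```text
row -25.18 20.09 0.87 -0.579 | pos [0.6061 0.1209 0.4087] yaw 0.9409 j6 0.72 t 51.6 F [ 0.8 -0.6 -2.2] w 0.485
```

Call:
{"fn": "play_rows", "kwargs": {
  "series": "-2.5 2 0 -0.06 0.03;-5.3 4.2 0 -0.14 0.03;-8.2 6.5 0 -0.22 0.03;-11.1 8.9 0 -0.3 0.03;-14 11.2 0 -0.38 0.03;-17 13.6 0 -0.45 0.03;-20 16 0 -0.52 0.03;-22.8 18.2 0 -0.56 0.03;-24.6 19.6 1 -0.58 0.03;-25.1 20.1 2 -0.58 0.03"
}}

```text
time: 52.65
eef_pos: [0.618, -0.202, 0.3889]
tool_rot: [[0.058, 0.998, -0.0], [0.998, -0.058, -0.001], [-0.001, -0.0, -1.0]]
wrist_force: [0.3, 0.4, -2.9]
gripper_width: 0.483
```

```bash
python3 - <<'E'
from h import *
goal(tr(-.13,0,.34),TH)
E
```

```text
row 0.11 0.20 4.89 -0.007 | pos [ 0.618  -0.202   0.3889] yaw 1.5125 j6 -0.36 t 52.6 F [ 0.3  0.4 -2.9] w 0.483
```

Call:
{"fn": "play_rows", "kwargs": {
  "series": "0.1 0.2 1 -0.007 0.03;0.1 0.2 2.5 -0.007 0.03;0.1 0.2 4 -0.007 0.03;0.1 0.2 4.8 -0.007 0.03;0.1 0.2 4.8 -0.007 0.03;0.1 0.2 4.8 -0.007 0.03"
}}

```text
time: 53.25
eef_pos: [0.6203, -0.1972, 0.3418]
tool_rot: [[0.047, 0.999, -0.0], [0.999, -0.047, 0.0], [0.0, -0.0, -1.0]]
wrist_force: [-0.7, -0.3, -3.3]
gripper_width: 0.484
```

```bash
python3 - <<'E'
from h import *
W=grab("wrist","w28");goal(tr(-.13,0,.2995),TH);s=bot.read_state();R=np.array(s["tool_rot"])
g=W["color"][:,318].astype(int);v=[y for y in range(150,220) if g[y][0]-g[y][2]>45];print(v[0],v[-1])
X=plane(W,[[318,v[0]-.5]],s["eef_pos"][2]-.266)[0];print((R.T@(X-s["eef_pos"])*1000).round(1))
E
```

```text
row -0.35 -0.02 4.30 0.004 | pos [ 0.6205 -0.1975  0.3425] yaw 1.5239 j6 -0.36 t 53.3 F [ 0.1  0.4 -2.8] w 0.483
177 195
[  1.6 -42.4 266. ]
```

View pics/w28.png

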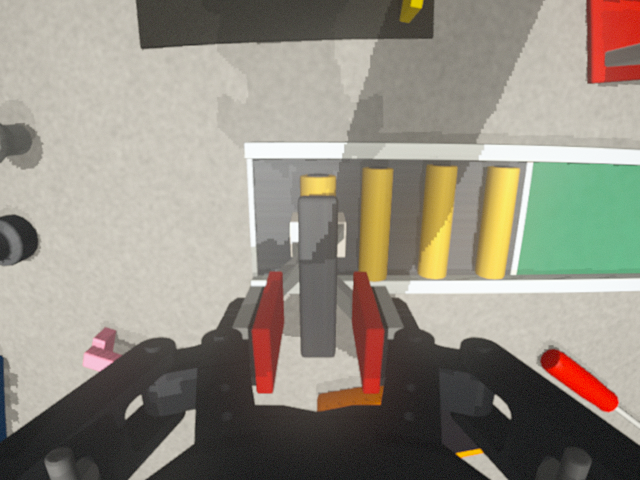

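Call:
{"fn": "play_rows", "kwargs": {
  "series": "-0.3 -0.2 1 0 0.03;-0.3 -0.2 2 0 0.03;-0.3 -0.2 3 0 0.03;-0.3 -0.2 3.6 0 0.03;-0.3 -0.2 3.9 0 0.03;-0.3 -0.2 4.1 0 0.03;-0.3 -0.2 4.2 0 0.03;-0.3 -0.2 4.2 0 0.03"
}}

```text
time: 54.1
eef_pos: [0.6182, -0.2011, 0.3]
tool_rot: [[0.048, 0.999, 0.001], [0.999, -0.048, -0.0], [-0.0, 0.001, -1.0]]
wrist_force: [-0.1, 0.2, -1.6]
gripper_width: 0.492
```

```bash
python3 - <<'E'
from h import *
for i in range(3):
    S=grab("scene"); s=bot.read_state(); print(s["eef_pos"].round(4),s["gripper_width"],s["wrist_force"].round(2),s["ft_torque"].round(3))
goal(tr(-.13,.002,.2985),TH)
E
```

```text
[ 0.6182 -0.2011  0.3002] 0.48224235219070954 [ 0.47 -0.02 -2.74] [ 0.007  0.012 -0.033]
[ 0.6182 -0.2011  0.3003] 0.4852230568767835 [-0.81  0.23 -1.36] [-0.02   0.018  0.016]
[ 0.6182 -0.2011  0.3003] 0.4901058955152917 [-0.3   0.03 -2.93] [-0.063 -0.039  0.017]
row 0.02 -0.01 0.18 0.003 | pos [ 0.6182 -0.2011  0.3003] yaw 1.5230 j6 -0.37 t 54.2 F [-0.3  0.  -2.9] w 0.490
```

Call:
{"fn": "play_rows", "kwargs": {
  "series": "0 0 0.1 0 0.03;0 0 0.15 0 0.03;0 0 0.2 0 0.03;0 0 0.25 0 0.03;0 0 0.25 0 0.03"
}}

```text
time: 54.75
eef_pos: [0.6182, -0.201, 0.2984]
tool_rot: [[0.048, 0.999, 0.001], [0.999, -0.048, -0.001], [-0.001, 0.001, -1.0]]
wrist_force: [-0.3, 0.2, 2.7]
gripper_width: 0.481
```

```bash
python3 - <<'E'
from h import *
for i in range(3):
    S=grab("scene"); s=bot.read_state(); print(s["eef_pos"].round(4),s["gripper_width"],s["wrist_force"].round(2),s["ft_torque"].round(3))
E
```

```text
[ 0.6182 -0.2011  0.2983] 0.4863996987596412 [ 0.39 -0.42  2.55] [ 0.133  0.206 -0.05 ]
[ 0.6183 -0.2011  0.2982] 0.48689959054815835 [-0.86 -0.35  2.59] [ 0.086  0.173 -0.068]
[ 0.6183 -0.2011  0.298 ] 0.48815872226042145 [-0.07 -0.23  3.24] [0.106 0.131 0.041]
```

Call:
{"fn": "play_rows", "kwargs": {
  "series": "0 0 -0.05 0 0.06;0 0 -0.05 0 0.1;0 0 -0.1 0 0.15;0 0 -0.1 0 0.2;0 0 -0.1 0 0.25;0 0 -0.1 0 1;0 0 -0.1 0 1;0 0 -0.1 0 1;0 0 -0.1 0 1",
  "newtons": 25
}}

```text
time: 55.8
eef_pos: [0.6181, -0.201, 0.2982]
tool_rot: [[0.048, 0.999, 0.0], [0.999, -0.048, -0.0], [-0.0, 0.0, -1.0]]
wrist_force: [-0.1, -0.5, -0.9]
gripper_width: 0.352
```

Call:
{"fn": "play_rows", "kwargs": {
  "series": "0 0 -0.5 0 1;0 0 -1.2 0 1;0 0 -2.5 0 1;0 0 -5 0 1;0 0 -9 0 1;0 0 -13 0 1;0 0 -13 0 1;0 0 -13 0 1"
}}

```text
time: 56.6
eef_pos: [0.6183, -0.2011, 0.4317]
tool_rot: [[0.048, 0.999, 0.006], [0.999, -0.048, -0.003], [-0.002, 0.006, -1.0]]
wrist_force: [-0.1, -0.4, -2.2]
gripper_width: 0.35
```

```bash
python3 - <<'E'
from h import *
W=grab("wrist","w29");goal([.4657,.0710,.43],1.661)
E
```

```text
row 26.45 -16.53 -0.07 -0.138 | pos [ 0.6182 -0.2011  0.4293] yaw 1.5230 j6 -0.37 t 56.6 F [ 0.2  0.7 -0.9] w 0.349
```

View pics/w29.png

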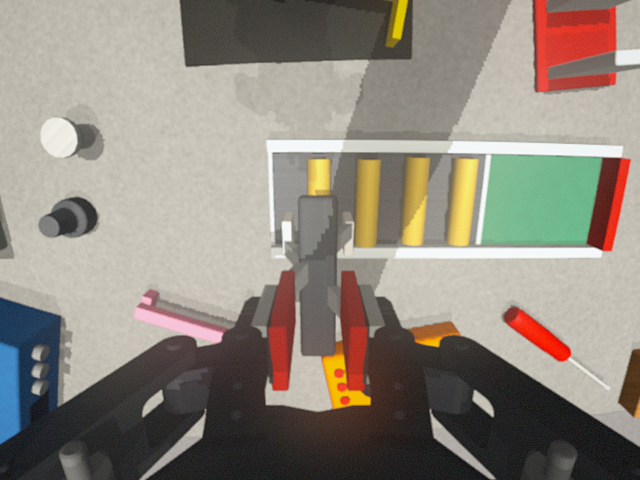

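Call:
{"fn": "play_rows", "kwargs": {
  "series": "4 -2.5 0 -0.02 1;8.5 -5.3 0 -0.05 1;13 -8.1 0 -0.08 1;17.5 -11 0 -0.11 1;21.5 -13.5 0 -0.13 1;24.5 -15.3 0 -0.138 1;26.2 -16.4 0 -0.138 1;26.45 -16.5 0 -0.138 1;26.45 -16.5 0 -0.138 1;26.45 -16.5 0 -0.138 1"
}}

```text
time: 57.65
eef_pos: [0.4663, 0.0704, 0.4273]
tool_rot: [[-0.089, 0.996, -0.001], [0.996, 0.089, -0.001], [-0.0, -0.001, -1.0]]
wrist_force: [-0.2, -0.5, -2.0]
gripper_width: 0.347
```

```bash
python3 - <<'E'
from h import *
W=grab("wrist","w30");goal([.4657,.0710,.3065],1.661)
E
```

```text
row 0.09 -0.06 12.09 -0.002 | pos [0.4664 0.0701 0.4274] yaw 1.6595 j6 -0.08 t 57.7 F [-0.1  0.4 -0.2] w 0.352
```

View pics/w30.png

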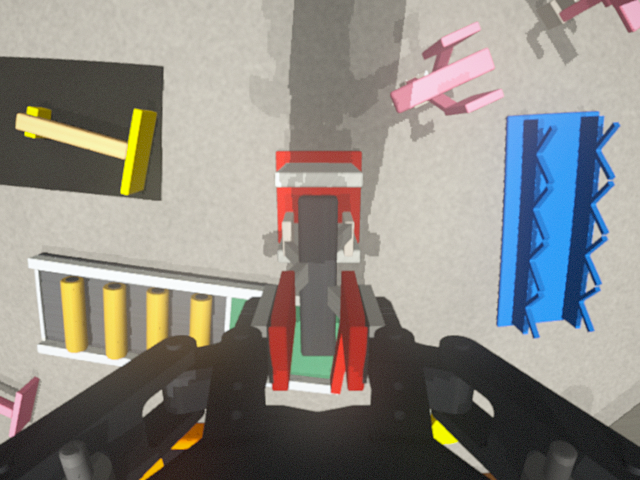

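Call:
{"fn": "play_rows", "kwargs": {
  "series": "0.1 -0.05 2 0 1;0.1 -0.05 4.5 0 1;0.1 -0.05 7 0 1;0.1 -0.05 9 0 1;0.1 -0.05 10.3 0 1;0.1 -0.05 11.1 0 1;0.1 -0.05 11.6 0 1;0.1 -0.05 11.8 0 1;0.1 -0.05 11.8 0 1"
}}

```text
time: 58.6
eef_pos: [0.4656, 0.0719, 0.3108]
tool_rot: [[-0.09, 0.996, 0.001], [0.996, 0.09, -0.0], [-0.0, 0.001, -1.0]]
wrist_force: [0.0, 0.4, -0.8]
gripper_width: 0.351
```

```bash
python3 - <<'E'
from h import *
for i in range(3):
    S=grab("scene"); s=bot.read_state(); print(s["eef_pos"].round(4),s["gripper_width"],s["wrist_force"].round(2),s["ft_torque"].round(3))
W=grab("wrist","w31");crop(S,330,130,430,280,4,"s31")
E
```

```text
[0.4657 0.072  0.3111] 0.3508841233157535 [-0.06  0.08 -0.57] [ 0.038 -0.019 -0.021]
[0.4657 0.072  0.3112] 0.35132884133825326 [-0.18  0.49 -0.99] [ 0.042  0.004 -0.001]
[0.4657 0.0721 0.3112] 0.35181306626386766 [ 0.18  1.   -1.65] [ 0.005 -0.03   0.029]
```

View pics/s31.png

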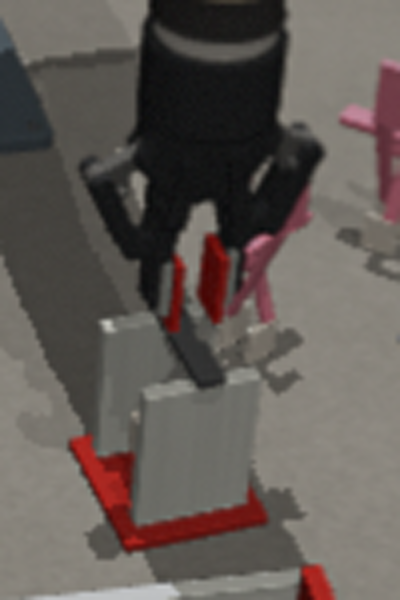

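Call:
{"fn": "play_rows", "kwargs": {
  "series": "0 0 0.2 0 1;0 0 0.4 0 1;0 0 0.55 0 1;0 0 0.65 0 1;0 0 0.65 0 1"
}}

```text
time: 59.3
eef_pos: [0.4653, 0.0721, 0.3075]
tool_rot: [[-0.09, 0.996, 0.003], [0.996, 0.09, -0.0], [-0.0, 0.003, -1.0]]
wrist_force: [-5.9, -0.5, 13.4]
gripper_width: 0.35
```

```bash
python3 - <<'E'
from h import *
for i in range(3):
    S=grab("scene"); s=bot.read_state(); print(s["eef_pos"].round(4),s["gripper_width"],s["wrist_force"].round(2),s["ft_torque"].round(3))
E
```

```text
[0.4653 0.0721 0.3075] 0.3499076011587551 [-5.71 -0.22 12.37] [-0.088  0.921  0.02 ]
[0.4653 0.0721 0.3075] 0.3495144899748765 [-6.38 -0.03 13.41] [-0.036  0.992 -0.013]
[0.4653 0.0721 0.3075] 0.3487786496320869 [-6.02 -0.39 12.57] [-0.066  0.965 -0.003]
```

Call:
{"fn": "play_rows", "kwargs": {
  "series": "0 0 -0.2 0 1;0 0 -0.25 0 0.3;0 0 -0.25 0 0.2;0 0 -0.2 0 0.1;0 0 -0.1 0 0;0 0 -0.1 0 -0.1;0 0 -0.1 0 -0.2;0 0 -0.1 0 -0.3;0 0 -0.1 0 -0.3;0 0 -0.1 0 -0.3"
}}

```text
time: 60.45
eef_pos: [0.4652, 0.072, 0.3041]
tool_rot: [[-0.09, 0.996, -0.001], [0.996, 0.09, -0.0], [0.0, -0.001, -1.0]]
wrist_force: [1.1, -0.9, -0.2]
gripper_width: 0.648
```

```bash
python3 - <<'E'
from h import *
W=grab("wrist","w32");S=grab("scene");crop(S,330,130,430,280,4,"s32");s=bot.read_state(); print(s["eef_pos"].round(4),s["gripper_width"],s["wrist_force"].round(2))
E
```

```text
[0.4653 0.072  0.3044] 0.6495320225104545 [-0.31  1.05 -0.49]
```

View pics/w32.png

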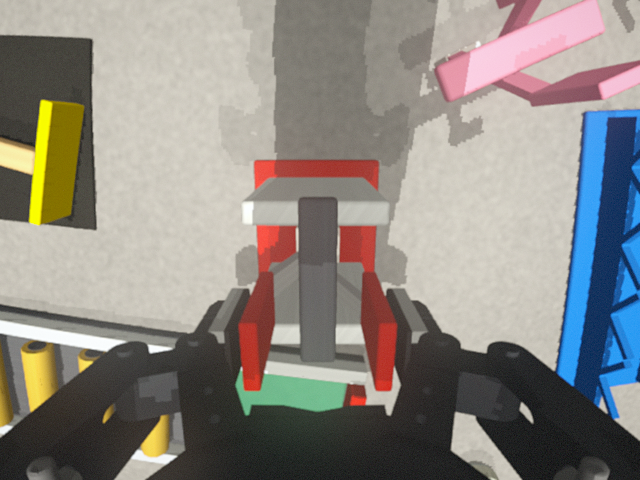

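View pics/s32.png

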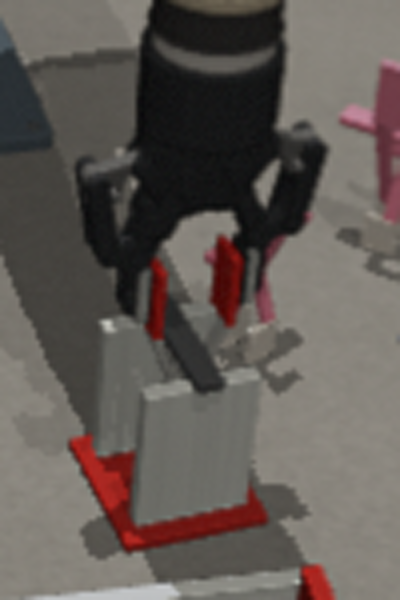

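Call:
{"fn": "play_rows", "kwargs": {
  "series": "0 0 0 0 -1;0 0 0 0 -1;0 0 -2 0 -1;0 0 -5 0 -1;0 0 -9 0 -1;0 0 -13 0 -1;0 0 -13 0 -1"
}}

```text
time: 61.25
eef_pos: [0.4661, 0.072, 0.4415]
tool_rot: [[-0.09, 0.996, 0.012], [0.996, 0.09, 0.0], [-0.001, 0.012, -1.0]]
wrist_force: [0.6, -0.2, 0.2]
gripper_width: 1.004
```

```bash
python3 - <<'E'
from h import *
S=grab("scene");T=grab("top");crop(T,235,150,450,320,3.7,"t33");crop(S,190,170,440,345,3.2,"s33");goal([.40,-.19,.42],1.5)
E
```

```text
row -25.50 -8.90 1.62 0.161 | pos [0.4657 0.072  0.4362] yaw 1.6610 j6 -0.08 t 61.4 F [ 0.1  0.4 -0.3] w 1.001
```

View pics/t33.png

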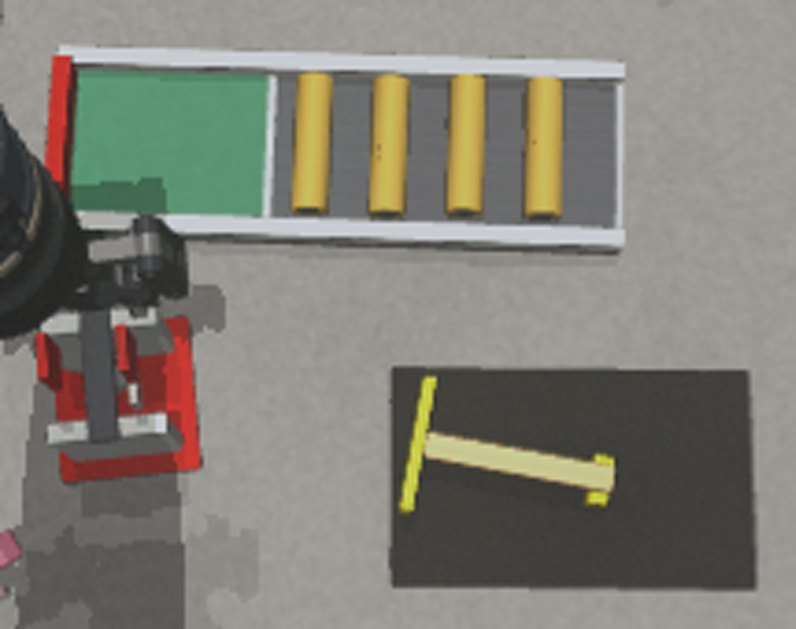

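View pics/s33.png

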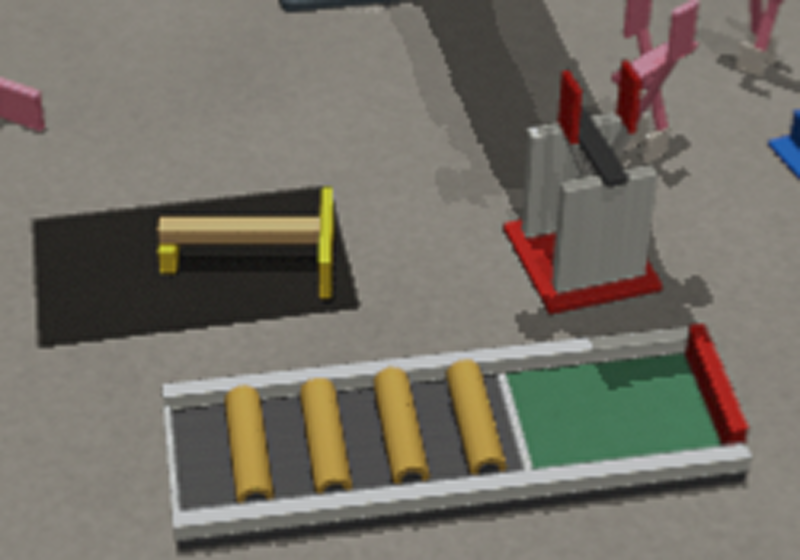

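```bash
python3 - <<'E'
from h import *
T=grab("top")
pp=np.array([[430,378],[407,510],[425,445],[613,476]])/3.7+[235,150];w=plane(T,pp,.039);print(w); d=w[2]-w[3];a=np.arctan2(d[1],d[0]);d=w[0]-w[1];print(a,np.arctan2(d[1],d[0])+np.pi/2)
u=np.array([np.cos(a),np.sin(a)]);m=(w[0]+w[1])/2; print("origin",m[:2]-u*.056)
goal([.405,-.185,.42],a-np.pi/2)
E
```

```text
[[ 0.46672638 -0.12468203  0.039     ]
 [ 0.38515981 -0.10882158  0.039     ]
 [ 0.42498765 -0.12067875  0.039     ]
 [ 0.40449166 -0.23528046  0.039     ]]
1.393821886116502 1.3787449144965238
origin [ 0.41608418 -0.17187714]
row -25.05 -8.33 1.46 1.838 | pos [0.4654 0.072  0.4346] yaw 1.6610 j6 -0.08 t 61.4 F [ 0.5  0.3 -0.6] w 1.002
```

Call:
{"fn": "play_rows", "kwargs": {
  "series": "-4 -1 0 0.14 -1;-8 -2.5 0 0.29 -1;-12 -4 0 0.43 -1;-16 -5.5 0 0.58 -1;-20 -6.5 0 0.72 -1;-23 -7.5 0 0.87 -1;-25 -8 0 1.02 -1;-26 -8 0 1.16 -1;-26 -8 0 1.3 -1;-26 -8 0 1.45 -1"
}}

```text
time: 62.4
eef_pos: [0.4087, -0.1945, 0.4322]
tool_rot: [[0.979, 0.202, -0.004], [0.202, -0.979, 0.003], [-0.003, -0.003, -1.0]]
wrist_force: [0.5, 0.1, 0.8]
gripper_width: 0.998
```

```bash
python3 - <<'E'
from h import *
goal([.417,-.185,.40],-.185)
E
```

```text
row 1.01 -0.77 3.22 0.389 | pos [ 0.4087 -0.1945  0.4322] yaw 0.2037 j6 0.77 t 62.4 F [0.5 0.1 0.8] w 0.998
```

Call:
{"fn": "play_rows", "kwargs": {
  "series": "1 -0.8 1 0.14 -1;1 -0.8 2 0.28 -1;1 -0.8 3 0.385 -1;1 -0.8 3.2 0.385 -1;1 -0.8 3.2 0.385 -1;1 -0.8 3.2 0.385 -1"
}}

```text
time: 63.0
eef_pos: [0.4171, -0.1842, 0.4024]
tool_rot: [[0.985, -0.172, -0.001], [-0.172, -0.985, 0.0], [-0.001, -0.0, -1.0]]
wrist_force: [0.2, 0.4, -0.4]
gripper_width: 0.996
```

```bash
python3 - <<'E'
from h import *
W=grab("wrist","w34");goal([.417,-.185,.40],-.185)
E
```

```text
row -0.00 0.08 0.28 0.012 | pos [ 0.4172 -0.1843  0.4028] yaw -0.1729 j6 1.18 t 63.0 F [-0.4  1.1  0.3] w 0.997
```

View pics/w34.png

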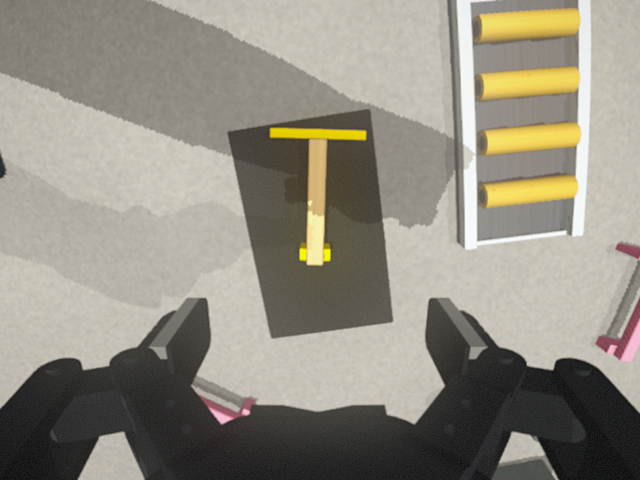

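```bash
python3 - <<'E'
from h import *
np.set_printoptions(precision=4,suppress=True)
W=grab("wrist");S=grab("scene")
h=W["hsv"]
def run(y,x0,x1,f):
    xs=[x for x in range(x0,x1) if f(h[y,x])]; return (xs[0]+xs[-1])/2,xs[0],xs[-1]
wood=lambda p:p[2]>110 and p[0]<32
pts=[(run(y,280,350,wood)[0],y) for y in (150,170,190,210,225,240)];print(pts, [run(y,280,350,wood)[1:] for y in(150,240)])
w=plane(W,pts,.039);k=np.polyfit(w[:,1],w[:,0],1);a=np.pi/2-np.arctan(k[0]);print("dir",a,"res",(w[:,0]-np.polyval(k,w[:,1])).round(4))
by=[y for y in range(110,150) if h[y,290][2]>120 and h[y,290][1]>120];bx=run(131,255,385,lambda p:p[2]>120 and p[1]>120);print(by[0],by[-1],bx)
u=np.array([np.cos(a),np.sin(a)])
hb=plane(W,[[bx[0],by[0]],[bx[1],by[0]],[bx[2],by[0]]],.039);print("blade front top",hb,"width",np.linalg.norm(hb[1]-hb[2]))
hy=plane(W,[[315,by[0]+.0],[315.5,265.5]],.039);print("front/rear",hy,"len",np.linalg.norm(hy[0]-hy[1]))
o1=hb[0][:2]-u*.060; o2=hy[1][:2]+u*.066;print("origin",o1,o2)
crop(S,190,210,310,290,6,"s34")
for P in((*o1+u*.06,.039),(*o2-u*.066,.039)):print(proj(S,P))
E
```

```text
[(317.0, 150), (316.5, 170), (316.0, 190), (315.5, 210), (315.0, 225), (314.5, 240)] [(308, 326), (306, 323)]
dir 1.3683140055450016 res [-0.0001 -0.      0.      0.0001  0.     -0.0001]
127 137 (317.0, 269, 365)
blade front top [[ 0.4309 -0.1095  0.039 ]
 [ 0.3897 -0.1021  0.039 ]
 [ 0.4721 -0.1166  0.039 ]] width 0.08368771804473286
front/rear [[ 0.4292 -0.1092  0.039 ]
 [ 0.4073 -0.2354  0.039 ]] len 0.1280592781073861
origin [ 0.4188 -0.1683] [ 0.4205 -0.1707]
[[294.5992 240.3053]]
[[239.4989 240.7407]]
```

View pics/s34.png

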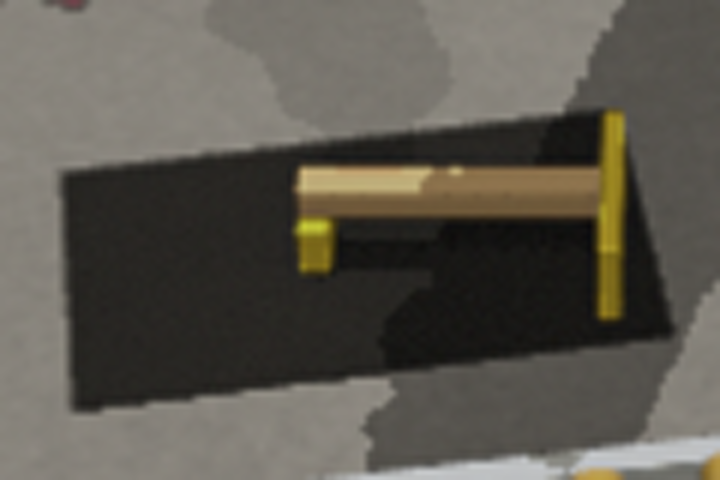

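```bash
python3 - <<'E'
from h import *
goal([.4217,-.1577,.188],-.203)
E
```

```text
row -0.02 -2.70 21.52 0.030 | pos [ 0.4172 -0.1843  0.4032] yaw -0.1734 j6 1.18 t 63.1 F [ 0.2 -0.2  0.4] w 0.999
```

Call:
{"fn": "play_rows", "kwargs": {
  "series": "0 -1.5 3 0.03 -1;0 -2.7 7 0.03 -1;0 -2.7 11 0.03 -1;0 -2.7 14.5 0.03 -1;0 -2.7 17.5 0.03 -1;0 -2.7 19.5 0.03 -1;0 -2.7 20.8 0.03 -1;0 -2.7 21.4 0.03 -1;0 -2.7 21.4 0.03 -1;0 -2.7 21.4 0.03 -1"
}}

```text
time: 64.15
eef_pos: [0.4225, -0.158, 0.19]
tool_rot: [[0.979, -0.203, 0.002], [-0.203, -0.979, -0.001], [0.002, 0.001, -1.0]]
wrist_force: [0.3, -0.6, -0.1]
gripper_width: 0.999
```

```bash
python3 - <<'E'
from h import *
W=grab("wrist","w35");goal([.4217,-.1577,.188],-.203)
E
```

```text
row -0.10 -0.02 0.22 -0.001 | pos [ 0.4226 -0.1581  0.1902] yaw -0.2039 j6 1.27 t 64.2 F [ 0.7 -0.1  0.5] w 0.999
```

View pics/w35.png

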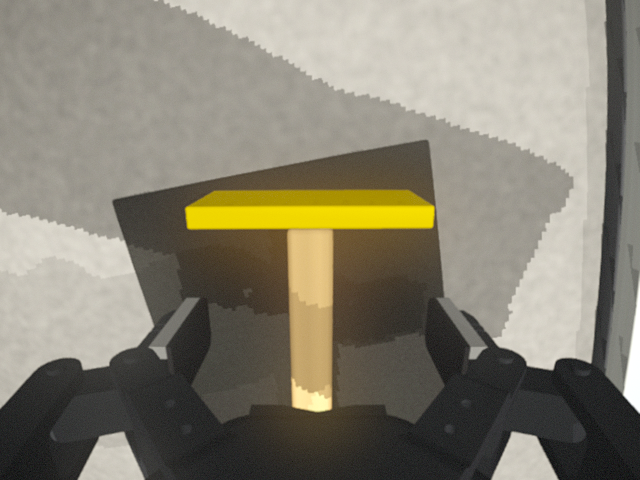

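Call:
{"fn": "play_rows", "kwargs": {
  "series": "-0.2 0 0.1 0 -1;-0.2 0 0.2 0 -1;-0.2 0 0.2 0 0;-0.2 0 0.2 0 0.4;-0.2 0 0.2 0 1;-0.2 0 0.2 0 1;-0.2 0 0.2 0 1;-0.2 0 0.2 0 1;-0.2 0 0.2 0 1",
  "newtons": 40
}}

```text
time: 65.1
eef_pos: [0.42, -0.1573, 0.1868]
tool_rot: [[0.979, -0.203, 0.0], [-0.203, -0.979, -0.0], [0.0, 0.0, -1.0]]
wrist_force: [0.7, -0.8, 0.6]
gripper_width: 0.179
```

```bash
python3 - <<'E'
from h import *
W=grab("wrist","w36");goal([.4217,-.1577,.188],-.203)
E
```

```text
row 0.17 0.01 -0.11 -0.001 | pos [ 0.42   -0.1573  0.1869] yaw -0.2040 j6 1.27 t 65.2 F [1.3 0.3 0.8] w 0.179
```

View pics/w36.png

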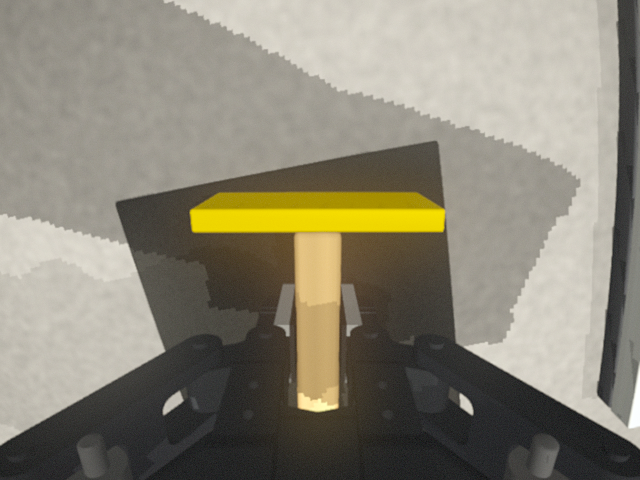

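```bash
python3 - <<'E'
from h import *
T=grab("top");S=grab("scene","s37")
crop(T,440,140,540,260,5,"t37")
c=np.array([[491,220],[497,187]]);w=plane(T,c,.04);print(w,[((p[:2]-TO)@TU,(p[:2]-TO)@TV) for p in w])
# rollers in track from top
b=blobs(T,(12,110,90),(28,255,255),60,(240,160,410,220))
for k in b:
    r=cv2.minAreaRect(k);p=plane(T,[r[0]],.026)[0];print((p[:2]-TO)@TU,(p[:2]-TO)@TV)
E
```

```text
[[ 0.53759907 -0.449436    0.04      ]
 [ 0.61680528 -0.46992796  0.04      ]] [(np.float64(-0.3823720520156514), np.float64(0.06977618304013752)), (np.float64(-0.3988159298774539), np.float64(-0.010368325258798045))]
-0.07992241242434818 -0.0010377499206446709
-0.03018104428787664 0.0016393306301113136
0.019601869536190468 0.002396509194758453
-0.12987461311508006 -0.006495786118102918
```

View pics/t37.png

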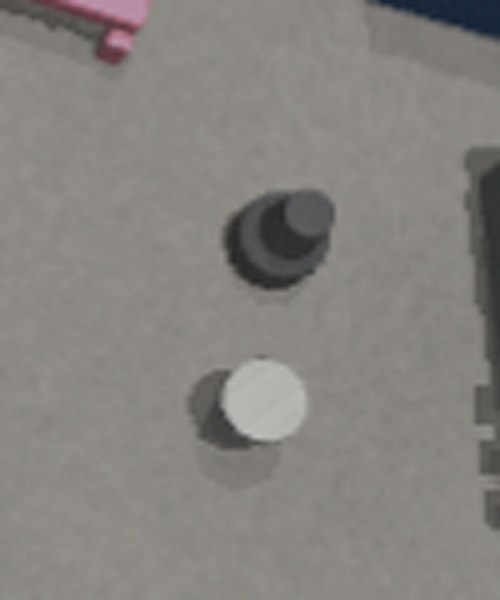

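Call:
{"fn": "play_rows", "kwargs": {
  "series": "0 0 -0.5 0 1;0 0 -1.5 0 1;0 0 -3.5 0 1;0 0 -6 0 1;0 0 -8.5 0 1;0 0 -10 0 1;0 0 -10 0 1;0 0 -10 0 1"
}}

```text
time: 66.05
eef_pos: [0.4199, -0.1572, 0.287]
tool_rot: [[0.979, -0.203, 0.001], [-0.203, -0.979, -0.0], [0.001, 0.0, -1.0]]
wrist_force: [0.4, 1.0, -1.1]
gripper_width: 0.178
```

```bash
python3 - <<'E'
from h import *
W=grab("wrist","w38");goal(tr(-.199,0,.28),TH-np.pi/2)
E
```

```text
row 21.58 7.06 0.61 -0.153 | pos [ 0.4196 -0.157   0.2861] yaw -0.2040 j6 1.27 t 66.1 F [-0.4  0.1 -1.5] w 0.180
```

View pics/w38.png

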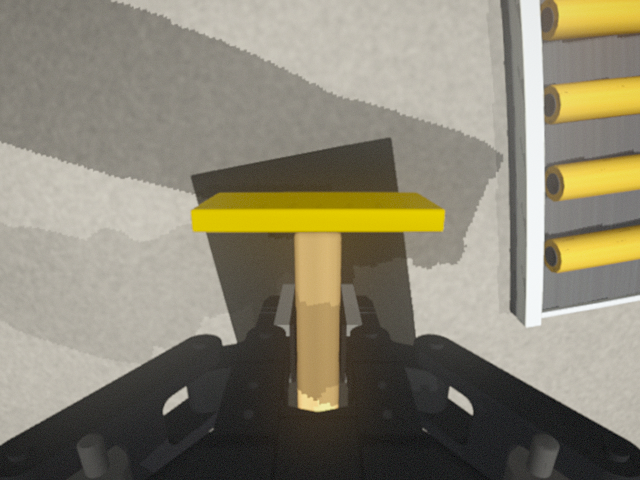

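Call:
{"fn": "play_rows", "kwargs": {
  "series": "3 1 0 -0.03 1;7 2.2 0 -0.06 1;11 3.6 0 -0.09 1;15 5 0 -0.12 1;18.5 6 0 -0.14 1;20.7 6.7 0 -0.153 1;21.5 7 0 -0.153 1;21.6 7.05 0 -0.153 1;21.6 7.05 0 -0.153 1;21.6 7.05 0 -0.153 1"
}}

```text
time: 67.1
eef_pos: [0.6164, -0.2695, 0.286]
tool_rot: [[0.999, -0.051, -0.002], [-0.051, -0.999, 0.001], [-0.002, -0.001, -1.0]]
wrist_force: [-0.2, -0.2, -0.9]
gripper_width: 0.176
```

```bash
python3 - <<'E'
from h import *
W=grab("wrist","w39");goal(tr(-.199,0,.28),TH-np.pi/2);goal(tr(-.199,0,.205),TH-np.pi/2)
E
```

```text
row 0.01 0.03 0.64 -0.000 | pos [ 0.6165 -0.2695  0.2864] yaw -0.0509 j6 1.11 t 67.2 F [ 0.7 -0.6  0. ] w 0.184
row 0.01 0.03 8.14 -0.000 | pos [ 0.6165 -0.2695  0.2864] yaw -0.0509 j6 1.11 t 67.2 F [ 0.7 -0.6  0. ] w 0.184
```

View pics/w39.png

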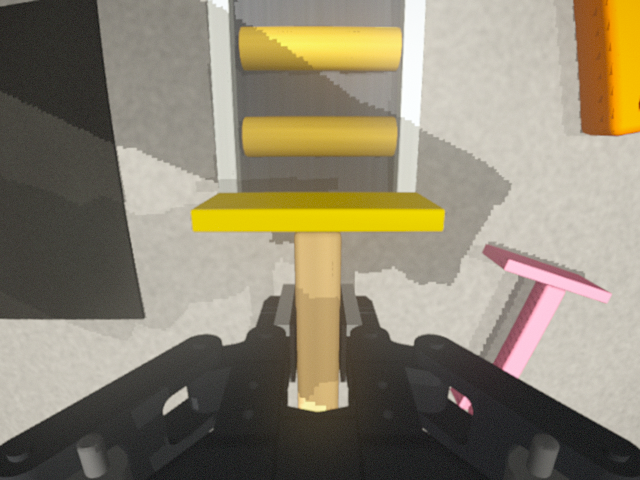

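Call:
{"fn": "play_rows", "kwargs": {
  "series": "0 0.7 0.5 0 1;0 0.7 2 0 1;0 0.7 4 0 1;0 0.7 5.5 0 1;0 0.7 6.7 0 1;0 0.7 7.6 0 1;0 0.7 8.1 0 1;0 0.7 8.1 0 1;0 0.7 8.1 0 1"
}}

```text
time: 68.05
eef_pos: [0.6171, -0.2771, 0.2064]
tool_rot: [[0.999, -0.051, 0.001], [-0.051, -0.999, -0.001], [0.001, 0.001, -1.0]]
wrist_force: [-0.3, 0.7, -1.2]
gripper_width: 0.18
```

```bash
python3 - <<'E'
from h import *
W=grab("wrist","w40");S=grab("scene");crop(S,220,240,370,350,5,"s40");goal(tr(-.199,0,.204),TH-np.pi/2)
E
```

```text
row -0.10 -0.74 0.30 -0.000 | pos [ 0.6172 -0.2773  0.207 ] yaw -0.0510 j6 1.10 t 68.2 F [-0.2 -0.8  0.3] w 0.178
```

View pics/w40.png

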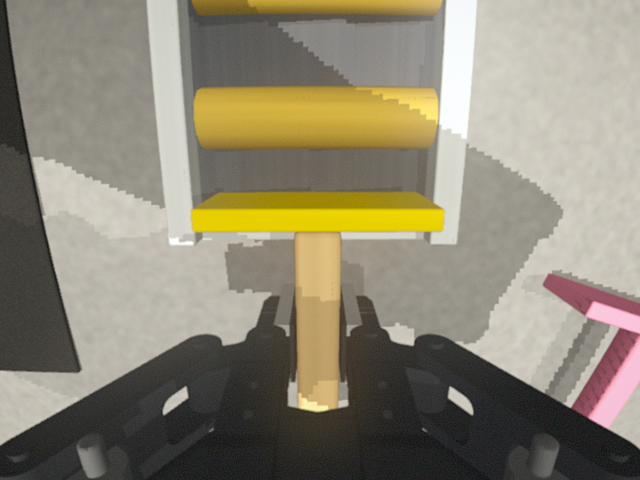

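View pics/s40.png

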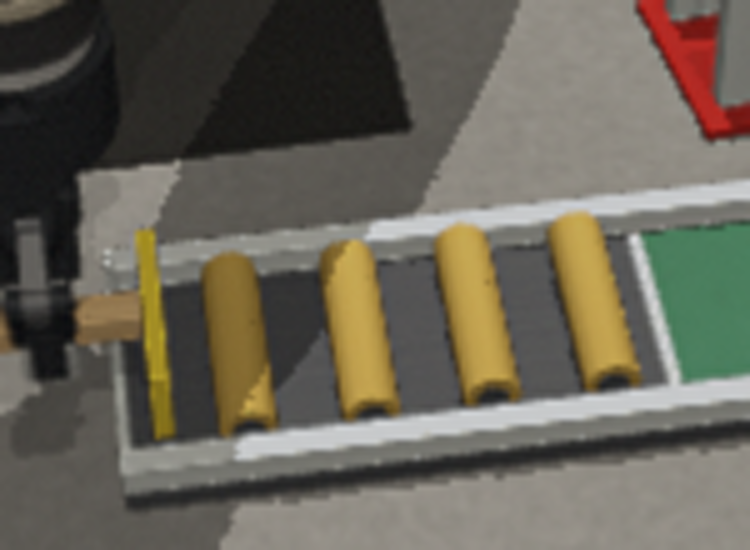

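Call:
{"fn": "play_rows", "kwargs": {
  "series": "-0.1 -0.5 0.1 0 1;-0.15 -1 0.15 0 1;-0.15 -1.6 0.15 0 1;-0.15 -2.3 0.15 0 1;-0.15 -3 0.15 0 1;-0.15 -3.7 0.15 0 1;-0.15 -4.4 0.15 0 1;-0.15 -5.1 0.15 0 1;-0.15 -5.8 0.15 0 1;-0.15 -6.5 0.15 0 1"
}}

```text
time: 69.15
eef_pos: [0.6186, -0.2114, 0.2042]
tool_rot: [[0.999, -0.051, -0.0], [-0.051, -0.999, 0.0], [-0.0, -0.0, -1.0]]
wrist_force: [1.1, 0.1, -0.8]
gripper_width: 0.18
```

```bash
python3 - <<'E'
from h import *
W=grab("wrist","w41");S=grab("scene");crop(S,220,240,420,350,4,"s41");goal(tr(.017,0,.205),TH-np.pi/2)
E
```

```text
row 0.11 -15.70 -0.08 0.001 | pos [ 0.6187 -0.2109  0.2042] yaw -0.0498 j6 1.19 t 69.2 F [-1.1  0.6 -1. ] w 0.177
```

View pics/s41.png

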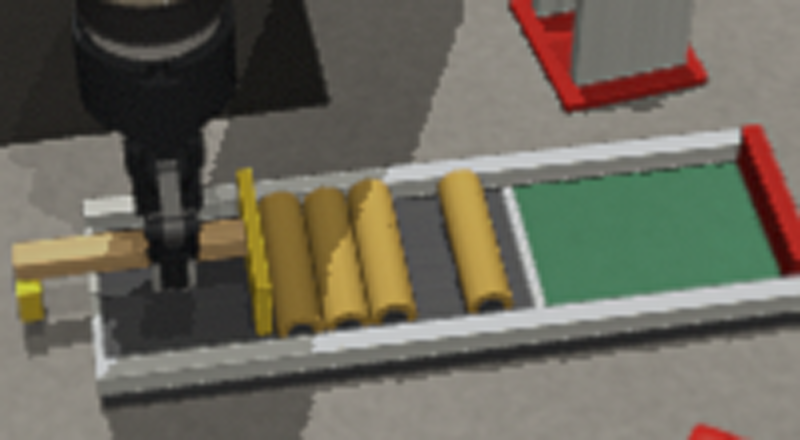

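View pics/w41.png

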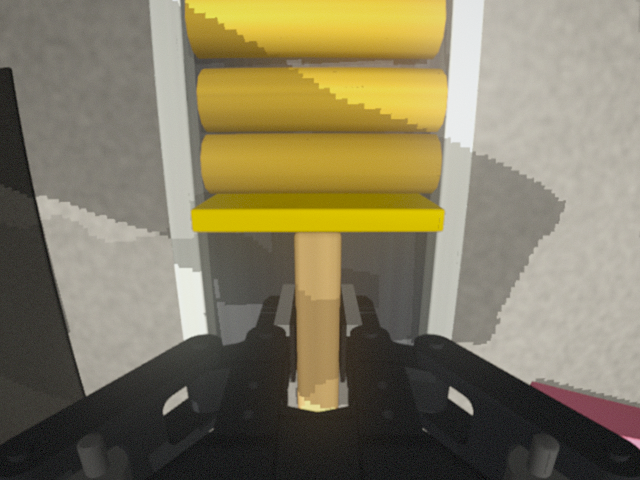

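Call:
{"fn": "play_rows", "kwargs": {
  "series": "0.05 -0.6 -0.05 0 1;0.1 -1.3 -0.05 0 1;0.1 -2 -0.05 0 1;0.1 -2.7 -0.05 0 1;0.1 -3.4 -0.05 0 1;0.1 -4.1 -0.05 0 1;0.1 -4.8 -0.05 0 1;0.1 -5.5 -0.05 0 1;0.1 -6.2 -0.05 0 1;0.1 -6.9 -0.05 0 1"
}}

```text
time: 70.25
eef_pos: [0.6231, -0.1426, 0.2047]
tool_rot: [[0.999, -0.051, 0.0], [-0.051, -0.999, -0.0], [0.0, 0.0, -1.0]]
wrist_force: [-0.0, -0.8, -0.3]
gripper_width: 0.178
```

```bash
python3 - <<'E'
from h import *
W=grab("wrist");S=grab("scene");crop(S,220,240,440,350,3.6,"s42");goal(tr(.017,0,.205),TH-np.pi/2)
E
```

```text
row 0.01 -8.79 -0.04 0.001 | pos [ 0.6231 -0.1419  0.2046] yaw -0.0497 j6 1.29 t 70.3 F [ 0.5 -1.2 -1.7] w 0.178
```

View pics/s42.png

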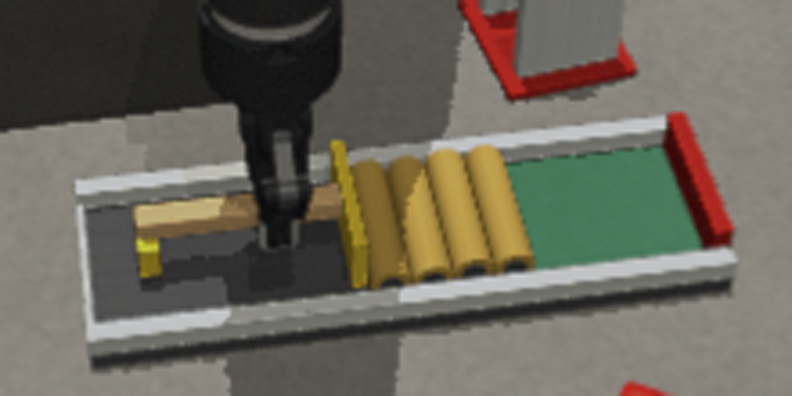

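Call:
{"fn": "play_rows", "kwargs": {
  "series": "0 -0.7 0 0 1;0 -1.4 0 0 1;0 -2.1 0 0 1;0 -2.8 0 0 1;0 -3.5 0 0 1;0 -4.2 0 0 1;0 -4.9 0 0 1;0 -5.6 0 0 1;0 -6.2 0 0 1;0 -6.7 0 0 1"
}}

```text
time: 71.35
eef_pos: [0.6265, -0.0756, 0.2047]
tool_rot: [[0.999, -0.051, -0.0], [-0.051, -0.999, 0.0], [-0.0, -0.0, -1.0]]
wrist_force: [-0.4, -0.6, -1.3]
gripper_width: 0.182
```

Call:
{"fn": "play_rows", "kwargs": {
  "series": "0 -0.5 0 0 1;0 -0.9 0 0 1;0 -1.3 0 0 1;0 -1.6 0 0 1;0 -1.8 0 0 1;0 -2 0 0 1;0 -2.1 0 0 1;0 -2.1 0 0 1;0 -2.1 0 0 1;0 -2.1 0 0 1"
}}

```text
time: 72.35
eef_pos: [0.6276, -0.0553, 0.2047]
tool_rot: [[0.999, -0.051, -0.0], [-0.051, -0.999, 0.0], [-0.0, -0.0, -1.0]]
wrist_force: [-0.1, 0.1, -0.1]
gripper_width: 0.178
```

```bash
python3 - <<'E'
from h import *
np.set_printoptions(precision=4,suppress=True)
W=grab("wrist","w43");S=grab("scene");crop(S,220,220,440,350,3.6,"s43");goal(tr(.017,0,.205),TH-np.pi/2)
s=bot.read_state();print((s["eef_pos"][:2]-TO)@TU)
E
```

```text
row -0.01 -0.12 -0.03 -0.000 | pos [ 0.6276 -0.0553  0.2047] yaw -0.0511 j6 1.43 t 72.5 F [ 0.5 -0.2 -0.5] w 0.178
0.015780823745366337
```

View pics/s43.png

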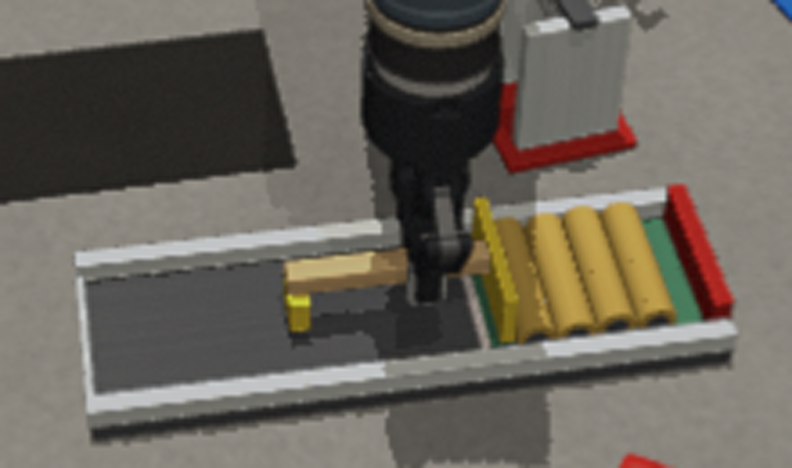

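View pics/w43.png

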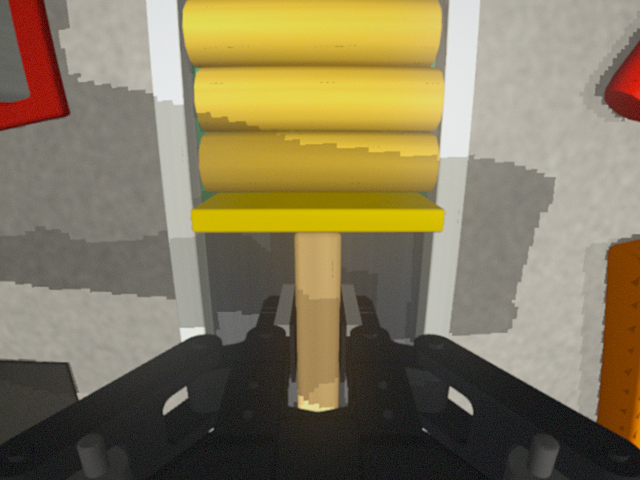

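Call:
{"fn": "play_rows", "kwargs": {
  "series": "0 -0.15 0 0 1;0 -0.3 0 0 1;0 -0.4 0 0 1;0 -0.4 0 0 1;0 -0.4 0 0 1;0 -0.4 0 0 1;0 -0.4 0 0 1"
}}

```text
time: 73.15
eef_pos: [0.6278, -0.0512, 0.2047]
tool_rot: [[0.999, -0.051, -0.0], [-0.051, -0.999, 0.0], [-0.0, -0.0, -1.0]]
wrist_force: [0.0, 0.2, -0.2]
gripper_width: 0.178
```

```bash
python3 - <<'E'
from h import *
np.set_printoptions(precision=4,suppress=True)
W=grab("wrist","w44");s=bot.read_state();print((s["eef_pos"][:2]-TO)@TU)
# roller boundaries along column 400
g=W["color"][:200,420].astype(int).sum(1);print(g[55:200].tolist())
print([((p[:2]-TO)@TU).round(4) for p in plane(W,[[420,66],[420,130],[420,192]],.024)])
E
```

```text
0.019857180444415753
[438, 426, 428, 427, 418, 400, 406, 408, 385, 363, 332, 338, 352, 383, 421, 420, 433, 455, 475, 484, 500, 496, 497, 493, 496, 502, 506, 512, 515, 514, 519, 528, 529, 527, 529, 531, 528, 527, 526, 535, 527, 530, 528, 528, 530, 529, 530, 526, 531, 533, 526, 528, 529, 527, 531, 518, 514, 518, 502, 500, 498, 493, 492, 487, 476, 474, 467, 467, 453, 448, 439, 421, 407, 393, 379, 363, 355, 363, 359, 377, 392, 411, 421, 439, 451, 464, 461, 471, 482, 474, 489, 500, 502, 505, 507, 524, 514, 520, 519, 530, 515, 477, 418, 426, 421, 419, 422, 428, 408, 416, 413, 413, 410, 419, 407, 413, 414, 408, 399, 394, 394, 396, 383, 381, 376, 367, 365, 359, 361, 364, 353, 344, 333, 322, 321, 295, 293, 284, 290, 300, 306, 304, 295, 303, 293]
[np.float64(0.1161), np.float64(0.0922), np.float64(0.0675)]
```

Call:
{"fn": "play_rows", "kwargs": {
  "series": "0 0.3 0 0 1;0 0.8 0 0 1;0 1.4 0 0 1;0 2 -0.5 0 1;0 2.3 -2 0 1;0 2.5 -4.5 0 1;0 2.5 -7 0 1;0 2.5 -9 0 1;0 2.5 -9 0 1"
}}

```text
time: 74.1
eef_pos: [0.628, -0.0769, 0.3008]
tool_rot: [[0.999, -0.051, 0.01], [-0.051, -0.999, -0.002], [0.01, 0.002, -1.0]]
wrist_force: [-0.0, 0.7, -0.3]
gripper_width: 0.181
```

```bash
python3 - <<'E'
from h import *
goal([.4116,-.199,.28],-.0508)
E
```

```text
row -20.99 13.31 2.08 -0.000 | pos [ 0.628  -0.0769  0.3008] yaw -0.0513 j6 1.39 t 74.1 F [-0.   0.7 -0.3] w 0.181
```

Call:
{"fn": "play_rows", "kwargs": {
  "series": "-2 1.3 0 0 1;-5 3.2 0 0 1;-8.5 5.4 0 0 1;-12 7.6 0 0 1;-15.5 9.8 0 0 1;-18.5 11.8 0 0 1;-20.4 13 0 0 1;-21 13.3 0 0 1;-21 13.3 1 0 1;-21 13.3 1 0 1"
}}

```text
time: 75.1
eef_pos: [0.41, -0.1978, 0.2829]
tool_rot: [[0.999, -0.051, -0.002], [-0.051, -0.999, 0.002], [-0.002, -0.002, -1.0]]
wrist_force: [-0.6, 0.4, -1.1]
gripper_width: 0.178
```

```bash
python3 - <<'E'
from h import *
W=grab("wrist","w45");goal([.4116,-.199,.187],-.0508)
E
```

```text
row 0.14 0.12 9.64 0.001 | pos [ 0.4102 -0.1977  0.2834] yaw -0.0501 j6 1.02 t 75.2 F [ 0.1  0.  -1.4] w 0.180
```

View pics/w45.png

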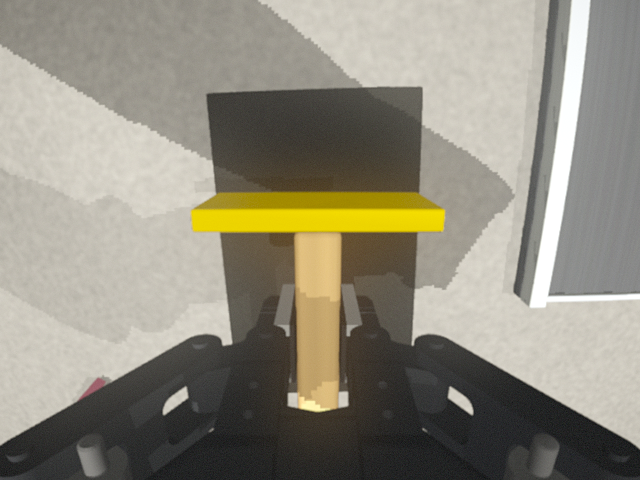

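Call:
{"fn": "play_rows", "kwargs": {
  "series": "0.1 0.1 2 0 1;0.1 0.1 4 0 1;0.1 0.1 6 0 1;0.1 0.1 7.5 0 1;0.1 0.1 8.5 0 1;0.1 0.1 9 0 1;0.1 0.1 9.2 0 1;0.1 0.1 9.3 0 1;0.1 0.1 9.4 0 1;0.1 0.1 9.4 0 1"
}}

```text
time: 76.15
eef_pos: [0.4112, -0.1996, 0.1913]
tool_rot: [[0.999, -0.051, 0.001], [-0.051, -0.999, -0.001], [0.001, 0.001, -1.0]]
wrist_force: [-1.0, 0.1, -1.1]
gripper_width: 0.177
```

```bash
python3 - <<'E'
from h import *
for i in range(3):
    S=grab("scene"); s=bot.read_state(); print(s["eef_pos"].round(4),s["gripper_width"],s["wrist_force"].round(2),s["ft_torque"].round(3))
E
```

```text
[ 0.4112 -0.1996  0.1913] 0.18026153694360336 [-0.62 -0.01 -0.81] [-0.005  0.023 -0.04 ]
[ 0.4111 -0.1996  0.1912] 0.17875767553433708 [-0.96  1.17 -1.2 ] [ 0.03  -0.015  0.02 ]
[ 0.4111 -0.1996  0.1912] 0.1780424492507445 [-0.43  0.44 -1.  ] [-0.004 -0.038 -0.   ]
```

Call:
{"fn": "play_rows", "kwargs": {
  "series": "0 0 0.1 0 1;0 0 0.2 0 1;0 0 0.3 0 1;0 0 0.4 0 1;0 0 0.45 0 1;0 0 0.45 0 1"
}}

```text
time: 76.9
eef_pos: [0.4109, -0.1994, 0.1868]
tool_rot: [[0.999, -0.051, -0.0], [-0.051, -0.999, -0.0], [-0.0, 0.0, -1.0]]
wrist_force: [-2.2, 1.0, 4.7]
gripper_width: 0.177
```

```bash
python3 - <<'E'
from h import *
for i in range(3):
    S=grab("scene"); s=bot.read_state(); print(s["eef_pos"].round(4),s["gripper_width"],s["wrist_force"].round(2),s["ft_torque"].round(3))
E
```

```text
[ 0.411  -0.1994  0.1869] 0.17700510000356195 [-1.85  1.65  5.38] [0.315 0.433 0.013]
[ 0.4109 -0.1994  0.1868] 0.18099890195253768 [-3.12  1.39  5.79] [0.318 0.486 0.001]
[ 0.4109 -0.1994  0.1868] 0.18198062905645104 [-2.93  1.09  5.52] [ 0.244  0.491 -0.035]
```

On the mat. Ease pressure, open, rise.

Call:
{"fn": "play_rows", "kwargs": {
  "series": "0 0 -0.1 0 1;0 0 -0.1 0 0.5;0 0 -0.1 0 0.2;0 0 -0.1 0 -0.3;0 0 -0.1 0 -1;0 0 -0.1 0 -1;0 0 -0.1 0 -1;0 0 -0.1 0 -1"
}}

```text
time: 77.85
eef_pos: [0.411, -0.1994, 0.1872]
tool_rot: [[0.999, -0.051, 0.0], [-0.051, -0.999, 0.0], [0.0, -0.0, -1.0]]
wrist_force: [-1.0, -0.9, -1.0]
gripper_width: 1.002
```

Call:
{"fn": "play_rows", "kwargs": {
  "series": "0 0 -1 0 -1;0 0 -3 0 -1;0 0 -7 0 -1;0 0 -12 0 -1;0 0 -17 0 -1;0 0 -21 0 -1;0 0 -21 0 -1;0 0 -21 0 -1"
}}

```text
time: 78.65
eef_pos: [0.4112, -0.1996, 0.3995]
tool_rot: [[0.999, -0.051, 0.004], [-0.051, -0.999, -0.002], [0.004, 0.002, -1.0]]
wrist_force: [-0.3, -0.1, -0.0]
gripper_width: 0.999
```

```bash
python3 - <<'E'
from h import *
W=grab("wrist","w46");S=grab("scene","s46");T=grab("top","t46")
b=blobs(T,(12,110,90),(28,255,255),60,(240,160,410,220))
for k in b:
    r=cv2.minAreaRect(k);p=plane(T,[r[0]],.026)[0];print(r,(p[:2]-TO)@TU,(p[:2]-TO)@TV)
crop(T,235,150,450,320,3.7,"t46c");s=bot.read_state();print(s["time"],s["wrist_force"].round(1))
E
```

```text
((279.0, 186.5), (37.0, 40.0), 90.0) 0.11543745523451678 0.001832405146942218
78.8 [-0.3  0.3 -0.6]
```

View pics/s46.png

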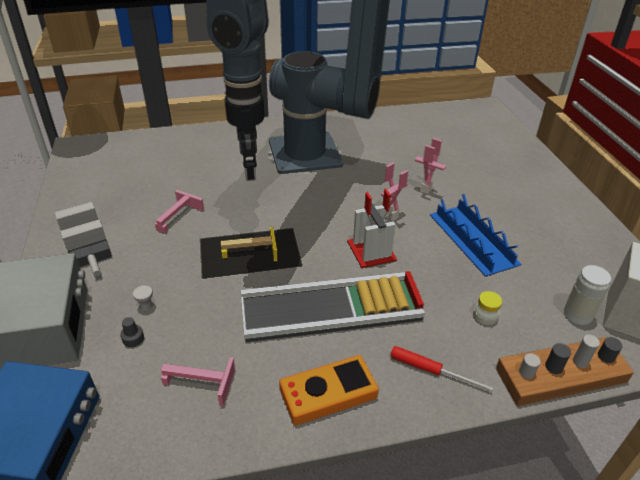

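View pics/t46c.png

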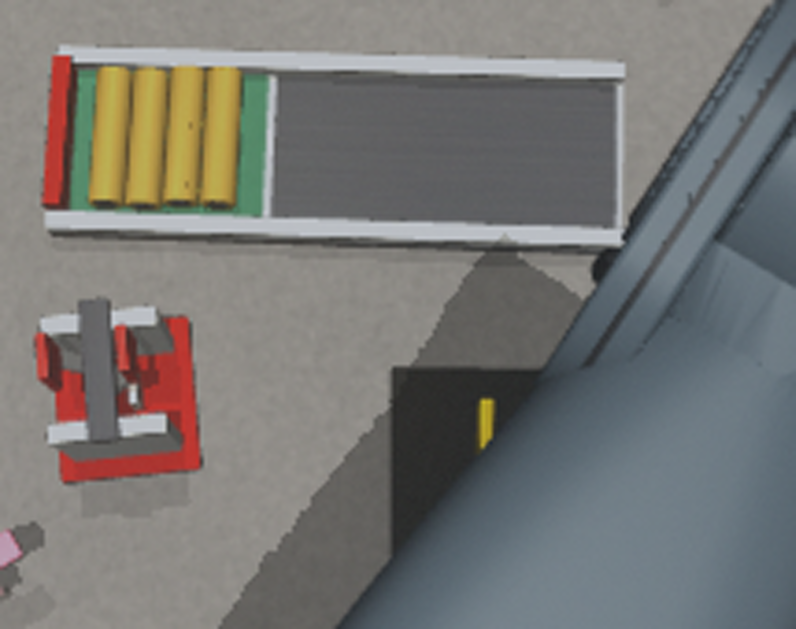

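View pics/w46.png

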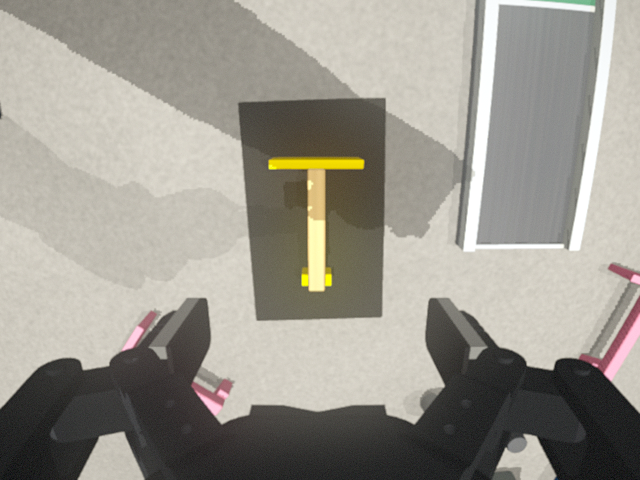

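```bash
python3 -c "
from station import bot
print(bot.hand_in())"
```

```text
the job is handed in; nothing more can be done
None
```

The job is done and handed in at 78.8 s of the 210 s allowed; the hand-in reports no verdict.

- **Rollers:** I carried all four with the red tongs, one at a time, and set each down in the lane before the white line (wrist force rose by about 5 N at touchdown). I then pushed them with the paddle at about 0.07 m/s.
- **Final roller check:** In the last top view the four lie side by side across the lane in the green bay. Their centres run from about 80 to 150 mm in the track's x, so the rear roller's back edge is about 18 mm past the line. The rear figure comes from the wrist camera. The top view showed only the middle of the group, about 115 mm.
- **Tongs and paddle:** The last pictures show the tongs hanging upright on the rest. The paddle stands level near the middle of its mat. It had been knocked aside during the run, so I measured it again before gripping it.
- **Bystanders:** The collet, arbor and jar look unmoved in the last scene picture; I did not measure their final positions.

Three things disagreed or needed mending:

- **Gripper force:** The 8 N setting had no effect; 3 and 8 N both squeezed the tongs fully, as if limited to 20 N. I carried each roller by setting the finger opening instead, at a grip value of 0.03.
- **Camera offset:** The top and wrist cameras differed by about 2–4 mm. I corrected for this using the wrist force and torque readings at each pick-up.
- **Fourth roller:** It was first gripped off-centre in the rack, so I opened the tongs and gripped it again before lifting.

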